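Press the lids home on the sample tins and tray them up

TASK

First lift the top tray off the pile and set it down flat on the cork mat, centred and lined up with it. Then press the loose lid fully home on every sample tin, one at a time: stand the tin in the middle of the lever press, swing the lever down to its stop, let it go back up, and stand the tin upright in that tray. Push lids down only with the press, finish with the lever up, and leave the other trays, the jug, the tamper and the cup where they are.

Things in the scene. Friction and masses are not known exactly. Their poses are not given: they have to be found in the camera images.
- tray_top_bar (a point): The top tray of the pile, to be taken, by the wooden carry bar along its middle: bar 228 mm long (x), 14 mm wide (y), 18 mm high, its top level with the tray's 40 mm long side walls; pinch it across (along y) from above. This point: middle of the bar, 31 mm above the tray's underside, over its centre; z up.
- tray_top: The same top tray, blue plastic, 240 x 168 mm (x, y), 0.3 kg; origin: centre of its underside. Floor 4 mm thick, side walls 40 mm, end walls only 22 mm high. The bar parts it into two lanes along x, each 73 mm wide (centre lines y = +-44 mm) and 232 mm long inside, with room for two tins each, e.g. at x = +-52 mm.
- tray_mid_bar (a point): Middle of the carry bar of the second tray, which stays in the pile: an equal tray directly below the top one, 40 mm lower; nothing but weight holds the trays together.
- tray_low_bar (a point): Middle of the carry bar of the lowest tray, which stays in the pile, on a fixed wooden stand 8 mm high.
- tray_mat: Fixed cork mat, 270 x 200 mm (x, y), 3 mm thick, where the tray is to stand, its length along the mat's. Origin: centre of its underside, at counter height. It lies to one side of the robot and the pile to the other; which is which changes.
- press_anvil (a point): Centre of the top of the fixed press's round steel anvil (90 mm across, top 16 mm above the counter), where a tin stands to be pressed, centred within about 10 mm. Axes: -x to the open front (roughly to the robot), +x to the hinge, y along the hinge, z up. A gripper has room from above when the lever is up, best with its fingers along y.
- press: The press's grey base, 220 x 120 mm (x, y), fixed; origin on the counter below the anvil's centre, axes as the anvil's. Two hinge cheeks, 116 mm high, stand at x = 55 to 95 mm, |y| below 33 mm.
- press_hinge (a point): Point on the lever's horizontal hinge axis: 75 mm behind the anvil's centre (+x of the press), 98 mm above the counter. Axes as the anvil's.
- press_bar (a point): Middle of the black round cross-bar at the lever's end, the part to hold: 18 mm thick, 120 mm long along the hinge axis (y), 170 mm from the hinge. The lever arm (20 mm wide in y, 16 mm thick) meets it in the middle: pinch the bar 30 to 50 mm to either side of that. It turns with the lever.
- press_lever (a joint): Lever angle, rad. 0: up at rest, leaning 10 deg back past upright, bar 265 mm high. Grows as the bar goes forward (-x of the press) and down; 1.745: lower stop, lever level, bar in front of the hinge at its height. A pad 75 mm from the hinge presses the lid over the last 0.2 rad, home at the stop. Springs back up if let go: 1 N at the bar when up, 5 N down, 10-12 N more while pressing a lid.
- tin_a_center (a point): Sample tin a: aluminium, round, 57 mm across up to its shoulder at 50 mm, 0.14 kg, with a white push-on lid (54 mm across, 12 mm high) over a narrower neck. This point: on its axis, 30 mm above its underside, z up. Lid top 70 mm above the underside when loose, 62 mm when home; the orange neck shows below a loose lid.
- tin_a_lid (a joint): How far the lid of tin a is pressed down, m: 0 to 0.002 at the start (loose), 0.008 fully home. It takes about 25 N and stays where it is left; carrying the tin by its body does not move it.
- tin_a: Tin a again, origin at the centre of its underside. At the start it stands on a fixed 4 mm wooden board (290 x 130 mm) beside the press. A tin may be absent (None).
- tin_b_center (a point): Sample tin b: aluminium, round, 57 mm across up to its shoulder at 50 mm, 0.14 kg, with a white push-on lid (54 mm across, 12 mm high) over a narrower neck. This point: on its axis, 30 mm above its underside, z up. Lid top 70 mm above the underside when loose, 62 mm when home; the orange neck shows below a loose lid.
- tin_b_lid (a joint): How far the lid of tin b is pressed down, m: 0 to 0.002 at the start (loose), 0.008 fully home. It takes about 25 N and stays where it is left; carrying the tin by its body does not move it.
- tin_b: Tin b again, origin at the centre of its underside. At the start it stands on a fixed 4 mm wooden board (290 x 130 mm) beside the press. A tin may be absent (None).
- tin_c_center (a point): Sample tin c: aluminium, round, 57 mm across up to its shoulder at 50 mm, 0.14 kg, with a white push-on lid (54 mm across, 12 mm high) over a narrower neck. This point: on its axis, 30 mm above its underside, z up. Lid top 70 mm above the underside when loose, 62 mm when home; the orange neck shows below a loose lid.
- tin_c_lid (a joint): How far the lid of tin c is pressed down, m: 0 to 0.002 at the start (loose), 0.008 fully home. It takes about 25 N and stays where it is left; carrying the tin by its body does not move it.
- tin_c: Tin c again, origin at the centre of its underside. At the start it stands on a fixed 4 mm wooden board (290 x 130 mm) beside the press. A tin may be absent (None).
- milk_jug: Bystander: steel milk jug 86 mm across, 100 mm high, origin under its centre; leave it alone.
- tamper: Bystander: dark steel tamper 58 mm across, 92 mm high, origin under its centre; leave it alone.
- cup: Bystander: white cup 84 mm across, 65 mm high, origin under its centre; leave it alone.
Not all that is in view belongs to the job. Leave any turquoise look-alike of the tin_a alone.

How it is judged:
By the outcome, as a careful person would: the job done as asked, in the order asked, and still so for the second after the job is handed in, with the robot touching nothing.
Of tin_a, tin_b, tin_c only 2 to 3 are there at a start; the rules pass over those that are not, and their reading is None.
At some moment in a run one of tin_a, tin_b, tin_c may be knocked a few centimetres aside while the robot is not near it.
It also fails if it takes over 210 s, if anything falls off the work surface, if the arm or the gripper's body presses on something with over 40 N, if the wrist force passes 120 N, or if a joint passes its speed limit or range.

ROBOT

A 7-joint arm with a two-finger parallel gripper is mounted at the origin on the work surface. World frame = base frame: x ahead of the robot, y to its left, z up, the work surface at z = 0. Lengths are in m, angles in rad, forces in N, time in s.
With the tool pointing down it reaches from about 0.4 to 0.9 m from the base axis. Payload 5.6 kg.
Tool frame: the origin (TCP) lies midway between the tips of the shut fingers; the grasp point (between the pads) lies 19 mm behind it (manip.grip_point_offset is the distance from the TCP to the grasp point, in m); z points along the fingers, y is the direction in which the jaws open and shut (so a half turn about z gives the same grasp; the last joint's range is limited). The gripper opens to 92 mm and grips with 3 to 60 N. Pads are 20 mm wide; open, the fingers measure 128 mm over their backs; the gripper's body (75 mm by 189 mm) begins 69 mm behind the grasp point.
Start: joints at [-1.209, 0.468, -0.012, 1.603, 0.006, 1.071, -0.056], TCP at [0.256, 0.597, 0.215] pointing down, gripper open.
Joint ranges: [-2.53, 2.53], [-0.31, 2.02], [-1.57, 1.55], [0.28, 2.44], [-1.29, 4.43], [0.15, 1.84], [-2.92, 2.92]. Speed limits (rad/s): [2.57, 2.57, 3.14, 3.14, 3.14, 3.14, 3.14].

INTERFACE

Orientations are given as a unit quaternion [x, y, z, w].
In Python, from cell import manip gives the robot as it stands.
- The arm moves only by the tool step_arm, never from a script. Its argument "plan" is a list of rows, each a list of 4 numbers: the shift along the tool's x, y, z in mm, then the turn about the tool's z in degrees. In form: [[tx, ty, tz, yaw], ...]. A call has 1 to 8 rows; each row shifts and turns the pose as measured when the row begins, along the tool's axes as they then stand; what a row does not reach is not made up. A row lasts 1/12 s, in which the tool goes at most 41.7 mm and 7.16 degrees, less where a joint would pass 70% of its speed; a pose out of reach is approached as far as the arm can. A call with a gripper value outside its range is refused whole. "jaw" is the opening in per cent of the stroke, from 0 (shut) to 100 (fully open), set as the call begins (left out, the last holds). The fingers move at their own pace and stop on an object; the grip force is fixed at half the most. Time passes only in rows, so rows that do not move let the fingers close. It gives the time, the measured TCP pose, the force and the opening at its end, in the units of the state.
- manip.observe(): the state, without advancing time (a new reading comes with each control period).
- manip.grab_frame(name): name is "scene" or "side" or "wrist"; returns the picture (400x640x3 uint8, red, green, blue); there is no depth.
- manip.camera_model(name): a dict with "fov_y" (degrees; the focal length in pixels is half the picture's height over the tangent of half this angle, whatever the lens; pixels are square), "cx", "cy" (the principal point, pixels), "pose" (4x4, takes a point from camera to world coordinates); the wrist camera has in their place "tool_from_camera" (4x4, takes a point from camera to tool coordinates, whose origin is the TCP and whose axes are the flange's). Camera axes: x right, y down, z forward; pixel columns grow to the right and rows downward; lengths in m; the calibration is good to about 2 mm. The wrist camera is an equidistant fisheye: a pixel r from the principal point sees the ray r / f radians off the axis. A picture is of the moment at which its call begins: read the wrist's pose just before it. camera_model takes no time and is no camera call.
- manip.sign_off(): hands the job in, once; it reports no verdict.
The state is a dict: "time": time; "joint_positions": joint angles; "dq": joint speeds; "joint_torque": joint torques, N m; "eef_pos": TCP position; "ee_rot": TCP orientation; "contact_force": force on the tool from outside, world axes, zero at the start; "wrist_torque": the same for the moment, N m; "width": finger opening in m.
Only numpy, scipy, OpenCV 4.12 (cv2) and the standard library are available. Lean on these libraries where they do the work, as an engineer would, in place of code of your own. Each camera call takes 0.05 s, during which the arm holds its last target.

## Working session

There is one attempt and no reset: what is moved stays moved. The work goes in short steps, Python scripts to look and compute and a tool call to move; the robot and the scene stay as the last step left them, time stands still between calls to the robot, and variables do not carry over. Pictures are saved under pics/ and viewed, and the job is handed in when it is done.

Besides the shell and the picture viewer there is one more tool, called after "Emit:" by a JSON object that holds its "method" and its "body", one argument or row to a line. step_arm: Moves the arm, as the interface text tells. Its arguments: {"type":"object","properties":{"plan":{"type":"array","items":{"type":"array","items":{"type":"number"}}},"jaw":{"type":"number"}},"required":["plan"]}

```bash
mkdir -p pics; ls; cat > h.py <<'E'
import numpy as np, cv2, json
from cell import manip
from scipy.spatial.transform import Rotation as R
def snap(name, fn=None):
    s=manip.observe(); im=manip.grab_frame(name)
    if fn: cv2.imwrite(f'pics/{fn}.png', im[:,:,::-1])
    return s,im
def cam(name,s=None):
    m=manip.camera_model(name); f=200/np.tan(np.radians(m['fov_y'])/2)
    if 'pose' in m: T=np.array(m['pose'])
    else:
        W=np.eye(4); W[:3,:3]=R.from_quat(s['ee_rot']).as_matrix(); W[:3,3]=s['eef_pos']; T=W@np.array(m['tool_from_camera'])
    return f,m['cx'],m['cy'],T
def ray(name,u,v,s=None):
    f,cx,cy,T=cam(name,s); a=np.array([u-cx,v-cy])
    if name=='wrist':
        r=np.hypot(*a); th=r/f; d=np.array([*(a/max(r,1e-9)*np.sin(th)),np.cos(th)])
    else: d=np.array([a[0]/f,a[1]/f,1.]); d/=np.linalg.norm(d)
    return T[:3,3],T[:3,:3]@d
def on_plane(name,u,v,z,s=None):
    o,d=ray(name,u,v,s); return o+d*(z-o[2])/d[2]
def proj(name,p,s=None):
    f,cx,cy,T=cam(name,s); q=T[:3,:3].T@(np.array(p)-T[:3,3])
    if name=='wrist':
        r=np.hypot(q[0],q[1]); th=np.arctan2(r,q[2]); return cx+f*th*q[0]/r, cy+f*th*q[1]/r
    return cx+f*q[0]/q[2], cy+f*q[1]/q[2]
def isect(rays):
    A=np.zeros((3,3));b=np.zeros(3)
    for o,d in rays:
        P=np.eye(3)-np.outer(d,d);A+=P;b+=P@o
    x=np.linalg.solve(A,b); return x,[np.linalg.norm((np.eye(3)-np.outer(d,d))@(x-o)) for o,d in rays]
E
python3 - <<'E'
from h import *
np.set_printoptions(precision=4,suppress=True)
for n in ['scene','side','wrist']:
    s,im=snap(n,n+'0'); print(n,cam(n,s))
print(s); print(manip.grip_point_offset)
E
```

```text
pics
scene (np.float64(391.63949516706384), 315.29950012940094, 200.62904899582088, array([[-0.6509,  0.6202, -0.4378,  1.0162],
       [ 0.7592,  0.53  , -0.3779,  0.3611],
       [-0.0024, -0.5783, -0.8158,  0.9385],
       [ 0.    ,  0.    ,  0.    ,  1.    ]]))
side (np.float64(420.8381434912926), 326.1004777755762, 199.78577565546178, array([[ 0.7259, -0.4644,  0.5073, -0.0006],
       [-0.6877, -0.483 ,  0.542 , -0.6528],
       [-0.0067, -0.7423, -0.67  ,  0.9991],
       [ 0.    ,  0.    ,  0.    ,  1.    ]]))
wrist (np.float64(309.70691628693146), 322.607272466443, 206.69385698253456, array([[ 0.3939,  0.8835,  0.2533,  0.1831],
       [ 0.9191, -0.3784, -0.1096,  0.6281],
       [-0.001 ,  0.276 , -0.9611,  0.3844],
       [ 0.    ,  0.    ,  0.    ,  1.    ]]))
{'time': 0.1, 'joint_positions': array([-1.209 ,  0.4683, -0.0116,  1.6035,  0.006 ,  1.0714, -0.0563]), 'dq': array([ 0.0005, -0.0033,  0.0009, -0.0031, -0.0008, -0.0003,  0.001 ]), 'joint_torque': array([  0.0014, -52.1638,  -0.0123, -24.4364,  -0.0568,   0.0142,
         0.0001]), 'eef_pos': array([0.2558, 0.597 , 0.2137]), 'ee_rot': array([ 0.201 ,  0.9796, -0.0008, -0.0001]), 'contact_force': array([ 0.075 , -0.1959,  0.7172]), 'wrist_torque': array([-0.0596,  0.0007, -0.0229]), 'width': 0.0917405357412861}
0.0187
```

Two white-lidded tins stand on the board (scene (312,170) and (290,193)); the turquoise one (312,235) is the look-alike. The mat is at (250,150) and the pile at (447,280). Next I measure these by masks.

```bash
cat > m1.py <<'E'
from h import *
np.set_printoptions(precision=4,suppress=True)
for n in ['scene','side']:
    im=cv2.imread(f'pics/{n}0.png'); hsv=cv2.cvtColor(im,cv2.COLOR_BGR2HSV)
    print('==',n)
    def comps(mask,amin,lab,z):
        k,l,st,c=cv2.connectedComponentsWithStats(mask.astype(np.uint8))
        for i in range(1,k):
            if st[i,4]>=amin:
                cnt=max(cv2.findContours((l==i).astype(np.uint8),0,2)[0],key=cv2.contourArea)
                r=cv2.minAreaRect(cnt); box=cv2.boxPoints(r)
                print(lab,st[i],c[i].round(1),'c->',on_plane(n,*c[i],z)[:2])
                ap=cv2.approxPolyDP(cnt,6,True)[:,0]
                print('   poly',[ (tuple(int(t) for t in p),on_plane(n,*p,z)[:2].round(4).tolist()) for p in ap][:9])
    H,S,V=hsv[...,0],hsv[...,1],hsv[...,2]
    comps((H>8)&(H<28)&(S>60)&(V>120),250,'wood',0.003)
    comps((V>190)&(S<40),60,'white',0.073)
    comps((H<6)&(S>150)&(V>100),5,'red',0.265)
    comps((H>95)&(H<125)&(S>150),200,'blue',0.128)
E
python3 m1.py
python3 - <<'E'
import cv2
for n,(a,b,c,d) in {'scene':(180,100,520,350),'side':(180,110,480,400)}.items():
    im=cv2.imread(f'pics/{n}0.png')[b:d,a:c]; cv2.imwrite(f'pics/{n}0c.png',cv2.resize(im,None,fx=2.05,fy=2.05,interpolation=cv2.INTER_CUBIC))
E
```

```text
== scene
wood [ 574    0   66   44 2024] [612.   16.9] c-> [-1.0766  0.2731]
   poly [((582, 1), [-1.1269, 0.1265]), ((574, 20), [-0.9442, 0.1558]), ((639, 43), [-0.9436, 0.4191]), ((639, 0), [-1.3044, 0.3218])]
wood [ 87  49  52  43 774] [116.9  74.3] c-> [ 0.5572 -1.029 ]
   poly [((87, 60), [0.5828, -1.1973]), ((115, 91), [0.617, -0.9497]), ((138, 79), [0.5216, -0.9442]), ((112, 49), [0.4776, -1.1866]), ((128, 63), [0.4891, -1.0576]), ((109, 74), [0.5757, -1.0538])]
wood [ 197  114  104   77 4025] [248.5 150.9] c-> [ 0.505  -0.3634]
   poly [((300, 141), [0.3646, -0.2666]), ((257, 114), [0.3656, -0.4664]), ((197, 157), [0.6295, -0.4692]), ((239, 190), [0.6326, -0.2709])]
wood [ 238  164  101   82 2875] [284.4 207.2] c-> [ 0.5898 -0.1251]
   poly [((338, 181), [0.4139, -0.0674]), ((322, 170), [0.4123, -0.1322]), ((321, 181), [0.4474, -0.1066]), ((307, 185), [0.4865, -0.1288]), ((301, 164), [0.4364, -0.198]), ((238, 219), [0.705, -0.1973]), ((272, 245), [0.7023, -0.0655])]
wood [421 236  59  69 529] [449.2 270.4] c-> [0.4568 0.3368]
   poly [((477, 237), [0.3188, 0.3447]), ((424, 30
[... 6378 characters left out ...]
7446]), ((608, 399), [0.6978, -0.7858]), ((636, 362), [0.8308, -0.798]), ((535, 289), [0.8569, -0.5433])]
red [299 139   5   3   9] [300.8 139.7] c-> [0.6897 0.1969]
   poly [((299, 141), [0.681, 0.1952])]
red [322 155   7   9  43] [325.2 159. ] c-> [0.6755 0.0717]
   poly [((326, 155), [0.6906, 0.0844]), ((324, 163), [0.6597, 0.0601])]
blue [ 193  151   91   80 3886] [238.5 191.8] c-> [0.4851 0.2711]
   poly [((254, 151), [0.6522, 0.417]), ((193, 179), [0.4142, 0.4282]), ((199, 204), [0.3649, 0.3078]), ((223, 230), [0.3568, 0.1629]), ((283, 198), [0.5681, 0.1507]), ((281, 174), [0.6388, 0.2482]), ((269, 168), [0.6301, 0.3017]), ((205, 195), [0.4004, 0.3315]), ((205, 188), [0.4184, 0.3611])]
```

```bash
cat > m2.py <<'E'
from h import *
np.set_printoptions(precision=4,suppress=True)
for n,bar,mat,anv in [('scene',(421,236,480,305),(197,114,301,191),(345,225,405,275)),('side',(205,160,268,196),(329,292,459,400),(270,208,310,240))]:
    im=cv2.imread(f'pics/{n}0.png'); hsv=cv2.cvtColor(im,cv2.COLOR_BGR2HSV)
    H,S,V=[hsv[...,i] for i in range(3)]
    wood=((H>8)&(H<28)&(S>60)&(V>120))
    def sub(m,b):
        o=np.zeros_like(m); o[b[1]:b[3],b[0]:b[2]]=m[b[1]:b[3],b[0]:b[2]]; return o
    ys,xs=np.nonzero(sub(wood,bar)); P=np.array([on_plane(n,x,y,.128)[:2] for x,y in zip(xs,ys)])
    v=cv2.fitLine(P.astype(np.float32),cv2.DIST_HUBER,0,0.001,0.001).ravel(); d=v[:2]; t=(P-v[2:])@d
    mid=v[2:]+d*(t.min()+t.max())/2
    print(n,'bar mid',mid,'len',np.ptp(t),'yaw',np.degrees(np.arctan2(d[1],d[0])))
    c=max(cv2.findContours(sub(wood,mat).astype(np.uint8),0,2)[0],key=cv2.contourArea)[:,0]
    W=np.array([on_plane(n,*p,.003)[:2] for p in c if p[1]<399],np.float32)
    r=cv2.minAreaRect(W); print('mat',r)
    # anvil
    m=sub((V>200)&(S<30),anv); k,l,st,cc=cv2.connectedComponentsWithStats(m.astype(np.uint8)); i=1+np.argmax(st[1:,4])
    c=max(cv2.findContours((l==i).astype(np.uint8),0,2)[0],key=cv2.contourArea)[:,0]
    W=np.array([on_plane(n,*p,.016)[:2] for p in cv2.convexHull(c)[:,0]],np.float32)
    print('anvil',st[i],W.mean(0),cv2.minEnclosingCircle(W))
for a,b in [((316.4,210),(325.2,159)),((358.4,247.6),(300.8,139.7))]:
    print('barend',isect([ray('scene',*a),ray('side',*b)]))
print('cup',isect([ray('scene',202.5,205),ray('side',431,270)]))
E
python3 m2.py
```

```text
scene bar mid [0.5238 0.3405] len 0.2240158155625514 yaw -3.4609206
mat ((0.4964379370212555, -0.36790892481803894), (0.20666880905628204, 0.2751837372779846), 88.21087646484375)
anvil [347 236  51  39 872] [0.564  0.1502] ((0.5602299571037292, 0.1609017699956894), 0.07158122211694717)
side bar mid [0.5236 0.3314] len 0.227099715420507 yaw -2.9202168
mat ((0.49728575348854065, -0.3705637454986572), (0.20508523285388947, 0.2755008339881897), 88.09310913085938)
anvil [276 215  28  19 392] [0.5768 0.1358] ((0.5772238969802856, 0.14126238226890564), 0.04452728480100632)
barend (array([0.6727, 0.0681, 0.2683]), [np.float64(0.0004678110571641196), np.float64(0.0004678110571640749)])
barend (array([0.686 , 0.1885, 0.2703]), [np.float64(0.002416766865591501), np.float64(0.0024167668655915137)])
cup (array([ 0.7462, -0.2969,  0.0248]), [np.float64(0.0012964812554240733), np.float64(0.001296481255424014)])
```

```bash
cat > go.py <<'E'
import sys
from h import *
# usage: go.py x y z yaw_of_tool_y_deg(mod 180)
def delta(x,y,z,yaw):
    s=manip.observe(); Rm=R.from_quat(s['ee_rot']).as_matrix()
    d=Rm.T@(np.array([x,y,z])-s['eef_pos'])*1000
    cur=np.degrees(np.arctan2(Rm[1,1],Rm[0,1])); w=(yaw-cur+90)%180-90
    print('t',round(s['time'],2),'pos',s['eef_pos'].round(4),'yaw',round(cur,2),'tilt',np.degrees(np.arccos(-Rm[2,2])).round(2),'w',round(s['width'],4),'F',s['contact_force'].round(1),'q7',s['joint_positions'][6].round(2))
    print('shift mm',d.round(1),'yaw',round(-w,2),'tx world',Rm[:2,0].round(3))
if __name__=='__main__': delta(*map(float,sys.argv[1:5]))
E
python3 go.py 0.5237 0.336 0.26 86.8
```

```text
t 0.15 pos [0.2559 0.597  0.2139] yaw 66.8 tilt 0.08 w 0.092 F [ 0.5 -0.1  0.1] q7 -0.06
shift mm [-349.  -134.5  -45.9] yaw -20.0 tx world [-0.919  0.394]
```

Emit:
{"method": "step_arm", "body": {
  "plan": [
    [0,0,-30,0],
    [-36,-14,-6,0],
    [-36,-14,-5,0],
    [-36,-14,-5,0],
    [-36,-14,0,0],
    [-36,-14,0,0],
    [-36,-14,0,0],
    [-36,-14,0,0]
  ],
  "jaw": 60
}}

```text
time: 0.82
eef_pos: [0.4458, 0.4096, 0.2579]
ee_rot: [0.19, 0.982, -0.002, -0.003]
contact_force: [0.7, 0.0, -0.7]
width: 0.0552
```

```bash
python3 go.py 0.5237 0.336 0.26 86.8
```

```text
t 0.82 pos [0.4458 0.4096 0.2579] yaw 68.12 tilt 0.45 w 0.0552 F [ 0.7  0.  -0.7] q7 0.42
shift mm [-99.7 -39.3  -2.5] yaw -18.68 tx world [-0.928  0.373]
```

Emit:
{"method": "step_arm", "body": {
  "plan": [
    [-33,-13,-1,0],
    [-33,-13,-1,0],
    [-33,-13,-1,0],
    [-6,-3,0,-6],
    [0,0,0,-6],
    [0,0,0,-6],
    [0,0,0,-2]
  ]
}}

```text
time: 1.4
eef_pos: [0.5398, 0.3127, 0.2588]
ee_rot: [0.019, 1.0, -0.005, -0.003]
contact_force: [-0.9, 0.4, 0.8]
width: 0.0555
```

```bash
python3 go.py 0.5237 0.336 0.26 86.8; python3 -c "
from h import *
snap('wrist','w1')"
```

```text
t 1.4 pos [0.5398 0.3127 0.2588] yaw 87.86 tilt 0.66 w 0.0555 F [-0.9  0.4  0.8] q7 0.97
shift mm [16.9 22.6 -1.3] yaw 1.06 tx world [-0.999  0.037]
```

The wrist view shows the top tray with its bar at column ~350 (rows 65–283), the anvil disc at (208,207), the tins at (58,150) and (72,210), and the turquoise look-alike at (133,243). I'll measure the bar, anvil and press axis from this view.

```bash
cat > m3.py <<'E'
from h import *
np.set_printoptions(precision=4,suppress=True)
s,im=snap('wrist','w1b'); print(s['eef_pos'])
hsv=cv2.cvtColor(im,cv2.COLOR_RGB2HSV); H,S,V=[hsv[...,i] for i in range(3)]
wood=(H>8)&(H<28)&(S>60)&(V>120)
m=np.zeros_like(wood); m[60:285,330:370]=wood[60:285,330:370]
ys,xs=np.nonzero(m); P=np.array([on_plane('wrist',x,y,.128,s)[:2] for x,y in zip(xs,ys)])
v=cv2.fitLine(P.astype(np.float32),cv2.DIST_HUBER,0,0.001,0.001).ravel(); d=v[:2]; t=(P-v[2:])@d
print('bar',v[2:]+d*(t.min()+t.max())/2,np.ptp(t),np.degrees(np.arctan(d[1]/d[0])), 'width',np.ptp(((P-v[2:])@np.array([-d[1],d[0]]))))
# anvil
g=((V>185)&(S<25)).astype(np.uint8); g2=np.zeros_like(g); g2[165:245,172:240]=g[165:245,172:240]
k,l,st,cc=cv2.connectedComponentsWithStats(g2); i=1+np.argmax(st[1:,4]); c=max(cv2.findContours((l==i).astype(np.uint8),0,2)[0],key=cv2.contourArea)[:,0]
W=np.array([on_plane('wrist',*p,.016,s)[:2] for p in cv2.convexHull(c)[:,0]],np.float32)
print('anvil',st[i],cv2.minEnclosingCircle(W),cv2.fitEllipse(W))
# tins lids
for b in [(30,130,62,172),(45,190,80,232)]:
    g2=np.zeros_like(g); gg=((V>170)&(S<50)); g2[b[1]:b[3],b[0]:b[2]]=gg[b[1]:b[3],b[0]:b[2]]
    k,l,st,cc=cv2.connectedComponentsWithStats(g2); i=1+np.argmax(st[1:,4]); c=max(cv2.findContours((l==i).astype(np.uint8),0,2)[0],key=cv2.contourArea)[:,0]
    W=np.array([on_plane('wrist',*p,.074,s)[:2] for p in cv2.convexHull(c)[:,0]],np.float32)
    print('lid',st[i],cv2.minEnclosingCircle(W))
# press holes & base left edge
for p in [(177,145),(238,146)]: print('hole',on_plane('wrist',*p,.012,s))
for p in [(172,136),(247,136)]: print('corner',on_plane('wrist',*p,.010,s))
E
python3 m3.py; python3 -c "
import cv2
im=cv2.imread('pics/w1b.png')[100:290,20:300]; cv2.imwrite('pics/w1c.png',cv2.resize(im,None,fx=2.8,fy=2.8,interpolation=2))"
```

```text
[0.5397 0.3126 0.2587]
bar [0.5203 0.3358] 0.22544217836418415 -4.870738 width 0.0197267830880353
anvil [ 179  176   58   61 2712] ((0.5720499753952026, 0.13928620517253876), 0.046644195914268494) ((0.5721649527549744, 0.1392006278038025), (0.09140387177467346, 0.09275586903095245), 40.58785629272461)
lid [ 35 134  27  36 644] ((0.4537352919578552, -0.12351798266172409), 0.03960610181093216)
lid [ 49 195  29  36 642] ((0.556818962097168, -0.1120833158493042), 0.040042392909526825)
hole [0.4782 0.1007 0.012 ]
hole [0.4878 0.1955 0.012 ]
corner [0.4642 0.0925 0.01  ]
corner [0.4749 0.2089 0.01  ]
```

```bash
cat > m4.py <<'E'
from h import *
np.set_printoptions(precision=4,suppress=True)
s=manip.observe(); im=cv2.imread('pics/w1b.png')
hsv=cv2.cvtColor(im,cv2.COLOR_BGR2HSV); H,S,V=[hsv[...,i] for i in range(3)]
wood=(H>8)&(H<28)&(S>60)&(V>120); blue=(H>95)&(H<125)&(S>150)&(V>60)
L=[];Rr=[];A=[];B=[]
for r in range(80,260,4):
    xs=np.nonzero(wood[r,330:370])[0]+330; L.append(on_plane('wrist',xs.min()-.5,r,.128,s)[:2]); Rr.append(on_plane('wrist',xs.max()+.5,r,.128,s)[:2])
    if r<225:
        xb=np.nonzero(blue[r,255:450])[0]+255; A.append(on_plane('wrist',xb.min()-.5,r,.128,s)[:2]); B.append(on_plane('wrist',xb.max()+.5,r,.128,s)[:2])
for n,P in [('L',L),('R',Rr),('A',A),('B',B)]:
    P=np.array(P,np.float32); v=cv2.fitLine(P,cv2.DIST_HUBER,0,.001,.001).ravel(); d=v[:2]; n_=np.array([-d[1],d[0]])
    print(n,np.degrees(np.arctan(d[1]/d[0])),'y at x=.521',v[3]+(0.521-v[2])*d[1]/d[0], np.std((P-v[2:])@n_))
E
python3 m4.py
```

```text
L -3.6692576 y at x=.521 0.33272943 0.0002780604
R -3.6422703 y at x=.521 0.34595627 0.0043179085
A -3.7164683 y at x=.521 0.25557372 0.00023227175
B -3.687107 y at x=.521 0.42429927 0.00032075454
```

```bash
python3 go.py 0.522 0.339 0.100 86.3
```

```text
t 1.5 pos [0.5395 0.313  0.2588] yaw 87.61 tilt 0.66 w 0.0553 F [-0.9 -0.1  0.1] q7 0.97
shift mm [ 17.6  26.8 158.6] yaw 1.31 tx world [-0.999  0.042]
```

Emit:
{"method": "step_arm", "body": {
  "plan": [
    [9,14,10,0],
    [9,13,20,1],
    [0,0,25,0],
    [0,0,25,0],
    [0,0,25,0],
    [0,0,10,0],
    [0,0,0,0]
  ]
}}

```text
time: 2.08
eef_pos: [0.5212, 0.3435, 0.141]
ee_rot: [0.034, 0.999, -0.003, -0.001]
contact_force: [-0.2, -0.6, 0.2]
width: 0.0552
```

```bash
python3 go.py 0.522 0.339 0.100 86.3; python3 -c "
from h import *
snap('wrist','w2')"
```

```text
t 2.08 pos [0.5212 0.3435 0.141 ] yaw 86.05 tilt 0.39 w 0.0552 F [-0.2 -0.6  0.2] q7 0.89
shift mm [-1.2 -4.2 41. ] yaw -0.25 tx world [-0.998  0.069]
```

Bar (column 315) sits just left of mid-jaw (322); the required shift of -4 mm along tool y agrees.

Emit:
{"method": "step_arm", "body": {
  "plan": [
    [-1,-4,15,0],
    [0,0,15,0],
    [0,0,10,0],
    [0,0,0,0]
  ]
}}

```text
time: 2.47
eef_pos: [0.5258, 0.3421, 0.1069]
ee_rot: [0.035, 0.999, 0.0, 0.003]
contact_force: [0.3, 0.3, 0.6]
width: 0.0552
```

```bash
python3 go.py 0.522 0.339 0.100 86.3
```

```text
t 2.47 pos [0.5258 0.3421 0.1069] yaw 85.95 tilt 0.33 w 0.0552 F [0.3 0.3 0.6] q7 0.89
shift mm [ 3.6 -3.4  6.8] yaw -0.35 tx world [-0.997  0.071]
```

Emit:
{"method": "step_arm", "body": {
  "plan": [
    [4,-4,5,0],
    [0,0,3,0],
    [0,0,0,0]
  ]
}}

```text
time: 2.72
eef_pos: [0.5229, 0.3392, 0.1013]
ee_rot: [0.036, 0.999, 0.001, 0.005]
contact_force: [-0.2, 0.8, 0.2]
width: 0.0549
```

```bash
python3 go.py 0.522 0.339 0.100 86.3
```

```text
t 2.72 pos [0.5229 0.3392 0.1013] yaw 85.92 tilt 0.56 w 0.0549 F [-0.2  0.8  0.2] q7 0.89
shift mm [ 0.9 -0.3  1.3] yaw -0.38 tx world [-0.997  0.071]
```

Emit:
{"method": "step_arm", "body": {
  "plan": [
    [0,0,0,0],
    [0,0,0,0],
    [0,0,0,0],
    [0,0,0,0],
    [0,0,0,0],
    [0,0,0,0]
  ],
  "jaw": 0
}}

```text
time: 3.22
eef_pos: [0.5241, 0.3402, 0.1039]
ee_rot: [0.036, 0.999, 0.003, 0.006]
contact_force: [0.1, 0.3, 0.9]
width: 0.0172
```

```bash
python3 go.py 0.522 0.339 0.100 86.3
```

```text
t 3.22 pos [0.5241 0.3402 0.1039] yaw 85.91 tilt 0.78 w 0.0172 F [0.1 0.3 0.9] q7 0.89
shift mm [ 2.1 -1.4  3.9] yaw -0.39 tx world [-0.997  0.071]
```

Emit:
{"method": "step_arm", "body": {
  "plan": [
    [0,0,1,0],
    [0,0,1,0],
    [0,0,1,0],
    [0,0,1,0]
  ]
}}

```text
time: 3.55
eef_pos: [0.5241, 0.3398, 0.1037]
ee_rot: [0.034, 0.999, 0.002, 0.006]
contact_force: [-3.3, -1.8, 7.1]
width: 0.0136
```

```bash
python3 go.py 0.522 0.339 0.100 86.3
```

```text
t 3.55 pos [0.5241 0.3398 0.1037] yaw 86.07 tilt 0.75 w 0.0136 F [-3.3 -1.8  7.1] q7 0.89
shift mm [ 2.1 -0.9  3.7] yaw -0.23 tx world [-0.998  0.069]
```

Emit:
{"method": "step_arm", "body": {
  "plan": [
    [0,0,-4,0],
    [0,0,-6,0],
    [0,0,-8,0],
    [0,0,-10,0],
    [0,0,-12,0],
    [0,0,-15,0],
    [0,0,-15,0],
    [0,0,-15,0]
  ]
}}

```text
time: 4.22
eef_pos: [0.5197, 0.3372, 0.1904]
ee_rot: [0.035, 0.999, -0.001, 0.002]
contact_force: [0.9, -1.1, -3.3]
width: 0.0136
```

```bash
python3 go.py 0.47 0.2 0.23 87; python3 -c "
from h import *
snap('side','s2')
snap('scene','c2')"
```

```text
t 4.22 pos [0.5197 0.3372 0.1904] yaw 86.04 tilt 0.24 w 0.0136 F [ 0.9 -1.1 -3.3] q7 0.89
shift mm [  40.  -140.4  -39.4] yaw -0.96 tx world [-0.998  0.069]
```

The tray lifted level and alone: the lower two remain at side (240,200). Carry it across with x about 0.47 and the tray well above the tins.

Emit:
{"method": "step_arm", "body": {
  "plan": [
    [8,-6,-15,0],
    [10,-12,-15,0],
    [10,-18,-8,0],
    [10,-22,-4,0],
    [8,-25,0,0],
    [0,-25,0,0],
    [0,-25,0,0],
    [0,-25,0,0]
  ]
}}

```text
time: 4.98
eef_pos: [0.4589, 0.1842, 0.2331]
ee_rot: [0.029, 1.0, 0.002, 0.003]
contact_force: [0.3, -0.7, -3.7]
width: 0.0137
```

```bash
python3 go.py 0.46 0.0 0.23 87.5
```

```text
t 4.98 pos [0.4589 0.1842 0.2331] yaw 86.69 tilt 0.43 w 0.0137 F [ 0.3 -0.7 -3.7] q7 1.08
shift mm [ -11.8 -183.8    2.4] yaw -0.81 tx world [-0.998  0.058]
```

Emit:
{"method": "step_arm", "body": {
  "plan": [
    [-1,-25,0,0],
    [-1,-25,0,0],
    [-1,-25,0,0],
    [-1,-25,0,0],
    [-1,-25,0,0],
    [-1,-25,0,0],
    [-1,-25,0,0],
    [-1,-25,0,0]
  ]
}}

```text
time: 5.65
eef_pos: [0.4502, -0.0263, 0.2303]
ee_rot: [0.028, 1.0, 0.002, 0.002]
contact_force: [0.8, -0.4, -4.1]
width: 0.014
```

Emit:
{"method": "step_arm", "body": {
  "plan": [
    [-2,-25,0,0],
    [-2,-25,0,0],
    [-2,-25,0,0],
    [-2,-25,0,0],
    [-2,-25,0,0],
    [-2,-25,0,0],
    [-2,-25,0,0],
    [-2,-25,0,0]
  ]
}}

```text
time: 6.32
eef_pos: [0.4503, -0.2361, 0.2276]
ee_rot: [0.028, 1.0, 0.003, 0.001]
contact_force: [0.2, 0.8, -3.7]
width: 0.0135
```

```bash
python3 go.py 0.497 -0.369 0.23 88.2
```

```text
t 6.32 pos [ 0.4503 -0.2361  0.2276] yaw 86.77 tilt 0.37 w 0.0135 F [ 0.2  0.8 -3.7] q7 2.05
shift mm [ -54.1 -130.    -3.1] yaw -1.43 tx world [-0.998  0.056]
```

Emit:
{"method": "step_arm", "body": {
  "plan": [
    [-9,-20,0,-1],
    [-9,-22,0,0],
    [-9,-22,0,0],
    [-9,-22,2,0],
    [-9,-20,4,0],
    [-7,-12,4,0],
    [0,0,4,0],
    [0,0,2,0]
  ]
}}

```text
time: 6.98
eef_pos: [0.4942, -0.3676, 0.2067]
ee_rot: [0.023, 1.0, 0.002, -0.001]
contact_force: [-0.6, -0.1, -3.9]
width: 0.0136
```

```bash
python3 go.py 0.497 -0.369 0.04 88.2;  python3 -c "
from h import *
snap('side','s3')
snap('scene','c3')
snap('wrist','w3')"
```

```text
t 6.98 pos [ 0.4942 -0.3676  0.2067] yaw 87.36 tilt 0.28 w 0.0136 F [-0.6 -0.1 -3.9] q7 2.31
shift mm [ -3.1  -2.1 166.6] yaw -0.84 tx world [-0.999  0.046]
```

```bash
python3 - <<'E'
from h import *
s=manip.observe(); Rm=R.from_quat(s['ee_rot']).as_matrix()
zt=s['eef_pos'][2]+0.128-0.1037
for p in [(322,42),(322,30),(323,375)]:
    q=on_plane('wrist',*p,zt,s); print((Rm.T@(q-s['eef_pos'])*1000).round(1))
zc=s['eef_pos'][2]-.0157+.022
for n in ['wrist']:
    for p in [(250,45),(400,45)]:
        q=on_plane(n,*p,zc,s); print('endwall',(Rm.T@(q-s['eef_pos'])*1000).round(1))
E
python3 go.py 0.497 -0.369 0.022 88.2
```

```text
[116.8  -0.  -24.2]
[123.   -0.  -24.2]
[-78.7   0.5 -24.3]
endwall [121.4 -38.3  -6.4]
endwall [121.7  41.6  -6. ]
t 7.13 pos [ 0.4946 -0.3665  0.2076] yaw 87.45 tilt 0.29 w 0.0138 F [ 0.6 -0.2 -3.3] q7 2.31
shift mm [ -2.6  -3.3 185.5] yaw -0.75 tx world [-0.999  0.045]
```

Emit:
{"method": "step_arm", "body": {
  "plan": [
    [-3,-2,15,-1],
    [-2,-2,22,0],
    [0,0,25,0],
    [0,0,25,0],
    [0,0,25,0],
    [0,0,20,0],
    [0,0,10,0],
    [0,0,2,0]
  ]
}}

```text
time: 7.8
eef_pos: [0.5044, -0.3634, 0.0573]
ee_rot: [0.006, 1.0, 0.003, 0.004]
contact_force: [-0.7, 0.3, -3.4]
width: 0.0138
```

```bash
python3 go.py 0.499 -0.369 0.022 88.2; python3 -c "
from h import *
snap('side','s4')
snap('scene','c4')
"
python3 - <<'E'
import cv2,numpy as np
a=cv2.imread('pics/c4.png')[80:220,170:340];b=cv2.imread('pics/s4.png')[250:400,300:480]
cv2.imwrite('pics/cs4.png',np.hstack([cv2.resize(a,(400,330),interpolation=2),cv2.resize(b,(396,330),interpolation=2)]))
E
```

```text
t 7.8 pos [ 0.5044 -0.3634  0.0573] yaw 89.37 tilt 0.59 w 0.0138 F [-0.7  0.3 -3.4] q7 2.41
shift mm [ 5.6 -5.9 35.3] yaw 1.17 tx world [-1.     0.011]
```

Emit:
{"method": "step_arm", "body": {
  "plan": [
    [3,-3,8,1],
    [2,-3,8,0],
    [1,0,5,0],
    [0,0,2,0]
  ]
}}

```text
time: 8.23
eef_pos: [0.5019, -0.3728, 0.039]
ee_rot: [0.015, 1.0, -0.0, 0.009]
contact_force: [-0.3, 0.8, -3.4]
width: 0.0133
```

```bash
python3 go.py 0.499 -0.369 0.022 88.2
```

```text
t 8.23 pos [ 0.5019 -0.3728  0.039 ] yaw 88.29 tilt 1.05 w 0.0133 F [-0.3  0.8 -3.4] q7 2.42
shift mm [ 3.3  3.7 16.9] yaw 0.09 tx world [-0.999  0.03 ]
```

Emit:
{"method": "step_arm", "body": {
  "plan": [
    [2,3,7,0],
    [1,1,7,0],
    [0,0,3,0]
  ]
}}

```text
time: 8.48
eef_pos: [0.4996, -0.3694, 0.0216]
ee_rot: [0.015, 1.0, -0.001, 0.01]
contact_force: [-0.4, 0.9, -3.9]
width: 0.0135
```

```bash
python3 go.py 0.499 -0.369 0.0187 88.2; python3 -c "
from h import *
snap('side','s5')
snap('scene','c5')
"
python3 - <<'E'
import cv2,numpy as np
a=cv2.imread('pics/c5.png')[80:220,170:340];b=cv2.imread('pics/s5.png')[250:400,300:480]
cv2.imwrite('pics/cs5.png',np.hstack([cv2.resize(a,(400,330),interpolation=2),cv2.resize(b,(396,330),interpolation=2)]))
E
```

```text
t 8.48 pos [ 0.4996 -0.3694  0.0216] yaw 88.23 tilt 1.18 w 0.0135 F [-0.4  0.9 -3.9] q7 2.43
shift mm [0.6 0.4 2.9] yaw 0.03 tx world [-0.999  0.031]
```

Emit:
{"method": "step_arm", "body": {
  "plan": [
    [0,0,3,0],
    [0,0,2,0]
  ]
}}

```text
time: 8.75
eef_pos: [0.5003, -0.3697, 0.0186]
ee_rot: [0.015, 1.0, -0.0, 0.01]
contact_force: [-9.5, 7.1, 24.9]
width: 0.0136
```

```bash
python3 go.py 0.499 -0.369 0.0187 88.2
```

```text
t 8.75 pos [ 0.5003 -0.3697  0.0186] yaw 88.27 tilt 1.2 w 0.0136 F [-9.5  7.1 24.9] q7 2.44
shift mm [ 1.3  0.7 -0.1] yaw 0.07 tx world [-0.999  0.03 ]
```

Contact (25 N upward) at the expected height. Release.

Emit:
{"method": "step_arm", "body": {
  "plan": [
    [0,0,-1,0],
    [0,0,0,0],
    [0,0,0,0],
    [0,0,0,0]
  ],
  "jaw": 45
}}

```text
time: 9.08
eef_pos: [0.5028, -0.3715, 0.0226]
ee_rot: [0.015, 1.0, -0.002, 0.013]
contact_force: [-0.7, -0.8, -0.1]
width: 0.0382
```

Emit:
{"method": "step_arm", "body": {
  "plan": [
    [0,0,-10,0],
    [0,0,-20,0],
    [0,0,-30,0],
    [0,0,-40,0],
    [0,0,-40,0],
    [0,20,-40,0],
    [0,40,0,0],
    [0,40,0,0]
  ]
}}

```text
time: 9.75
eef_pos: [0.4988, -0.2807, 0.2095]
ee_rot: [0.023, 1.0, -0.005, 0.013]
contact_force: [0.0, 0.8, -0.6]
width: 0.0416
```

```bash
python3 go.py 0.46 -0.13 0.23 88.2;cat > m5.py <<'E'
from h import *
np.set_printoptions(precision=4,suppress=True)
for n in ['scene','side']:
    s,im=snap(n,n+'6')
    hsv=cv2.cvtColor(im,cv2.COLOR_RGB2HSV); H,S,V=[hsv[...,i] for i in range(3)]
    b=(H>95)&(H<125)&(S>150)
    k,l,st,c=cv2.connectedComponentsWithStats(b.astype(np.uint8))
    for i in range(1,k):
        if st[i,4]>500: print(n,st[i])
E
python3 m5.py
```

```text
t 9.75 pos [ 0.4988 -0.2807  0.2095] yaw 87.34 tilt 1.63 w 0.0416 F [ 0.   0.8 -0.6] q7 2.15
shift mm [ 45.1 148.5 -23. ] yaw -0.86 tx world [-0.999  0.046]
scene [ 201  110   92   74 2945]
scene [ 383  224  121  124 6830]
side [ 195  161   89   70 3049]
side [ 340  290  114  110 5592]
```

```bash
python3 - <<'E'
import cv2,numpy as np
a=cv2.imread('pics/scene6.png')[80:220,170:340];b=cv2.imread('pics/side6.png')[250:400,300:480]
cv2.imwrite('pics/cs6.png',np.hstack([cv2.resize(a,(400,330),interpolation=2),cv2.resize(b,(396,330),interpolation=2)]))
E
cat > m6.py <<'E'
from h import *
np.set_printoptions(precision=4,suppress=True)
for n,b in [('scene',(217,115,280,168)),('side',(358,305,432,375))]:
    im=cv2.imread(f'pics/{n}6.png'); hsv=cv2.cvtColor(im,cv2.COLOR_BGR2HSV); H,S,V=[hsv[...,i] for i in range(3)]
    wood=(H>8)&(H<28)&(S>60)&(V>100)
    m=np.zeros_like(wood); m[b[1]:b[3],b[0]:b[2]]=wood[b[1]:b[3],b[0]:b[2]]
    k,l,st,c=cv2.connectedComponentsWithStats(m.astype(np.uint8)); i=1+np.argmax(st[1:,4]); print(st[i])
    ys,xs=np.nonzero(l==i); P=np.array([on_plane(n,x,y,.043)[:2] for x,y in zip(xs,ys)])
    v=cv2.fitLine(P.astype(np.float32),cv2.DIST_HUBER,0,0.001,0.001).ravel(); d=v[:2]; t=(P-v[2:])@d
    print(n,'bar',v[2:]+d*(t.min()+t.max())/2,np.ptp(t),np.degrees(np.arctan(d[1]/d[0])))
E
python3 m6.py
```

```text
[219 119  56  46 378]
scene bar [ 0.5006 -0.3608] 0.22909602525960207 -0.7210287
[364 309  64  60 500]
side bar [ 0.5001 -0.3725] 0.22590644551125563 -1.5629042
```

```bash
python3 -c "
from h import *
import pickle
s,im=snap('wrist','w6'); pickle.dump(s,open('w6.pkl','wb'))"
python3 - <<'E'
import pickle
from h import *
np.set_printoptions(precision=4,suppress=True)
s=pickle.load(open('w6.pkl','rb'))
im=cv2.imread('pics/w6.png'); hsv=cv2.cvtColor(im,cv2.COLOR_BGR2HSV); H,S,V=[hsv[...,i] for i in range(3)]
blue=(H>95)&(H<125)&(S>130); cork=(H>8)&(H<28)&(S>60)&(V>90)
def fit(P,ax):
    P=np.array(P,np.float32); v=cv2.fitLine(P,cv2.DIST_HUBER,0,.001,.001).ravel(); d=v[:2]
    P2=P; 
    if ax=='x': print('  ang',np.degrees(np.arctan(d[1]/d[0])),'y@x=.5',v[3]+(.5-v[2])*d[1]/d[0])
    else: print('  ang',np.degrees(np.arctan(-d[0]/d[1])),'x@y=-.37',v[2]+(-.37-v[3])*d[0]/d[1])
rows=range(100,230,4)
print('mat right'); fit([on_plane('wrist',np.nonzero(cork[r,300:345])[0].max()+300.5,r,.003,s)[:2] for r in rows],'x')
print('tray right'); fit([on_plane('wrist',np.nonzero(blue[r,160:330])[0].max()+160.5,r,.043,s)[:2] for r in rows],'x')
print('tray left top'); fit([on_plane('wrist',np.nonzero(blue[r,160:330])[0].min()+159.5,r,.043,s)[:2] for r in rows],'x')
print('bar L'); fit([on_plane('wrist',np.nonzero(cork[r,215:265])[0].min()+214.5,r,.043,s)[:2] for r in rows],'x')
cols=range(185,305,4)
print('mat front'); fit([on_plane('wrist',c,np.nonzero(cork[50:120,c])[0].min()+49.5,.003,s)[:2] for c in cols],'y')
cols=[c for c in cols if not 222<c<256]
print('tray front'); fit([on_plane('wrist',c,np.nonzero(blue[50:120,c])[0].min()+49.5,.025,s)[:2] for c in cols],'y')
E
```

```text
mat right
  ang -1.8206421 y@x=.5 -0.26841107
tray right
  ang -1.6814132 y@x=.5 -0.28511098
tray left top
  ang -1.7127137 y@x=.5 -0.45408246
bar L
  ang -1.7164632 y@x=.5 -0.37478673
mat front
  ang -1.7890971 x@y=-.37 0.35649395
tray front
  ang -1.5066824 x@y=-.37 0.37813696
```

```bash
python3 - <<'E'
s=open('go.py').read()
s=s.replace("'w',round(","'tz_deg(x,y)',np.degrees(Rm[:2,2]).round(2),'w',round(")
open('go.py','w').write(s)
E
python3 go.py 0.499 -0.3695 0.03 88.3
```

```text
t 9.9 pos [ 0.4998 -0.2771  0.2084] yaw 87.85 tilt 1.51 tz_deg(x,y) [ 1.45 -0.42] w 0.0415 F [ 0.  -0.9  0.6] q7 2.15
shift mm [  1.9 -91.3 179. ] yaw -0.45 tx world [-0.999  0.037]
```

Emit:
{"method": "step_arm", "body": {
  "plan": [
    [1,-35,0,0],
    [1,-35,10,0],
    [0,-20,30,0],
    [0,0,35,0],
    [0,0,35,0],
    [0,0,25,0],
    [0,0,10,0]
  ]
}}

```text
time: 10.48
eef_pos: [0.5001, -0.3826, 0.0656]
ee_rot: [0.02, 1.0, -0.009, 0.018]
contact_force: [0.5, 0.4, 0.1]
width: 0.0416
```

```bash
python3 go.py 0.499 -0.3695 0.027 88.3
```

```text
t 10.48 pos [ 0.5001 -0.3826  0.0656] yaw 87.7 tilt 2.32 tz_deg(x,y) [ 2.04 -1.1 ] w 0.0416 F [0.5 0.4 0.1] q7 2.42
shift mm [ 3.  13.7 38.2] yaw -0.6 tx world [-0.999  0.04 ]
```

Emit:
{"method": "step_arm", "body": {
  "plan": [
    [1,7,13,0],
    [1,6,13,-1],
    [1,1,13,0],
    [0,0,6,0]
  ]
}}

```text
time: 10.82
eef_pos: [0.4963, -0.3743, 0.0173]
ee_rot: [0.014, 1.0, -0.011, 0.016]
contact_force: [-0.3, -0.1, 0.6]
width: 0.0413
```

```bash
python3 go.py 0.499 -0.3695 0.027 88.3
```

```text
t 10.82 pos [ 0.4963 -0.3743  0.0173] yaw 88.39 tilt 2.21 tz_deg(x,y) [ 1.84 -1.24] w 0.0413 F [-0.3 -0.1  0.6] q7 2.45
shift mm [-2.9  4.7 -9.8] yaw 0.09 tx world [-0.999  0.027]
```

Emit:
{"method": "step_arm", "body": {
  "plan": [
    [-3,5,-4,0],
    [0,0,0,0],
    [0,0,0,0],
    [0,0,0,0],
    [0,0,0,0],
    [0,0,0,0],
    [0,0,0,0]
  ],
  "jaw": 0
}}

```text
time: 11.4
eef_pos: [0.5004, -0.3709, 0.0239]
ee_rot: [0.015, 1.0, -0.011, 0.017]
contact_force: [-0.5, -0.4, -3.9]
width: 0.0136
```

```bash
python3 go.py 0.499 -0.3695 0.027 88.3
```

```text
t 11.4 pos [ 0.5004 -0.3709  0.0239] yaw 88.3 tilt 2.35 tz_deg(x,y) [ 1.94 -1.33] w 0.0136 F [-0.5 -0.4 -3.9] q7 2.44
shift mm [ 1.3  1.2 -3.1] yaw -0.0 tx world [-0.999  0.029]
```

Emit:
{"method": "step_arm", "body": {
  "plan": [
    [3,1,0,0],
    [2,1,1,0],
    [1,0,3,0]
  ]
}}

```text
time: 11.65
eef_pos: [0.4961, -0.3693, 0.0228]
ee_rot: [0.015, 1.0, -0.011, 0.019]
contact_force: [-8.1, 10.3, 43.5]
width: 0.0141
```

```bash
python3 go.py 0.4955 -0.370 0.02 88.3
```

```text
t 11.65 pos [ 0.4961 -0.3693  0.0228] yaw 88.27 tilt 2.56 tz_deg(x,y) [ 2.17 -1.35] w 0.0141 F [-8.1 10.3 43.5] q7 2.44
shift mm [ 0.7 -0.7  2.8] yaw -0.03 tx world [-0.999  0.029]
```

Emit:
{"method": "step_arm", "body": {
  "plan": [
    [0,0,-2,0],
    [0,0,0,0],
    [0,0,0,0],
    [0,0,0,0]
  ],
  "jaw": 45
}}

```text
time: 11.98
eef_pos: [0.497, -0.3703, 0.0275]
ee_rot: [0.015, 1.0, -0.012, 0.021]
contact_force: [0.3, 0.1, 0.4]
width: 0.0383
```

Emit:
{"method": "step_arm", "body": {
  "plan": [
    [0,0,-10,0],
    [0,0,-30,0],
    [0,0,-41,0],
    [0,0,-41,0],
    [0,0,-41,0],
    [0,0,-41,0]
  ]
}}

```text
time: 12.48
eef_pos: [0.4822, -0.3616, 0.2286]
ee_rot: [0.016, 1.0, -0.007, 0.01]
contact_force: [0.7, -0.5, -0.3]
width: 0.0413
```

```bash
python3 go.py 0.46 -0.13 0.23 88.2
```

```text
t 12.48 pos [ 0.4822 -0.3616  0.2286] yaw 88.15 tilt 1.46 tz_deg(x,y) [ 1.18 -0.87] w 0.0413 F [ 0.7 -0.5 -0.3] q7 2.31
shift mm [ 29.5 230.7  -5.4] yaw -0.05 tx world [-0.999  0.032]
```

Emit:
{"method": "step_arm", "body": {
  "plan": [
    [5,25,0,0],
    [5,35,0,0],
    [5,35,0,0],
    [5,35,0,0],
    [5,35,0,0],
    [5,35,0,0],
    [0,20,0,0]
  ],
  "jaw": 100
}}

```text
time: 13.07
eef_pos: [0.4611, -0.144, 0.2377]
ee_rot: [0.023, 0.999, -0.014, 0.022]
contact_force: [0.2, -0.7, -0.3]
width: 0.0857
```

```bash
python3 go.py 0.46 -0.13 0.23 88.2; python3 -c "
from h import *
import pickle
s,im=snap('wrist','w7'); pickle.dump(s,open('w7.pkl','wb'))"
```

```text
t 13.07 pos [ 0.4611 -0.144   0.2377] yaw 87.28 tilt 2.99 tz_deg(x,y) [ 2.44 -1.72] w 0.0857 F [ 0.2 -0.7 -0.3] q7 1.8
shift mm [ 2.1 14.1  7.2] yaw -0.92 tx world [-0.998  0.046]
```

The wrist view now looks straight down at both tins (lids at (333,178) and (347,262)); tray and mat are at left. I'll measure both and recheck the tray centring.

```bash
cat > m7.py <<'E'
import pickle
from h import *
np.set_printoptions(precision=4,suppress=True)
s=pickle.load(open('w7.pkl','rb'))
im=cv2.imread('pics/w7.png'); hsv=cv2.cvtColor(im,cv2.COLOR_BGR2HSV); H,S,V=[hsv[...,i] for i in range(3)]
g=((V>200)&(S<40)).astype(np.uint8)
for b in [(300,145,365,210),(318,240,375,285)]:
    g2=np.zeros_like(g); g2[b[1]:b[3],b[0]:b[2]]=g[b[1]:b[3],b[0]:b[2]]
    g2=cv2.morphologyEx(g2,cv2.MORPH_OPEN,np.ones((5,5)))
    c=max(cv2.findContours(g2,0,2)[0],key=cv2.contourArea)[:,0]
    W=np.array([on_plane('wrist',*p,.073,s)[:2] for p in cv2.convexHull(c)[:,0]],np.float32)
    print('lid',cv2.boundingRect(c),cv2.minEnclosingCircle(W),cv2.fitEllipse(W))
blue=(H>95)&(H<125)&(S>130); cork=(H>8)&(H<28)&(S>60)&(V>90)
def fit(P,ax):
    P=np.array(P,np.float32); v=cv2.fitLine(P,cv2.DIST_HUBER,0,.001,.001).ravel(); d=v[:2]
    if ax=='x': print('  ang',np.degrees(np.arctan(d[1]/d[0])),'y@x=.5',v[3]+(.5-v[2])*d[1]/d[0])
    else: print('  ang',np.degrees(np.arctan(-d[0]/d[1])),'x@y=-.37',v[2]+(-.37-v[3])*d[0]/d[1])
rows=range(140,230,4)
print('mat right'); fit([on_plane('wrist',np.nonzero(cork[r,220:250])[0].max()+220.5,r,.003,s)[:2] for r in rows],'x')
print('bar L'); fit([on_plane('wrist',np.nonzero(cork[r,148:190])[0].min()+147.5,r,.043,s)[:2] for r in rows],'x')
print('tray L'); fit([on_plane('wrist',np.nonzero(blue[r,100:230])[0].min()+99.5,r,.043,s)[:2] for r in rows],'x')
cols=range(130,215,4)
print('mat front'); fit([on_plane('wrist',c,np.nonzero(cork[90:140,c])[0].min()+89.5,.003,s)[:2] for c in cols],'y')
cols=[c for c in cols if not 148<c<172]
print('tray front'); fit([on_plane('wrist',c,np.nonzero(blue[90:160,c])[0].min()+89.5,.025,s)[:2] for c in cols],'y')
E
python3 m7.py
```

```text
lid (309, 153, 49, 51) ((0.45316022634506226, -0.13613274693489075), 0.02929701656103134) ((0.45314252376556396, -0.1362226903438568), (0.055775389075279236, 0.05871731415390968), 87.97767639160156)
lid (324, 244, 45, 39) ((0.5583855509757996, -0.12412042915821075), 0.029988670721650124) ((0.560142993927002, -0.12382092326879501), (0.05476539582014084, 0.056781645864248276), 175.51663208007812)
mat right
  ang -1.5937297 y@x=.5 -0.26746666
bar L
  ang -1.9632443 y@x=.5 -0.37356627
tray L
  ang -1.4427761 y@x=.5 -0.45335189
mat front
  ang -2.0846872 x@y=-.37 0.35652223
tray front
  ang -2.1588836 x@y=-.37 0.37366623
```

Emit:
{"method": "step_arm", "body": {
  "plan": [
    [0,0,-30,0],
    [0,0,-41,0],
    [0,0,-41,0],
    [0,0,-41,0]
  ]
}}

```text
time: 13.45
eef_pos: [0.4492, -0.1325, 0.388]
ee_rot: [0.018, 1.0, -0.013, 0.012]
contact_force: [1.1, -0.5, 0.0]
width: 0.0923
```

```bash
python3 go.py 0.457 -0.136 0.12 88; python3 -c "
from h import *
for n,p,z in [('scene',(312,229),.06),('side',(329,230),.06)]: print(on_plane(n,*p,z))"
```

```text
t 13.45 pos [ 0.4492 -0.1325  0.388 ] yaw 87.87 tilt 2.02 tz_deg(x,y) [ 1.33 -1.52] w 0.0923 F [ 1.1 -0.5  0. ] q7 1.72
shift mm [ -1.4   3.6 268.1] yaw -0.13 tx world [-0.999  0.037]
[0.61937665 0.0067963  0.06      ]
[ 6.21166155e-01 -3.64379972e-04  6.00000000e-02]
```

Emit:
{"method": "step_arm", "body": {
  "plan": [
    [0,14,15,0],
    [0,14,15,0],
    [0,14,15,0],
    [0,14,15,0],
    [0,14,15,0],
    [0,14,15,0]
  ]
}}

```text
time: 13.95
eef_pos: [0.4624, -0.0555, 0.3111]
ee_rot: [0.024, 0.999, -0.013, 0.028]
contact_force: [0.4, 0.9, -1.1]
width: 0.092
```

```bash
python3 go.py 0.457 -0.136 0.12 88
```

```text
t 13.95 pos [ 0.4624 -0.0555  0.3111] yaw 87.21 tilt 3.59 tz_deg(x,y) [ 3.21 -1.6 ] w 0.092 F [ 0.4  0.9 -1.1] q7 1.54
shift mm [ 12.6 -75.8 192.6] yaw -0.79 tx world [-0.997  0.047]
```

Emit:
{"method": "step_arm", "body": {
  "plan": [
    [0,-36,0,0],
    [0,-41,0,0]
  ]
}}

```text
time: 14.12
eef_pos: [0.4584, -0.1235, 0.3097]
ee_rot: [0.014, 1.0, -0.012, 0.026]
contact_force: [1.1, -1.4, 0.3]
width: 0.0915
```

```bash
python3 go.py 0.457 -0.136 0.12 88
```

```text
t 14.12 pos [ 0.4584 -0.1235  0.3097] yaw 88.32 tilt 3.22 tz_deg(x,y) [ 2.91 -1.38] w 0.0915 F [ 1.1 -1.4  0.3] q7 1.73
shift mm [ 10.8  -8.3 189.6] yaw 0.32 tx world [-0.998  0.028]
```

Emit:
{"method": "step_arm", "body": {
  "plan": [
    [0,0,-10,0],
    [0,0,-10,0],
    [0,0,-10,0],
    [0,0,-10,0],
    [0,0,-10,0],
    [0,0,-10,0]
  ]
}}

```text
time: 14.62
eef_pos: [0.4522, -0.1288, 0.3737]
ee_rot: [0.02, 0.999, -0.013, 0.024]
contact_force: [-0.5, 0.2, 0.1]
width: 0.0918
```

```bash
python3 go.py 0.457 -0.136 0.12 88
```

```text
t 14.62 pos [ 0.4522 -0.1288  0.3737] yaw 87.67 tilt 3.1 tz_deg(x,y) [ 2.7  -1.52] w 0.0918 F [-0.5  0.2  0.1] q7 1.71
shift mm [  7.1  -0.8 253.7] yaw -0.33 tx world [-0.998  0.039]
```

Emit:
{"method": "step_arm", "body": {
  "plan": [
    [0,0,40,0],
    [0,0,40,0],
    [0,0,0,0]
  ]
}}

```text
time: 14.87
eef_pos: [0.461, -0.1294, 0.2999]
ee_rot: [0.018, 0.999, -0.013, 0.031]
contact_force: [-0.4, 0.8, -0.7]
width: 0.0918
```

```bash
python3 go.py 0.457 -0.136 0.12 88
```

```text
t 14.87 pos [ 0.461  -0.1294  0.2999] yaw 87.9 tilt 3.89 tz_deg(x,y) [ 3.58 -1.51] w 0.0918 F [-0.4  0.8 -0.7] q7 1.74
shift mm [ 15.1  -2.4 179.4] yaw -0.1 tx world [-0.997  0.035]
```

Emit:
{"method": "step_arm", "body": {
  "plan": [
    [0,0,-41,0],
    [0,0,-41,0],
    [0,0,-41,0],
    [0,0,-41,0],
    [0,0,0,0]
  ]
}}

```text
time: 15.28
eef_pos: [0.448, -0.1223, 0.4735]
ee_rot: [0.017, 0.999, -0.013, 0.028]
contact_force: [0.0, 0.2, 0.1]
width: 0.0918
```

```bash
python3 go.py 0.457 -0.136 0.12 88
```

```text
t 15.28 pos [ 0.448  -0.1223  0.4735] yaw 88.06 tilt 3.52 tz_deg(x,y) [ 3.17 -1.53] w 0.0918 F [0.  0.2 0.1] q7 1.69
shift mm [ 10.5  -4.6 353.6] yaw 0.06 tx world [-0.998  0.032]
```

Emit:
{"method": "step_arm", "body": {
  "plan": [
    [0,0,10,0],
    [0,0,10,0],
    [0,0,10,0],
    [0,0,10,0],
    [0,0,10,0],
    [0,0,10,0],
    [0,0,10,0],
    [0,0,10,0]
  ]
}}

```text
time: 15.95
eef_pos: [0.4515, -0.1236, 0.3887]
ee_rot: [0.016, 0.999, -0.013, 0.028]
contact_force: [0.6, -0.5, 0.1]
width: 0.092
```

```bash
python3 go.py 0.457 -0.136 0.12 88
```

```text
t 15.95 pos [ 0.4515 -0.1236  0.3887] yaw 88.14 tilt 3.57 tz_deg(x,y) [ 3.23 -1.5 ] w 0.092 F [ 0.6 -0.5  0.1] q7 1.7
shift mm [  9.5  -5.7 268.8] yaw 0.14 tx world [-0.998  0.031]
```

Emit:
{"method": "step_arm", "body": {
  "plan": [
    [0,0,-41,0],
    [0,0,-41,0],
    [0,0,-35,0],
    [0,0,-28,0],
    [0,0,-20,0],
    [0,0,-12,0],
    [0,0,-5,0],
    [0,0,0,0]
  ]
}}

```text
time: 16.62
eef_pos: [0.4388, -0.1177, 0.5612]
ee_rot: [0.016, 1.0, -0.012, 0.014]
contact_force: [0.3, 0.4, -0.2]
width: 0.0917
```

```bash
python3 go.py 0.457 -0.136 0.12 88
```

```text
t 16.62 pos [ 0.4388 -0.1177  0.5612] yaw 88.14 tilt 2.16 tz_deg(x,y) [ 1.61 -1.43] w 0.0917 F [ 0.3  0.4 -0.2] q7 1.69
shift mm [ -6.   -7.1 441.9] yaw 0.14 tx world [-0.999  0.032]
```

Emit:
{"method": "step_arm", "body": {
  "plan": [
    [0,0,8,0],
    [0,0,16,0],
    [0,0,24,0],
    [0,0,32,0],
    [0,0,32,0],
    [0,0,32,0],
    [0,0,0,0],
    [0,0,0,0]
  ]
}}

```text
time: 17.28
eef_pos: [0.438, -0.1209, 0.3981]
ee_rot: [0.016, 1.0, -0.012, 0.007]
contact_force: [0.0, 0.2, 0.8]
width: 0.0917
```

```bash
python3 go.py 0.457 -0.136 0.12 88
```

```text
t 17.28 pos [ 0.438  -0.1209  0.3981] yaw 88.11 tilt 1.58 tz_deg(x,y) [ 0.78 -1.38] w 0.0917 F [0.  0.2 0.8] q7 1.69
shift mm [-15.5  -8.  278.6] yaw 0.11 tx world [-0.999  0.033]
```

Emit:
{"method": "step_arm", "body": {
  "plan": [
    [-3,-1,8,0],
    [-3,-1,16,0],
    [-3,-1,24,0],
    [-3,-1,32,0],
    [-2,-1,36,0],
    [-1,-1,36,0],
    [0,-1,36,0],
    [0,-1,36,0]
  ]
}}

```text
time: 17.95
eef_pos: [0.4746, -0.1379, 0.1826]
ee_rot: [0.015, 0.999, -0.013, 0.026]
contact_force: [1.0, 0.0, 0.1]
width: 0.0917
```

```bash
python3 go.py 0.457 -0.136 0.12 88
```

```text
t 17.95 pos [ 0.4746 -0.1379  0.1826] yaw 88.21 tilt 3.38 tz_deg(x,y) [ 2.98 -1.59] w 0.0917 F [1.  0.  0.1] q7 1.85
shift mm [21.   3.  61.6] yaw 0.21 tx world [-0.998  0.03 ]
```

Emit:
{"method": "step_arm", "body": {
  "plan": [
    [0,0,0,0],
    [0,0,0,0],
    [3,0,0,0]
  ]
}}

```text
time: 18.2
eef_pos: [0.4711, -0.138, 0.1794]
ee_rot: [0.015, 1.0, -0.014, 0.022]
contact_force: [-1.2, 0.0, 0.7]
width: 0.0916
```

```bash
python3 go.py 0.457 -0.136 0.12 88
```

```text
t 18.2 pos [ 0.4711 -0.138   0.1794] yaw 88.22 tilt 3.01 tz_deg(x,y) [ 2.51 -1.65] w 0.0916 F [-1.2  0.   0.7] q7 1.85
shift mm [16.8  3.2 58.7] yaw 0.22 tx world [-0.999  0.03 ]
```

Emit:
{"method": "step_arm", "body": {
  "plan": [
    [0,0,-41,0],
    [0,0,-41,0],
    [0,0,-32,0],
    [0,0,-24,0],
    [0,0,-16,0],
    [0,0,-10,0],
    [0,0,-5,0],
    [0,0,0,0]
  ]
}}

```text
time: 18.87
eef_pos: [0.4666, -0.1355, 0.3786]
ee_rot: [0.017, 0.999, -0.014, 0.039]
contact_force: [0.2, -0.8, -0.2]
width: 0.0917
```

```bash
python3 go.py 0.457 -0.136 0.12 88
```

```text
t 18.87 pos [ 0.4666 -0.1355  0.3786] yaw 88.04 tilt 4.79 tz_deg(x,y) [ 4.46 -1.73] w 0.0917 F [ 0.2 -0.8 -0.2] q7 1.73
shift mm [ 29.9   6.3 256.9] yaw 0.04 tx world [-0.996  0.032]
```

Emit:
{"method": "step_arm", "body": {
  "plan": [
    [0,0,-41,0],
    [0,0,-41,0],
    [0,0,-32,0],
    [0,0,-24,0],
    [0,0,-16,0],
    [0,0,-10,0],
    [0,0,-5,0],
    [0,0,0,0]
  ]
}}

```text
time: 19.53
eef_pos: [0.4485, -0.1313, 0.5552]
ee_rot: [0.018, 0.999, -0.014, 0.042]
contact_force: [-0.2, -0.9, -0.7]
width: 0.092
```

```bash
python3 go.py 0.457 -0.136 0.12 88
```

```text
t 19.53 pos [ 0.4485 -0.1313  0.5552] yaw 87.89 tilt 5.05 tz_deg(x,y) [ 4.76 -1.67] w 0.092 F [-0.2 -0.9 -0.7] q7 1.7
shift mm [ 27.9   7.  434.3] yaw -0.11 tx world [-0.996  0.035]
```

Emit:
{"method": "step_arm", "body": {
  "plan": [
    [0,0,41,0],
    [0,0,41,0],
    [0,0,32,0],
    [0,0,24,0],
    [0,0,16,0],
    [0,0,10,0],
    [0,0,5,0],
    [0,0,0,0]
  ]
}}

```text
time: 20.2
eef_pos: [0.4588, -0.1364, 0.3736]
ee_rot: [0.019, 0.999, -0.013, 0.039]
contact_force: [0.2, -0.1, 0.8]
width: 0.0916
```

```bash
python3 go.py 0.457 -0.136 0.12 88; python3 -c "
from cell import manip
for i in range(3):
    s=manip.observe(); print(s['joint_positions'].round(4),s['dq'].round(3),s['eef_pos'].round(4))"
```

```text
t 20.2 pos [ 0.4588 -0.1364  0.3736] yaw 87.8 tilt 4.68 tz_deg(x,y) [ 4.39 -1.61] w 0.0916 F [ 0.2 -0.1  0.8] q7 1.73
shift mm [ 21.5   6.7 252.6] yaw -0.2 tx world [-0.996  0.036]
[-0.2114 -0.0364  0.4153  1.8693  0.0283  1.2249  1.7291] [ 0.001  0.003 -0.001  0.015  0.     0.001 -0.002] [ 0.4588 -0.1364  0.3736]
[-0.2114 -0.0364  0.4153  1.8693  0.0283  1.2249  1.7291] [ 0.001  0.003 -0.001  0.015  0.     0.001 -0.002] [ 0.4588 -0.1364  0.3736]
[-0.2114 -0.0364  0.4153  1.8693  0.0283  1.2249  1.7291] [ 0.001  0.003 -0.001  0.015  0.     0.001 -0.002] [ 0.4588 -0.1364  0.3736]
```

Emit:
{"method": "step_arm", "body": {
  "plan": [
    [20,0,0,0],
    [20,0,0,0],
    [20,0,0,0],
    [0,0,0,0],
    [0,0,0,0]
  ]
}}

```text
time: 20.62
eef_pos: [0.3974, -0.1342, 0.3692]
ee_rot: [0.019, 0.999, -0.014, 0.039]
contact_force: [0.3, -0.4, 0.1]
width: 0.092
```

```bash
python3 go.py 0.457 -0.136 0.12 88
```

```text
t 20.62 pos [ 0.3974 -0.1342  0.3692] yaw 87.81 tilt 4.7 tz_deg(x,y) [ 4.39 -1.67] w 0.092 F [ 0.3 -0.4  0.1] q7 1.69
shift mm [-40.1   7.  252.9] yaw -0.19 tx world [-0.996  0.036]
```

Emit:
{"method": "step_arm", "body": {
  "plan": [
    [-20,0,0,0],
    [-20,0,0,0],
    [-20,0,0,0],
    [0,0,0,0],
    [0,0,0,0]
  ]
}}

```text
time: 21.03
eef_pos: [0.4632, -0.1368, 0.3772]
ee_rot: [0.018, 0.999, -0.014, 0.042]
contact_force: [-0.4, 0.4, -0.2]
width: 0.0918
```

```bash
python3 go.py 0.457 -0.136 0.12 88
```

```text
t 21.03 pos [ 0.4632 -0.1368  0.3772] yaw 87.82 tilt 5.1 tz_deg(x,y) [ 4.8 -1.7] w 0.0918 F [-0.4  0.4 -0.2] q7 1.73
shift mm [ 28.    7.4 255.6] yaw -0.18 tx world [-0.996  0.036]
```

Emit:
{"method": "step_arm", "body": {
  "plan": [
    [0,0,25,0],
    [0,0,25,0],
    [0,0,25,0],
    [0,0,25,0],
    [0,0,25,0],
    [0,0,25,0],
    [0,0,0,0],
    [0,0,0,0]
  ]
}}

```text
time: 21.7
eef_pos: [0.4786, -0.1417, 0.2255]
ee_rot: [0.018, 0.999, -0.015, 0.046]
contact_force: [0.9, -0.2, 0.4]
width: 0.0922
```

```bash
python3 go.py 0.457 -0.136 0.12 88
```

```text
t 21.7 pos [ 0.4786 -0.1417  0.2255] yaw 87.84 tilt 5.5 tz_deg(x,y) [ 5.2  -1.76] w 0.0922 F [ 0.9 -0.2  0.4] q7 1.82
shift mm [ 31.4   7.8 102.9] yaw -0.16 tx world [-0.995  0.035]
```

Emit:
{"method": "step_arm", "body": {
  "plan": [
    [3,0,-20,0],
    [3,0,-20,0],
    [3,0,-20,0],
    [3,0,-20,0],
    [3,0,-20,0],
    [3,0,-20,0],
    [3,0,-20,0],
    [3,0,-20,0]
  ]
}}

```text
time: 22.37
eef_pos: [0.4374, -0.137, 0.3991]
ee_rot: [0.02, 0.998, -0.015, 0.049]
contact_force: [-0.3, -0.2, 0.9]
width: 0.092
```

```bash
python3 go.py 0.457 -0.136 0.12 88
```

```text
t 22.37 pos [ 0.4374 -0.137   0.3991] yaw 87.67 tilt 5.9 tz_deg(x,y) [ 5.6  -1.84] w 0.092 F [-0.3 -0.2  0.9] q7 1.7
shift mm [  8.1   9.7 279.6] yaw -0.33 tx world [-0.994  0.038]
```

Emit:
{"method": "step_arm", "body": {
  "plan": [
    [0,0,-41,0],
    [0,0,-41,0],
    [0,0,-35,0],
    [0,0,-28,0],
    [0,0,-20,0],
    [0,0,-12,0],
    [0,0,-5,0],
    [0,0,0,0]
  ]
}}

```text
time: 23.03
eef_pos: [0.4097, -0.1348, 0.6079]
ee_rot: [0.023, 0.997, -0.014, 0.067]
contact_force: [0.2, -0.0, -0.0]
width: 0.092
```

```bash
python3 go.py 0.457 -0.136 0.12 88
```

```text
t 23.03 pos [ 0.4097 -0.1348  0.6079] yaw 87.25 tilt 7.8 tz_deg(x,y) [ 7.56 -1.8 ] w 0.092 F [ 0.2 -0.  -0. ] q7 1.68
shift mm [ 18.1  13.4 489.7] yaw -0.75 tx world [-0.99   0.044]
```

Emit:
{"method": "step_arm", "body": {
  "plan": [
    [0,0,8,0],
    [0,0,16,0],
    [0,0,24,0],
    [0,0,32,0],
    [0,0,32,0],
    [0,0,32,0],
    [0,0,0,0],
    [0,0,0,0]
  ]
}}

```text
time: 23.7
eef_pos: [0.4243, -0.1398, 0.4529]
ee_rot: [0.024, 0.998, -0.013, 0.064]
contact_force: [0.4, 0.0, 0.6]
width: 0.0921
```

```bash
python3 go.py 0.457 -0.136 0.12 88
```

```text
t 23.7 pos [ 0.4243 -0.1398  0.4529] yaw 87.12 tilt 7.49 tz_deg(x,y) [ 7.27 -1.72] w 0.0921 F [0.4 0.  0.6] q7 1.69
shift mm [ 10.4  13.3 334.1] yaw -0.88 tx world [-0.991  0.047]
```

Emit:
{"method": "step_arm", "body": {
  "plan": [
    [0,0,12,0],
    [0,0,12,0],
    [0,0,12,0],
    [0,0,12,0],
    [0,0,-41,0],
    [0,0,-30,0],
    [0,0,0,0],
    [0,0,0,0]
  ]
}}

```text
time: 24.37
eef_pos: [0.4194, -0.1387, 0.4808]
ee_rot: [0.024, 0.998, -0.013, 0.063]
contact_force: [0.1, 1.0, 0.3]
width: 0.0919
```

```bash
python3 go.py 0.457 -0.136 0.12 88;python3 -c "
from cell import manip
print(manip.observe()['joint_positions'].round(3))"
```

```text
t 24.37 pos [ 0.4194 -0.1387  0.4808] yaw 87.12 tilt 7.44 tz_deg(x,y) [ 7.22 -1.72] w 0.0919 F [0.1 1.  0.3] q7 1.68
shift mm [  8.8  13.2 362.5] yaw -0.88 tx world [-0.991  0.047]
[-0.227 -0.187  0.393  1.764  0.081  1.422  1.679]
```

Emit:
{"method": "step_arm", "body": {
  "plan": [
    [0,0,12,0],
    [0,0,12,0],
    [0,0,12,0],
    [0,0,12,0],
    [0,0,12,0],
    [0,0,12,0],
    [0,0,0,0],
    [0,0,0,0]
  ]
}}

```text
time: 25.03
eef_pos: [0.4306, -0.1416, 0.4104]
ee_rot: [0.025, 0.997, -0.014, 0.068]
contact_force: [0.2, 0.5, 1.1]
width: 0.092
```

```bash
python3 go.py 0.457 -0.136 0.12 88;python3 -c "
from cell import manip
print(manip.observe()['joint_positions'].round(3))"
```

```text
t 25.03 pos [ 0.4306 -0.1416  0.4104] yaw 87.08 tilt 7.9 tz_deg(x,y) [ 7.68 -1.75] w 0.092 F [0.2 0.5 1.1] q7 1.7
shift mm [ 13.4  13.9 291. ] yaw -0.92 tx world [-0.99   0.047]
[-0.221 -0.152  0.412  1.888  0.069  1.256  1.696]
```

Emit:
{"method": "step_arm", "body": {
  "plan": [
    [-20,0,0,0],
    [-30,0,0,0],
    [-35,0,3,0],
    [-35,0,4,0],
    [-35,0,4,0],
    [-35,0,4,0],
    [-35,0,4,0],
    [-35,0,4,0]
  ]
}}

```text
time: 25.7
eef_pos: [0.699, -0.1549, 0.4345]
ee_rot: [0.024, 0.997, -0.012, 0.074]
contact_force: [0.9, 0.1, 0.3]
width: 0.0915
```

```bash
cat > q.py <<'E'
from h import *
s=manip.observe(); q=s['joint_positions']; Rm=R.from_quat(s['ee_rot']).as_matrix()
print(round(s['time'],2),s['eef_pos'].round(4),'tz',np.degrees(Rm[:2,2]).round(2),'yaw',np.degrees(np.arctan2(Rm[1,1],Rm[0,1])).round(2),'q',q.round(3),'F',s['contact_force'].round(1),'w',round(s['width'],4))
E
python3 q.py
```

```text
25.7 [ 0.699  -0.1549  0.4345] tz [ 8.45 -1.55] yaw 87.18 q [-0.151  0.395  0.482  1.275 -0.199  1.365  1.834] F [0.9 0.1 0.3] w 0.0915
```

Emit:
{"method": "step_arm", "body": {
  "plan": [
    [-35,0,4,0],
    [-35,0,4,0],
    [-35,0,4,0],
    [-35,0,4,0],
    [-30,0,4,0],
    [-30,0,4,0]
  ]
}}

```text
time: 26.2
eef_pos: [0.9012, -0.1593, 0.444]
ee_rot: [0.021, 0.997, -0.01, 0.078]
contact_force: [1.7, -2.3, 1.4]
width: 0.0919
```

```bash
python3 q.py
```

```text
26.2 [ 0.9012 -0.1593  0.444 ] tz [ 8.85 -1.36] yaw 87.52 q [ 0.048  0.928  0.493  0.355 -0.422  1.737  1.748] F [ 1.7 -2.3  1.4] w 0.0919
```

Emit:
{"method": "step_arm", "body": {
  "plan": [
    [-20,0,10,0],
    [-20,0,10,0],
    [-20,0,10,0],
    [0,0,0,0]
  ]
}}

```text
time: 26.53
eef_pos: [0.9281, -0.1591, 0.4143]
ee_rot: [0.021, 0.996, -0.008, 0.083]
contact_force: [-0.0, -0.4, -0.5]
width: 0.0919
```

```bash
python3 q.py
```

```text
26.53 [ 0.9281 -0.1591  0.4143] tz [ 9.42 -1.15] yaw 87.49 q [ 0.006  1.055  1.109  0.278 -1.018  1.782  1.794] F [-0.  -0.4 -0.5] w 0.0919
```

```bash
python3 go.py 0.62 0.088 0.42 87.5
```

```text
t 26.53 pos [ 0.9281 -0.1591  0.4143] yaw 87.49 tilt 9.54 tz_deg(x,y) [ 9.42 -1.15] w 0.0919 F [-0.  -0.4 -0.5] q7 1.79
shift mm [312.8 233.3 -61.3] yaw -0.01 tx world [-0.985  0.041]
```

Emit:
{"method": "step_arm", "body": {
  "plan": [
    [40,10,-8,0],
    [40,28,-8,0],
    [40,28,-8,0],
    [36,28,-8,0],
    [36,28,-8,0],
    [36,28,-7,0],
    [34,28,-7,0],
    [34,28,-7,0]
  ],
  "jaw": 0
}}

```text
time: 27.2
eef_pos: [0.6981, 0.0205, 0.4134]
ee_rot: [0.021, 0.997, -0.015, 0.079]
contact_force: [1.0, 1.5, 0.9]
width: 0.0406
```

```bash
python3 q.py;python3 go.py 0.62 0.088 0.253 87.5
```

```text
27.2 [0.6981 0.0205 0.4134] tz [ 8.95 -1.96] yaw 87.47 q [-0.907  0.664  1.418  1.397 -0.691  1.458  1.967] F [1.  1.5 0.9] w 0.0406
t 27.2 pos [0.6981 0.0205 0.4134] yaw 87.47 tilt 9.21 tz_deg(x,y) [ 8.95 -1.96] w 0.0406 F [1.  1.5 0.9] q7 1.97
shift mm [105.   68.3 143.9] yaw -0.03 tx world [-0.987  0.039]
```

Emit:
{"method": "step_arm", "body": {
  "plan": [
    [25,15,0,0],
    [25,15,8,0],
    [20,15,15,0],
    [15,10,20,0],
    [10,5,20,0],
    [0,0,20,0]
  ]
}}

```text
time: 27.7
eef_pos: [0.6147, 0.0993, 0.3177]
ee_rot: [0.009, 0.997, -0.01, 0.081]
contact_force: [0.4, 0.2, -0.2]
width: 0.0013
```

```bash
python3 q.py;python3 go.py 0.62 0.088 0.253 87.5; python3 -c "
from h import *
snap('scene','c8'); snap('side','s8')"
```

```text
27.7 [0.6147 0.0993 0.3177] tz [ 9.29 -1.24] yaw 88.9 q [-1.227  0.606  1.463  1.738 -0.653  1.212  1.915] F [ 0.4  0.2 -0.2] w 0.0013
t 27.7 pos [0.6147 0.0993 0.3177] yaw 88.9 tilt 9.42 tz_deg(x,y) [ 9.29 -1.24] w 0.0013 F [ 0.4  0.2 -0.2] q7 1.91
shift mm [ 5.1 -9.9 65. ] yaw 1.4 tx world [-0.987  0.016]
```

Emit:
{"method": "step_arm", "body": {
  "plan": [
    [20,16,-14,0],
    [30,24,-16,0],
    [30,24,-16,0],
    [30,24,-16,0],
    [30,24,-16,0],
    [30,24,-16,0],
    [30,24,-16,0],
    [30,24,-16,0]
  ]
}}

```text
time: 28.47
eef_pos: [0.4227, 0.2424, 0.3885]
ee_rot: [0.024, 0.997, -0.019, 0.067]
contact_force: [0.6, 1.8, -1.2]
width: 0.0006
```

```bash
python3 q.py
```

```text
28.47 [0.4227 0.2424 0.3885] tz [ 7.56 -2.34] yaw 87.14 q [-1.908 -0.169  1.144  1.864  0.286  1.29   0.687] F [ 0.6  1.8 -1.2] w 0.0006
```

Emit:
{"method": "step_arm", "body": {
  "plan": [
    [28,26,-4,0],
    [28,26,-4,0],
    [28,26,-4,0],
    [28,26,-4,0],
    [28,26,-4,0],
    [28,26,-4,0],
    [20,20,-4,0],
    [10,10,0,0]
  ]
}}

```text
time: 29.13
eef_pos: [0.2332, 0.4491, 0.406]
ee_rot: [0.033, 0.997, 0.0, 0.067]
contact_force: [-0.1, -0.2, -0.1]
width: 0.0005
```

```bash
python3 q.py
```

```text
29.13 [0.2332 0.4491 0.406 ] tz [ 7.64 -0.21] yaw 86.21 q [-2.062  0.01   0.846  1.764  0.123  1.33   0.262] F [-0.1 -0.2 -0.1] w 0.0005
```

Emit:
{"method": "step_arm", "body": {
  "plan": [
    [-20,15,4,0],
    [-32,24,4,0],
    [-32,24,4,0],
    [-32,24,4,0],
    [-32,24,4,0],
    [-32,24,4,0],
    [-32,24,4,0],
    [-32,24,4,0]
  ]
}}

```text
time: 29.8
eef_pos: [0.4951, 0.6223, 0.4175]
ee_rot: [0.027, 0.997, 0.004, 0.069]
contact_force: [-0.6, 1.9, 0.9]
width: 0.0005
```

```bash
python3 q.py
```

```text
29.8 [0.4951 0.6223 0.4175] tz [7.9  0.29] yaw 86.93 q [-1.391  0.686  0.854  0.998 -0.414  1.532  0.815] F [-0.6  1.9  0.9] w 0.0005
```

Emit:
{"method": "step_arm", "body": {
  "plan": [
    [-30,-10,4,0],
    [-30,-24,4,0],
    [-26,-28,4,0],
    [-26,-28,4,0],
    [-26,-28,4,0],
    [-26,-28,4,0],
    [-20,-32,4,0],
    [-20,-32,4,0]
  ]
}}

```text
time: 30.47
eef_pos: [0.7101, 0.3944, 0.4132]
ee_rot: [0.027, 0.997, -0.004, 0.077]
contact_force: [-0.5, 0.3, -0.1]
width: 0.0004
```

```bash
python3 q.py
```

```text
30.47 [0.7101 0.3944 0.4132] tz [ 8.83 -0.68] yaw 86.88 q [-0.983  0.693  0.845  0.993 -0.441  1.492  1.212] F [-0.5  0.3 -0.1] w 0.0004
```

Emit:
{"method": "step_arm", "body": {
  "plan": [
    [-12,-36,2,0],
    [-10,-36,2,0],
    [-8,-36,2,0],
    [-5,-36,2,0],
    [-2,-36,2,0],
    [0,-36,2,0],
    [0,-36,2,0],
    [10,-30,0,0]
  ]
}}

```text
time: 31.13
eef_pos: [0.7311, 0.0753, 0.4168]
ee_rot: [0.039, 0.995, -0.013, 0.086]
contact_force: [-0.2, -0.7, -0.6]
width: 0.0006
```

```bash
python3 q.py; python3 go.py 0.625 0.088 0.253 88
```

```text
31.13 [0.7311 0.0753 0.4168] tz [ 9.76 -1.83] yaw 85.44 q [-0.731  0.505  0.899  1.289 -0.377  1.351  1.612] F [-0.2 -0.7 -0.6] w 0.0006
t 31.13 pos [0.7311 0.0753 0.4168] yaw 85.44 tilt 9.98 tz_deg(x,y) [ 9.76 -1.83] w 0.0006 F [-0.2 -0.7 -0.6] q7 1.61
shift mm [133.4   7.3 142.8] yaw -2.56 tx world [-0.982  0.075]
```

Emit:
{"method": "step_arm", "body": {
  "plan": [
    [20,2,-4,0],
    [28,2,-4,0],
    [28,2,0,0],
    [28,2,10,0],
    [20,0,20,0],
    [8,0,25,0],
    [0,0,25,0]
  ]
}}

```text
time: 31.72
eef_pos: [0.6148, 0.0592, 0.3359]
ee_rot: [0.059, 0.993, -0.014, 0.097]
contact_force: [-0.8, 0.2, 0.2]
width: 0.0003
```

```bash
python3 q.py; python3 go.py 0.63 0.088 0.253 88
```

```text
31.72 [0.6148 0.0592 0.3359] tz [10.89 -2.31] yaw 83.07 q [-0.977  0.279  0.975  1.739 -0.208  1.059  1.495] F [-0.8  0.2  0.2] w 0.0003
t 31.72 pos [0.6148 0.0592 0.3359] yaw 83.07 tilt 11.2 tz_deg(x,y) [10.89 -2.31] w 0.0003 F [-0.8  0.2  0.2] q7 1.5
shift mm [ 4.6 31.9 83. ] yaw -4.93 tx world [-0.974  0.115]
```

Emit:
{"method": "step_arm", "body": {
  "plan": [
    [0,10,12,-2],
    [0,10,15,-2],
    [0,10,15,0],
    [0,2,15,0],
    [0,0,15,0],
    [0,0,10,0]
  ]
}}

```text
time: 32.22
eef_pos: [0.6367, 0.0791, 0.2559]
ee_rot: [0.031, 0.994, -0.018, 0.099]
contact_force: [-0.6, -0.2, 0.1]
width: 0.0003
```

```bash
python3 q.py; python3 go.py 0.65 0.088 0.253 84.5;  python3 -c "
from h import *
snap('wrist','w9'); snap('side','s9')"
```

```text
32.22 [0.6367 0.0791 0.2559] tz [11.24 -2.43] yaw 86.25 q [-0.901  0.403  0.891  1.787 -0.319  0.916  1.6  ] F [-0.6 -0.2  0.1] w 0.0003
t 32.22 pos [0.6367 0.0791 0.2559] yaw 86.25 tilt 11.58 tz_deg(x,y) [11.24 -2.43] w 0.0003 F [-0.6 -0.2  0.1] q7 1.6
shift mm [-11.9   9.8   5.1] yaw 1.75 tx world [-0.978  0.058]
```

Emit:
{"method": "step_arm", "body": {
  "plan": [
    [-6,2,0,0],
    [-6,2,0,0],
    [-4,0,0,0]
  ]
}}

```text
time: 32.57
eef_pos: [0.654, 0.081, 0.2612]
ee_rot: [0.032, 0.994, -0.018, 0.099]
contact_force: [-2.2, 0.0, -2.3]
width: 0.0002
```

```bash
python3 q.py
```

```text
32.57 [0.654  0.081  0.2612] tz [11.27 -2.46] yaw 86.1 q [-0.875  0.432  0.881  1.739 -0.338  0.942  1.608] F [-2.2  0.  -2.3] w 0.0002
```

Emit:
{"method": "step_arm", "body": {
  "plan": [
    [3,0,8,0],
    [0,0,8,0],
    [-4,0,1,0],
    [-4,0,1,0],
    [-4,0,1,0],
    [-4,0,1,0]
  ]
}}

```text
time: 33.07
eef_pos: [0.66, 0.0804, 0.2401]
ee_rot: [0.032, 0.996, -0.016, 0.084]
contact_force: [-16.5, 0.9, 9.7]
width: 0.0003
```

```bash
python3 q.py
```

```text
33.07 [0.66   0.0804 0.2401] tz [ 9.58 -2.15] yaw 86.14 q [-0.829  0.478  0.851  1.722 -0.377  0.951  1.638] F [-16.5   0.9   9.7] w 0.0003
```

Emit:
{"method": "step_arm", "body": {
  "plan": [
    [-5,0,-1,0],
    [-5,0,-1,0],
    [-5,0,-1,0],
    [-5,0,-1,0],
    [-5,0,-1,0],
    [-5,0,-1,0]
  ]
}}

```text
time: 33.57
eef_pos: [0.6584, 0.0806, 0.2403]
ee_rot: [0.033, 0.998, -0.012, 0.045]
contact_force: [-18.7, 0.4, 8.7]
width: 0.0003
```

```bash
python3 q.py
```

```text
33.57 [0.6584 0.0806 0.2403] tz [ 5.11 -1.54] yaw 86.2 q [-0.782  0.515  0.832  1.657 -0.395  1.061  1.654] F [-18.7   0.4   8.7] w 0.0003
```

Emit:
{"method": "step_arm", "body": {
  "plan": [
    [-5,0,-1,0],
    [-5,0,-1,0],
    [-5,0,-1,0],
    [-5,0,-1,0],
    [-5,0,-1,0],
    [-5,0,-1,0],
    [-5,0,-1,0],
    [-5,0,-1,0]
  ]
}}

```text
time: 34.23
eef_pos: [0.6559, 0.081, 0.2413]
ee_rot: [0.033, 0.999, -0.006, -0.01]
contact_force: [-18.2, 1.9, 8.4]
width: 0.0007
```

```bash
python3 q.py
```

```text
34.23 [0.6559 0.081  0.2413] tz [-1.14 -0.62] yaw 86.21 q [-0.72   0.569  0.807  1.568 -0.417  1.209  1.67 ] F [-18.2   1.9   8.4] w 0.0007
```

Emit:
{"method": "step_arm", "body": {
  "plan": [
    [12,0,0,0],
    [25,-5,0,0],
    [20,-20,0,0],
    [10,-28,4,0],
    [10,-28,4,0],
    [5,-28,6,0],
    [5,-28,6,0],
    [0,-28,6,0]
  ],
  "jaw": 100
}}

```text
time: 34.9
eef_pos: [0.5568, -0.0749, 0.2161]
ee_rot: [0.025, 1.0, -0.004, -0.009]
contact_force: [0.0, 0.6, -0.3]
width: 0.0515
```

```bash
python3 q.py; python3 go.py 0.562 -0.1235 0.18 86
```

```text
34.9 [ 0.5568 -0.0749  0.2161] tz [-1.05 -0.44] yaw 87.14 q [-0.6    0.415  0.865  1.85  -0.346  1.057  1.923] F [ 0.   0.6 -0.3] w 0.0515
t 34.9 pos [ 0.5568 -0.0749  0.2161] yaw 87.14 tilt 1.14 tz_deg(x,y) [-1.05 -0.44] w 0.0515 F [ 0.   0.6 -0.3] q7 1.92
shift mm [ -8.3 -48.   36.3] yaw 1.14 tx world [-0.999  0.05 ]
```

Emit:
{"method": "step_arm", "body": {
  "plan": [
    [-3,-20,5,0],
    [-3,-20,8,0],
    [-2,-6,8,0],
    [0,0,8,0],
    [0,0,4,0]
  ]
}}

```text
time: 35.32
eef_pos: [0.5615, -0.1313, 0.1819]
ee_rot: [0.03, 0.999, -0.005, -0.007]
contact_force: [-0.0, 0.9, 0.4]
width: 0.0854
```

```bash
python3 q.py; python3 -c "
from h import *
import pickle
s,im=snap('wrist','w10'); pickle.dump(s,open('w10.pkl','wb'))"
```

```text
35.32 [ 0.5615 -0.1313  0.1819] tz [-0.82 -0.57] yaw 86.52 q [-0.467  0.484  0.838  1.85  -0.406  1.004  2.05 ] F [-0.   0.9  0.4] w 0.0854
```

```bash
cat > lid.py <<'E'
import sys,pickle
from h import *
# lid.py png pkl z x0 y0 x1 y1 ...
np.set_printoptions(precision=4,suppress=True)
s=pickle.load(open(sys.argv[2],'rb')); im=cv2.imread(sys.argv[1]); z=float(sys.argv[3])
hsv=cv2.cvtColor(im,cv2.COLOR_BGR2HSV); g=((hsv[...,2]>200)&(hsv[...,1]<40)).astype(np.uint8)
v=list(map(int,sys.argv[4:]))
for i in range(0,len(v),4):
    x0,y0,x1,y1=v[i:i+4]; g2=np.zeros_like(g); g2[y0:y1,x0:x1]=g[y0:y1,x0:x1]
    g2=cv2.morphologyEx(g2,cv2.MORPH_OPEN,np.ones((7,7)))
    c=max(cv2.findContours(g2,0,2)[0],key=cv2.contourArea)[:,0]
    W=np.array([on_plane('wrist',*p,z,s)[:2] for p in cv2.convexHull(c)[:,0]],np.float32)
    e=cv2.fitEllipse(W); print('lid px',cv2.boundingRect(c),'xy',np.array(e[0]),'axes',np.array(e[1]))
E
python3 lid.py pics/w10.png w10.pkl .073 275 55 350 130 295 170 370 240
```

```text
lid px (282, 64, 59, 60) xy [ 0.4559 -0.136 ] axes [0.0536 0.0555]
lid px (304, 178, 56, 55) xy [ 0.5593 -0.1237] axes [0.0553 0.0556]
```

Emit:
{"method": "step_arm", "body": {
  "plan": [
    [1,4,12,0],
    [1,3,18,0],
    [0,0,22,0],
    [0,0,24,0],
    [0,0,20,0],
    [0,0,8,0]
  ]
}}

```text
time: 35.87
eef_pos: [0.5613, -0.1126, 0.0716]
ee_rot: [0.023, 1.0, -0.003, -0.005]
contact_force: [-0.3, 0.2, -0.4]
width: 0.0922
```

```bash
python3 q.py; python3 go.py 0.5605 -0.1237 0.0155 86
```

```text
35.87 [ 0.5613 -0.1126  0.0716] tz [-0.61 -0.33] yaw 87.36 q [-0.402  0.624  0.716  1.927 -0.548  0.806  2.141] F [-0.3  0.2 -0.4] w 0.0922
t 35.87 pos [ 0.5613 -0.1126  0.0716] yaw 87.36 tilt 0.69 tz_deg(x,y) [-0.61 -0.33] w 0.0922 F [-0.3  0.2 -0.4] q7 2.14
shift mm [ -0.3 -10.7  56.2] yaw 1.36 tx world [-0.999  0.046]
```

Emit:
{"method": "step_arm", "body": {
  "plan": [
    [0,-6,0,0],
    [0,-5,6,0],
    [0,-1,12,0],
    [0,0,12,0],
    [0,0,12,0],
    [0,0,8,0]
  ]
}}

```text
time: 36.37
eef_pos: [0.5623, -0.1228, 0.0188]
ee_rot: [0.021, 1.0, -0.003, -0.004]
contact_force: [-0.3, -0.5, -0.0]
width: 0.0919
```

```bash
python3 q.py; python3 go.py 0.5605 -0.1237 0.0155 86
```

```text
36.37 [ 0.5623 -0.1228  0.0188] tz [-0.41 -0.3 ] yaw 87.64 q [-0.331  0.703  0.645  1.935 -0.62   0.719  2.216] F [-0.3 -0.5 -0. ] w 0.0919
t 36.37 pos [ 0.5623 -0.1228  0.0188] yaw 87.64 tilt 0.51 tz_deg(x,y) [-0.41 -0.3 ] w 0.0919 F [-0.3 -0.5 -0. ] q7 2.22
shift mm [ 1.7 -1.   3.3] yaw 1.64 tx world [-0.999  0.041]
```

Well placed; close on the tin.

Emit:
{"method": "step_arm", "body": {
  "plan": [
    [2,-1,3,0],
    [0,0,1,0],
    [0,0,0,0],
    [0,0,0,0],
    [0,0,0,0],
    [0,0,0,0]
  ],
  "jaw": 45
}}

```text
time: 36.87
eef_pos: [0.5592, -0.1242, 0.0127]
ee_rot: [0.021, 1.0, -0.003, -0.005]
contact_force: [0.2, -0.0, -1.4]
width: 0.0571
```

```bash
python3 q.py
```

```text
36.87 [ 0.5592 -0.1242  0.0127] tz [-0.53 -0.3 ] yaw 87.59 q [-0.323  0.709  0.638  1.941 -0.627  0.708  2.224] F [ 0.2 -0.  -1.4] w 0.0571
```

Emit:
{"method": "step_arm", "body": {
  "plan": [
    [0,0,-8,0],
    [0,0,-16,0],
    [0,0,-24,0],
    [0,0,-24,0],
    [0,4,-24,0],
    [0,12,-20,0],
    [0,20,-10,0],
    [0,26,0,0]
  ]
}}

```text
time: 37.53
eef_pos: [0.5616, -0.067, 0.1483]
ee_rot: [0.027, 1.0, -0.004, -0.004]
contact_force: [0.6, 0.0, -1.3]
width: 0.0567
```

```bash
python3 q.py; python3 go.py 0.574 0.1385 0.14 84.2
```

```text
37.53 [ 0.5616 -0.067   0.1483] tz [-0.51 -0.41] yaw 86.88 q [-0.561  0.506  0.81   1.905 -0.442  0.929  1.977] F [ 0.6  0.  -1.3] w 0.0567
t 37.53 pos [ 0.5616 -0.067   0.1483] yaw 86.88 tilt 0.65 tz_deg(x,y) [-0.51 -0.41] w 0.0567 F [ 0.6  0.  -1.3] q7 1.98
shift mm [ -1.2 205.9   6.7] yaw 2.68 tx world [-0.998  0.054]
```

Emit:
{"method": "step_arm", "body": {
  "plan": [
    [0,26,0,0],
    [0,27,0,1],
    [0,27,0,1],
    [0,27,0,1],
    [0,27,0,0],
    [0,26,0,0],
    [0,20,0,0],
    [0,8,0,0]
  ]
}}

```text
time: 38.2
eef_pos: [0.5783, 0.1332, 0.1556]
ee_rot: [0.054, 0.999, -0.0, -0.0]
contact_force: [-0.0, -0.1, -2.1]
width: 0.0566
```

```bash
python3 q.py; python3 go.py 0.574 0.1385 0.027 84.2; python3 -c "
from h import *
import pickle
s,im=snap('wrist','w11'); pickle.dump(s,open('w11.pkl','wb'))"
```

```text
38.2 [0.5783 0.1332 0.1556] tz [-0.04 -0.02] yaw 83.8 q [-0.878  0.538  0.803  1.837 -0.465  0.966  1.59 ] F [-0.  -0.1 -2.1] w 0.0566
t 38.2 pos [0.5783 0.1332 0.1556] yaw 83.8 tilt 0.04 tz_deg(x,y) [-0.04 -0.02] w 0.0566 F [-0.  -0.1 -2.1] q7 1.59
shift mm [  4.7   4.9 128.6] yaw -0.4 tx world [-0.994  0.108]
```

```bash
python3 - <<'E'
import pickle
from h import *
s=pickle.load(open('w11.pkl','rb'))
for p in [(285,188),(371,188),(328,148)]: print('anvil edge',p,on_plane('wrist',*p,.016,s).round(4))
for p in [(281,103),(375,103)]: print('hole',on_plane('wrist',*p,.012,s).round(4))
im=cv2.imread('pics/w11.png'); hsv=cv2.cvtColor(im,cv2.COLOR_BGR2HSV)
m=((hsv[...,2]>190)&(hsv[...,1]<22)).astype(np.uint8); m2=np.zeros_like(m); m2[140:205,278:380]=m[140:205,278:380]
c=max(cv2.findContours(m2,0,2)[0],key=cv2.contourArea)[:,0]
c=np.array([p for p in c if p[1]<197])
W=np.array([on_plane('wrist',*p,.016,s)[:2] for p in c])
A=np.c_[2*W,np.ones(len(W))]; x=np.linalg.lstsq(A,(W**2).sum(1),rcond=None)[0]; print('circle',x[:2],np.sqrt(x[2]+x[0]**2+x[1]**2),len(W))
E
```

```text
anvil edge (285, 188) [0.564  0.0959 0.016 ]
anvil edge (371, 188) [0.5735 0.1843 0.016 ]
anvil edge (328, 148) [0.528  0.1443 0.016 ]
hole [0.4771 0.1024 0.012 ]
hole [0.487  0.1964 0.012 ]
circle [0.57175474 0.13922914] 0.04352704340749465 69
```

Emit:
{"method": "step_arm", "body": {
  "plan": [
    [2,3,10,0],
    [2,2,16,0],
    [1,1,20,0],
    [0,0,22,0],
    [0,0,18,0],
    [0,0,8,0],
    [0,0,2,0]
  ]
}}

```text
time: 38.83
eef_pos: [0.5734, 0.1309, 0.0562]
ee_rot: [0.059, 0.998, -0.001, 0.001]
contact_force: [0.2, -0.3, -1.2]
width: 0.0567
```

```bash
python3 q.py; python3 go.py 0.573 0.139 0.025 84.2
```

```text
38.83 [0.5734 0.1309 0.0562] tz [ 0.12 -0.15] yaw 83.29 q [-0.803  0.664  0.701  1.902 -0.589  0.79   1.676] F [ 0.2 -0.3 -1.2] w 0.0567
t 38.83 pos [0.5734 0.1309 0.0562] yaw 83.29 tilt 0.2 tz_deg(x,y) [ 0.12 -0.15] w 0.0567 F [ 0.2 -0.3 -1.2] q7 1.68
shift mm [ 1.4  8.  31.2] yaw -0.91 tx world [-0.993  0.117]
```

Emit:
{"method": "step_arm", "body": {
  "plan": [
    [1,5,8,0],
    [0,5,9,0],
    [0,2,6,0],
    [0,0,3,0]
  ]
}}

```text
time: 39.17
eef_pos: [0.5753, 0.1414, 0.0297]
ee_rot: [0.061, 0.998, -0.001, 0.002]
contact_force: [0.6, 0.7, -1.1]
width: 0.0568
```

```bash
python3 q.py; python3 go.py 0.573 0.139 0.025 84.2
```

```text
39.17 [0.5753 0.1414 0.0297] tz [ 0.27 -0.15] yaw 83.05 q [-0.794  0.707  0.669  1.9   -0.626  0.75   1.681] F [ 0.6  0.7 -1.1] w 0.0568
t 39.17 pos [0.5753 0.1414 0.0297] yaw 83.05 tilt 0.31 tz_deg(x,y) [ 0.27 -0.15] w 0.0568 F [ 0.6  0.7 -1.1] q7 1.68
shift mm [ 2.  -2.6  4.7] yaw -1.15 tx world [-0.993  0.121]
```

Emit:
{"method": "step_arm", "body": {
  "plan": [
    [2,-3,3,0],
    [0,0,2,0],
    [0,0,1,0]
  ]
}}

```text
time: 39.42
eef_pos: [0.5732, 0.1387, 0.0245]
ee_rot: [0.06, 0.998, -0.001, 0.002]
contact_force: [-3.9, 0.9, 12.9]
width: 0.0569
```

```bash
python3 q.py; python3 go.py 0.573 0.139 0.025 84.2
```

```text
39.42 [0.5732 0.1387 0.0245] tz [ 0.28 -0.11] yaw 83.12 q [-0.787  0.711  0.662  1.907 -0.633  0.738  1.692] F [-3.9  0.9 12.9] w 0.0569
t 39.42 pos [0.5732 0.1387 0.0245] yaw 83.12 tilt 0.3 tz_deg(x,y) [ 0.28 -0.11] w 0.0569 F [-3.9  0.9 12.9] q7 1.69
shift mm [ 0.2  0.3 -0.5] yaw -1.08 tx world [-0.993  0.12 ]
```

Emit:
{"method": "step_arm", "body": {
  "plan": [
    [0,0,0,0],
    [0,0,0,0],
    [0,0,0,0],
    [0,0,0,0],
    [0,0,0,0]
  ],
  "jaw": 100
}}

```text
time: 39.83
eef_pos: [0.575, 0.1387, 0.0265]
ee_rot: [0.06, 0.998, 0.0, 0.005]
contact_force: [0.5, -0.5, 0.2]
width: 0.088
```

Emit:
{"method": "step_arm", "body": {
  "plan": [
    [0,0,-8,0],
    [0,0,-16,0],
    [0,0,-24,0],
    [3,0,-30,0],
    [4,0,-30,0],
    [4,0,-30,0],
    [4,0,-30,0],
    [4,0,-30,0]
  ]
}}

```text
time: 40.5
eef_pos: [0.5501, 0.1389, 0.2287]
ee_rot: [0.062, 0.998, -0.004, -0.001]
contact_force: [1.1, 0.2, 0.2]
width: 0.0915
```

```bash
python3 q.py;  python3 -c "
from h import *
import pickle
s,im=snap('wrist','w12'); pickle.dump(s,open('w12.pkl','wb'))"
```

```text
40.5 [0.5501 0.1389 0.2287] tz [-0.19 -0.41] yaw 82.91 q [-1.001  0.409  0.896  1.834 -0.353  1.074  1.475] F [1.1 0.2 0.2] w 0.0915
```

```bash
python3 lid.py pics/w12.png w12.pkl .085 295 185 360 250; python3 - <<'E'
import pickle
from h import *
s=pickle.load(open('w12.pkl','rb'))
im=cv2.imread('pics/w12.png')[110:320,270:385]; cv2.imwrite('pics/w12c.png',cv2.resize(im,None,fx=2.8,fy=2.8,interpolation=2))
for p in [(292,200),(361,200),(327,166)]: print('anvil edge',p,on_plane('wrist',*p,.016,s).round(4))
E
```

```text
lid px (295, 185, 65, 60) xy [0.5664 0.1461] axes [0.0785 0.0945]
anvil edge (292, 200) [0.5665 0.0959 0.016 ]
anvil edge (361, 200) [0.5773 0.1839 0.016 ]
anvil edge (327, 166) [0.5284 0.1458 0.016 ]
```

```bash
python3 - <<'E'
import pickle
from h import *
s=pickle.load(open('w12.pkl','rb'))
print(on_plane('wrist',326.8,217.9,.086,s))
for p in [(326.8,192.5),(326.8,243.2),(301.5,218),(352.2,218)]: print(on_plane('wrist',*p,.086,s).round(4))
E
python3 go.py 0.675 0.088 0.35 0
```

```text
[0.57328354 0.13969091 0.086     ]
[0.5457 0.143  0.086 ]
[0.6022 0.1362 0.086 ]
[0.5701 0.1129 0.086 ]
[0.5767 0.1666 0.086 ]
t 40.55 pos [0.553  0.1392 0.2345] yaw 82.88 tilt 0.3 tz_deg(x,y) [ 0.25 -0.17] w 0.0922 F [ 2.2 -0.9  3.6] q7 1.47
shift mm [-128.   -36.  -114.8] yaw 82.88 tx world [-0.992  0.124]
```

Emit:
{"method": "step_arm", "body": {
  "plan": [
    [0,0,-12,7],
    [0,0,-12,7],
    [0,0,-12,7],
    [0,0,-12,7],
    [0,0,-12,7],
    [0,0,-12,7],
    [0,0,-12,7],
    [0,0,-12,7]
  ]
}}

```text
time: 41.22
eef_pos: [0.5511, 0.1379, 0.3402]
ee_rot: [0.533, 0.846, 0.005, 0.002]
contact_force: [0.5, 0.5, -0.0]
width: 0.0919
```

Emit:
{"method": "step_arm", "body": {
  "plan": [
    [0,0,-2,7],
    [0,0,0,7],
    [0,0,0,7],
    [0,0,0,7],
    [0,0,0,3],
    [0,0,0,0]
  ]
}}

```text
time: 41.72
eef_pos: [0.5518, 0.1371, 0.3474]
ee_rot: [0.746, 0.665, 0.009, 0.0]
contact_force: [0.2, -0.2, -0.1]
width: 0.0918
```

```bash
python3 q.py; python3 go.py 0.673 0.089 0.33 -5.8
```

```text
41.72 [0.5518 0.1371 0.3474] tz [0.79 0.64] yaw -6.56 q [-1.292  0.462  1.38   1.706 -0.477  1.353  0.057] F [ 0.2 -0.2 -0.1] w 0.0918
t 41.72 pos [0.5518 0.1371 0.3474] yaw -6.56 tilt 1.02 tz_deg(x,y) [0.79 0.64] w 0.0918 F [ 0.2 -0.2 -0.1] q7 0.06
shift mm [-34.1 125.7  18.5] yaw -0.76 tx world [0.114 0.993]
```

Emit:
{"method": "step_arm", "body": {
  "plan": [
    [15,-20,-8,0],
    [25,-32,-8,0],
    [25,-32,-6,0],
    [25,-32,-4,0],
    [25,-32,-2,0],
    [25,-32,0,0],
    [25,-32,0,0],
    [25,-32,0,0]
  ]
}}

```text
time: 42.38
eef_pos: [0.3552, 0.3241, 0.3741]
ee_rot: [0.75, 0.662, 0.005, -0.001]
contact_force: [0.8, -0.0, 0.6]
width: 0.0923
```

```bash
python3 q.py
```

```text
42.38 [0.3552 0.3241 0.3741] tz [0.34 0.47] yaw -7.16 q [-2.188 -0.087  1.358  1.848  0.086  1.303 -0.978] F [ 0.8 -0.   0.6] w 0.0923
```

Emit:
{"method": "step_arm", "body": {
  "plan": [
    [14,-22,0,0],
    [14,-22,0,0],
    [15,-22,0,0],
    [16,-22,0,0],
    [17,-22,0,0],
    [18,-20,0,0],
    [10,-10,0,0]
  ]
}}

```text
time: 42.97
eef_pos: [0.2135, 0.4514, 0.3792]
ee_rot: [0.74, 0.673, 0.005, -0.015]
contact_force: [1.0, -0.2, -0.2]
width: 0.0921
```

```bash
python3 q.py
```

```text
42.97 [0.2135 0.4514 0.3792] tz [-0.67  1.64] yaw -5.39 q [-2.283  0.041  1.168  1.806 -0.063  1.299 -1.193] F [ 1.  -0.2 -0.2] w 0.0921
```

Emit:
{"method": "step_arm", "body": {
  "plan": [
    [8,-22,0,0],
    [8,-25,0,0],
    [6,-25,0,0],
    [4,-25,0,0],
    [2,-20,0,0]
  ]
}}

```text
time: 43.38
eef_pos: [0.0975, 0.4917, 0.3823]
ee_rot: [0.738, 0.674, 0.007, -0.014]
contact_force: [-0.7, -0.4, -0.6]
width: 0.0918
```

```bash
python3 q.py
```

```text
43.38 [0.0975 0.4917 0.3823] tz [-0.53  1.75] yaw -5.16 q [-2.431  0.033  1.052  1.799 -0.045  1.298 -1.459] F [-0.7 -0.4 -0.6] w 0.0918
```

Emit:
{"method": "step_arm", "body": {
  "plan": [
    [10,18,0,0],
    [18,32,0,0],
    [18,34,0,0],
    [18,34,0,0],
    [18,34,0,0],
    [18,34,0,0],
    [18,34,0,0],
    [18,34,0,0]
  ]
}}

```text
time: 44.05
eef_pos: [0.3494, 0.6204, 0.3792]
ee_rot: [0.72, 0.694, 0.001, -0.02]
contact_force: [-0.9, 0.6, 0.8]
width: 0.0918
```

Emit:
{"method": "step_arm", "body": {
  "plan": [
    [18,34,0,0],
    [18,34,0,0],
    [18,34,0,0],
    [5,36,0,0],
    [-12,36,0,0],
    [-22,32,0,0],
    [-24,30,0,0],
    [-24,30,0,0]
  ]
}}

```text
time: 44.72
eef_pos: [0.6258, 0.5973, 0.3609]
ee_rot: [0.71, 0.704, -0.002, -0.021]
contact_force: [0.1, -0.3, -0.4]
width: 0.0922
```

```bash
python3 q.py
```

```text
44.72 [0.6258 0.5973 0.3609] tz [-1.83  1.54] yaw -0.4 q [-1.04   0.937  0.869  0.652 -0.713  1.74  -0.566] F [ 0.1 -0.3 -0.4] w 0.0922
```

Emit:
{"method": "step_arm", "body": {
  "plan": [
    [-30,22,0,0],
    [-32,20,0,0],
    [-34,18,0,0],
    [-35,16,0,0],
    [-36,13,0,0],
    [-37,10,0,0],
    [-38,8,0,0],
    [-38,6,0,0]
  ]
}}

```text
time: 45.38
eef_pos: [0.7474, 0.3006, 0.3446]
ee_rot: [0.706, 0.708, -0.004, -0.019]
contact_force: [0.8, -0.5, 0.7]
width: 0.0913
```

```bash
python3 q.py; python3 go.py 0.674 0.09 0.33 -5.8
```

```text
45.38 [0.7474 0.3006 0.3446] tz [-1.86  1.23] yaw 0.22 q [-0.793  0.82   0.9    0.956 -0.635  1.623 -0.096] F [ 0.8 -0.5  0.7] w 0.0913
t 45.38 pos [0.7474 0.3006 0.3446] yaw 0.22 tilt 2.23 tz_deg(x,y) [-1.86  1.23] w 0.0913 F [ 0.8 -0.5  0.7] q7 -0.1
shift mm [-210.7  -73.7   12.4] yaw 6.02 tx world [-0.003  1.   ]
```

Emit:
{"method": "step_arm", "body": {
  "plan": [
    [-36,0,-1,0],
    [-36,0,-1,2],
    [-36,-8,-1,2],
    [-36,-15,-1,2],
    [-30,-20,0,1],
    [-20,-15,0,0],
    [-8,-8,0,0]
  ]
}}

```text
time: 45.97
eef_pos: [0.6689, 0.0801, 0.3466]
ee_rot: [0.752, 0.659, -0.007, -0.017]
contact_force: [0.6, 0.5, 0.8]
width: 0.0919
```

```bash
python3 q.py; python3 go.py 0.674 0.09 0.33 -5.8;  python3 -c "
from h import *
import pickle
s,im=snap('wrist','w13'); pickle.dump(s,open('w13.pkl','wb')); snap('scene','c13'); snap('side','s13')"
```

```text
45.97 [0.6689 0.0801 0.3466] tz [-1.84  0.95] yaw -7.45 q [-0.784  0.585  1.018  1.394 -0.504  1.466  0.095] F [0.6 0.5 0.8] w 0.0919
t 45.97 pos [0.6689 0.0801 0.3466] yaw -7.45 tilt 2.08 tz_deg(x,y) [-1.84  0.95] w 0.0919 F [0.6 0.5 0.8] q7 0.09
shift mm [10.3  4.3 16.6] yaw -1.65 tx world [0.13  0.991]
```

```bash
python3 - <<'E'
import pickle
from h import *
s=pickle.load(open('w13.pkl','rb')); Rm=R.from_quat(s['ee_rot']).as_matrix()
for p in [(328,85),(331,229),(330,160)]:
    q=on_plane('wrist',*p,.274,s); print(q.round(4),(Rm.T@(q-s['eef_pos'])*1000).round(1))
E
```

```text
[0.6833 0.186  0.274 ] [106.    3.   73.8]
[0.6709 0.0697 0.274 ] [-11.    5.8  72.3]
[0.6772 0.1269 0.274 ] [46.6  4.6 73. ]
```

Emit:
{"method": "step_arm", "body": {
  "plan": [
    [5,4,8,0],
    [5,3,14,0],
    [0,1,18,0],
    [0,1,20,0],
    [0,1,18,0],
    [0,0,8,0]
  ]
}}

```text
time: 46.62
eef_pos: [0.6851, 0.1075, 0.2515]
ee_rot: [0.744, 0.668, -0.005, -0.016]
contact_force: [-0.8, 0.3, 0.3]
width: 0.0922
```

```bash
python3 q.py; python3 go.py 0.673 0.09 0.2463 -6
```

```text
46.62 [0.6851 0.1075 0.2515] tz [-1.66  1.05] yaw -6.18 q [-0.778  0.679  0.956  1.466 -0.576  1.32   0.126] F [-0.8  0.3  0.3] w 0.0922
t 46.62 pos [0.6851 0.1075 0.2515] yaw -6.18 tilt 1.96 tz_deg(x,y) [-1.66  1.05] w 0.0922 F [-0.8  0.3  0.3] q7 0.13
shift mm [-18.7 -10.    5.2] yaw -0.18 tx world [0.108 0.994]
```

Emit:
{"method": "step_arm", "body": {
  "plan": [
    [-8,-4,2,0],
    [-7,-4,2,0],
    [-2,-1,1,0]
  ]
}}

```text
time: 46.87
eef_pos: [0.673, 0.0944, 0.2403]
ee_rot: [0.742, 0.67, -0.008, -0.017]
contact_force: [0.0, -0.4, 0.0]
width: 0.0915
```

```bash
python3 q.py; python3 go.py 0.673 0.09 0.2463 -6
```

```text
46.87 [0.673  0.0944 0.2403] tz [-2.06  0.84] yaw -5.81 q [-0.779  0.67   0.958  1.511 -0.569  1.294  0.154] F [ 0.  -0.4  0. ] w 0.0915
t 46.87 pos [0.673  0.0944 0.2403] yaw -5.81 tilt 2.22 tz_deg(x,y) [-2.06  0.84] w 0.0915 F [ 0.  -0.4  0. ] q7 0.15
shift mm [-4.3  0.2 -6. ] yaw 0.19 tx world [0.102 0.995]
```

Close on the bar.

Emit:
{"method": "step_arm", "body": {
  "plan": [
    [-3,0,-4,0],
    [0,0,0,0],
    [0,0,0,0],
    [0,0,0,0],
    [0,0,0,0],
    [0,0,0,0],
    [0,0,0,0],
    [0,0,0,0]
  ],
  "jaw": 0
}}

```text
time: 47.53
eef_pos: [0.6747, 0.0896, 0.2496]
ee_rot: [0.743, 0.67, -0.005, -0.016]
contact_force: [-0.2, 0.6, -0.3]
width: 0.0406
```

```bash
python3 q.py; python3 go.py 0.673 0.09 0.2463 -6
```

```text
47.53 [0.6747 0.0896 0.2496] tz [-1.63  0.98] yaw -5.9 q [-0.775  0.659  0.963  1.505 -0.564  1.301  0.156] F [-0.2  0.6 -0.3] w 0.0406
t 47.53 pos [0.6747 0.0896 0.2496] yaw -5.9 tilt 1.9 tz_deg(x,y) [-1.63  0.98] w 0.0406 F [-0.2  0.6 -0.3] q7 0.16
shift mm [ 0.2 -1.6  3.4] yaw 0.1 tx world [0.103 0.995]
```

Emit:
{"method": "step_arm", "body": {
  "plan": [
    [0,-1,2,0],
    [0,0,2,0],
    [0,0,1,0],
    [0,0,1,0],
    [0,0,1,0],
    [0,0,1,0]
  ]
}}

```text
time: 48.03
eef_pos: [0.6731, 0.0901, 0.2439]
ee_rot: [0.742, 0.67, -0.004, -0.017]
contact_force: [-2.0, -0.0, 7.2]
width: 0.0173
```

```bash
python3 q.py; python3 go.py 0.673 0.09 0.2463 -6
```

```text
48.03 [0.6731 0.0901 0.2439] tz [-1.64  1.07] yaw -5.87 q [-0.776  0.661  0.961  1.516 -0.569  1.29   0.16 ] F [-2.  -0.   7.2] w 0.0173
t 48.03 pos [0.6731 0.0901 0.2439] yaw -5.87 tilt 1.96 tz_deg(x,y) [-1.64  1.07] w 0.0173 F [-2.  -0.   7.2] q7 0.16
shift mm [-0.1 -0.2 -2.4] yaw 0.13 tx world [0.103 0.995]
```

Emit:
{"method": "step_arm", "body": {
  "plan": [
    [0,-6,-1,0],
    [0,-10,-1,0],
    [0,-14,-1,0],
    [0,-14,0,0],
    [0,-14,2,0],
    [0,-14,3,0],
    [0,-13,4,0],
    [0,-13,5,0]
  ]
}}

```text
time: 48.7
eef_pos: [0.5911, 0.0992, 0.2407]
ee_rot: [0.743, 0.669, 0.013, 0.001]
contact_force: [6.1, -0.4, 7.2]
width: 0.017
```

```bash
cat > arc.py <<'E'
from h import *
s=manip.observe(); Rm=R.from_quat(s['ee_rot']).as_matrix()
g=s['eef_pos']-Rm[:,2]*0.0187
H=np.array([.6475,.132]); px=np.array([.9945,-.105])
dx=(g[:2]-H)@px; dz=g[2]-.098
print('t',round(s['time'],2),'bar rel hinge',round(dx,4),round(dz,4),'r',np.hypot(dx,dz).round(4),'alpha',np.degrees(np.arctan2(dx,dz)).round(1),'along',((g[:2]-H)@np.array([.105,.9945])).round(4),'F',s['contact_force'].round(1),'tz',np.degrees(Rm[:2,2]).round(2),'q3',s['joint_positions'][2].round(3),'yaw',np.degrees(np.arctan2(Rm[1,1],Rm[0,1])).round(2),'w',round(s['width'],4))
E
python3 arc.py
```

```text
t 48.7 bar rel hinge -0.053 0.1614 r 0.1699 alpha -18.2 along -0.0388 F [ 6.1 -0.4  7.2] tz [1.19 0.89] q3 1.04 yaw -6.01 w 0.017
```

Emit:
{"method": "step_arm", "body": {
  "plan": [
    [0,-13,5,0],
    [0,-13,6,0],
    [0,-12,7,0],
    [0,-12,8,0],
    [0,-11,9,0],
    [0,-10,10,0],
    [0,-9,11,0],
    [0,-8,12,0]
  ]
}}

```text
time: 49.37
eef_pos: [0.5129, 0.1082, 0.1819]
ee_rot: [0.743, 0.668, 0.027, 0.007]
contact_force: [-8.8, -0.7, 14.4]
width: 0.0168
```

```bash
python3 arc.py
```

```text
t 49.37 bar rel hinge -0.1322 0.1026 r 0.1674 alpha -52.2 along -0.0384 F [-8.8 -0.7 14.4] tz [2.82 1.5 ] q3 1.064 yaw -6.1 w 0.0168
```

Emit:
{"method": "step_arm", "body": {
  "plan": [
    [0,-9,11,0],
    [0,-8,12,0],
    [0,-7,12,0],
    [0,-6,13,0],
    [0,-5,13,0],
    [0,-4,14,0],
    [0,-3,14,0]
  ]
}}

```text
time: 49.95
eef_pos: [0.4778, 0.1123, 0.0943]
ee_rot: [0.744, 0.668, 0.034, 0.009]
contact_force: [-1.7, -1.1, 7.7]
width: 0.0171
```

```bash
python3 arc.py
```

```text
t 49.95 bar rel hinge -0.1677 0.015 r 0.1684 alpha -84.9 along -0.0381 F [-1.7 -1.1  7.7] tz [3.59 1.77] q3 0.928 yaw -6.21 w 0.0171
```

Emit:
{"method": "step_arm", "body": {
  "plan": [
    [0,-1,7,0],
    [0,0,6,0],
    [0,0,6,0],
    [0,0,6,0]
  ]
}}

```text
time: 50.28
eef_pos: [0.4763, 0.1126, 0.0707]
ee_rot: [0.744, 0.668, 0.034, 0.006]
contact_force: [-13.2, -2.2, 45.6]
width: 0.0171
```

```bash
python3 arc.py
```

```text
t 50.28 bar rel hinge -0.1692 -0.0086 r 0.1694 alpha -92.9 along -0.0381 F [-13.2  -2.2  45.6] tz [3.38 2.06] q3 0.868 yaw -6.22 w 0.0171
```

Emit:
{"method": "step_arm", "body": {
  "plan": [
    [0,0,5,0],
    [0,0,4,0]
  ]
}}

```text
time: 50.45
eef_pos: [0.4765, 0.1132, 0.0664]
ee_rot: [0.744, 0.667, 0.036, 0.002]
contact_force: [-17.1, -3.0, 49.3]
width: 0.0171
```

```bash
python3 arc.py; python3 -c "
from h import *
snap('side','s14'); snap('scene','c14')
import numpy as np
a=cv2.imread('pics/c14.png')[190:320,290:450]; b=cv2.imread('pics/s14.png')[120:270,220:380]
cv2.imwrite('pics/cs14.png',np.hstack([cv2.resize(a,(400,330),interpolation=2),cv2.resize(b,(352,330),interpolation=2)]))"
```

```text
t 50.45 bar rel hinge -0.169 -0.013 r 0.1695 alpha -94.4 along -0.0376 F [-17.1  -3.   49.3] tz [3.19 2.57] q3 0.851 yaw -6.28 w 0.0171
```

Emit:
{"method": "step_arm", "body": {
  "plan": [
    [0,0,-8,0],
    [0,0,-10,0],
    [0,1,-13,0],
    [0,2,-14,0],
    [0,3,-14,0],
    [0,4,-13,0],
    [0,5,-13,0],
    [0,6,-13,0]
  ]
}}

```text
time: 51.22
eef_pos: [0.5274, 0.1076, 0.1827]
ee_rot: [0.744, 0.664, 0.068, 0.032]
contact_force: [45.1, 2.5, -44.7]
width: 0.0171
```

```bash
python3 arc.py
```

```text
t 51.22 bar rel hinge -0.1194 0.1032 r 0.1578 alpha -49.2 along -0.0379 F [ 45.1   2.5 -44.7] tz [8.24 2.42] q3 1.068 yaw -6.71 w 0.0171
```

Emit:
{"method": "step_arm", "body": {
  "plan": [
    [0,10,-4,0],
    [0,10,-8,0],
    [0,11,-8,0]
  ]
}}

```text
time: 51.47
eef_pos: [0.5576, 0.1042, 0.2086]
ee_rot: [0.743, 0.665, 0.07, 0.034]
contact_force: [24.6, 2.2, -38.4]
width: 0.0173
```

```bash
python3 arc.py
```

```text
t 51.47 bar rel hinge -0.0892 0.129 r 0.1568 alpha -34.6 along -0.0381 F [ 24.6   2.2 -38.4] tz [8.61 2.44] q3 1.071 yaw -6.61 w 0.0173
```

Emit:
{"method": "step_arm", "body": {
  "plan": [
    [0,12,-3,0],
    [0,12,-4,0],
    [0,13,-4,0],
    [0,13,-3,0],
    [0,13,-2,0]
  ]
}}

```text
time: 51.88
eef_pos: [0.6118, 0.0984, 0.2324]
ee_rot: [0.742, 0.667, 0.066, 0.027]
contact_force: [-3.4, 0.7, 3.4]
width: 0.0171
```

```bash
python3 arc.py
```

```text
t 51.88 bar rel hinge -0.0344 0.153 r 0.1568 alpha -12.7 along -0.0383 F [-3.4  0.7  3.4] tz [7.66 2.71] q3 1.027 yaw -6.35 w 0.0171
```

Emit:
{"method": "step_arm", "body": {
  "plan": [
    [0,14,-2,0],
    [0,14,-1,0],
    [0,14,0,0],
    [0,14,2,0],
    [0,10,2,0],
    [0,5,0,0]
  ]
}}

```text
time: 52.38
eef_pos: [0.6758, 0.0913, 0.2352]
ee_rot: [0.742, 0.668, 0.058, 0.019]
contact_force: [-2.6, -0.1, -2.9]
width: 0.0171
```

```bash
python3 arc.py
```

```text
t 52.38 bar rel hinge 0.0305 0.1558 r 0.1587 alpha 11.1 along -0.0387 F [-2.6 -0.1 -2.9] tz [6.37 2.82] q3 0.965 yaw -6.2 w 0.0171
```

Emit:
{"method": "step_arm", "body": {
  "plan": [
    [2,6,0,0],
    [3,6,0,0],
    [3,6,0,0],
    [3,6,0,0],
    [3,6,0,0],
    [3,6,0,0]
  ]
}}

```text
time: 52.88
eef_pos: [0.678, 0.0907, 0.2339]
ee_rot: [0.746, 0.665, 0.024, -0.009]
contact_force: [-23.7, -2.7, 11.1]
width: 0.0174
```

```bash
python3 arc.py
```

```text
t 52.88 bar rel hinge 0.0344 0.1546 r 0.1583 alpha 12.5 along -0.0387 F [-23.7  -2.7  11.1] tz [1.39 2.56] q3 0.949 yaw -6.6 w 0.0174
```

Emit:
{"method": "step_arm", "body": {
  "plan": [
    [8,6,0,0],
    [8,6,0,0],
    [8,4,0,0],
    [8,2,0,0]
  ]
}}

```text
time: 53.22
eef_pos: [0.6742, 0.0903, 0.2339]
ee_rot: [0.754, 0.657, -0.008, -0.017]
contact_force: [-12.3, -12.0, 4.7]
width: 0.0175
```

```bash
python3 arc.py
```

```text
t 53.22 bar rel hinge 0.0316 0.1546 r 0.1578 alpha 11.6 along -0.0389 F [-12.3 -12.    4.7] tz [-2.03  0.86] q3 0.954 yaw -7.88 w 0.0175
```

Emit:
{"method": "step_arm", "body": {
  "plan": [
    [0,0,0,0],
    [0,0,0,0],
    [0,0,0,0],
    [0,0,0,0],
    [0,0,-4,0]
  ],
  "jaw": 100
}}

```text
time: 53.63
eef_pos: [0.6741, 0.089, 0.2383]
ee_rot: [0.755, 0.656, -0.008, -0.016]
contact_force: [-0.4, 0.2, -0.1]
width: 0.0481
```

Emit:
{"method": "step_arm", "body": {
  "plan": [
    [0,0,-10,0],
    [0,0,-20,0],
    [0,0,-28,0],
    [0,0,-28,0],
    [2,-6,-20,0],
    [4,-14,-5,0],
    [6,-25,0,0],
    [8,-30,0,0]
  ]
}}

```text
time: 54.3
eef_pos: [0.6104, 0.117, 0.363]
ee_rot: [0.755, 0.655, -0.005, -0.011]
contact_force: [-0.1, 1.0, 0.7]
width: 0.0921
```

```bash
python3 q.py; python3 -c "
from h import *
import pickle
s,im=snap('wrist','w15'); pickle.dump(s,open('w15.pkl','wb'));snap('scene','c15'); snap('side','s15')"
```

```text
54.3 [0.6104 0.117  0.363 ] tz [-1.33  0.59] yaw -8.11 q [-0.969  0.466  1.07   1.519 -0.419  1.425 -0.014] F [-0.1  1.   0.7] w 0.0921
```

```bash
python3 -c "
import cv2,numpy as np
a=cv2.imread('pics/c15.png')[215:285,325:405]; b=cv2.imread('pics/s15.png')[190:250,255:325]; c=cv2.imread('pics/s15.png')[260:320,290:360]
cv2.imwrite('pics/cs15.png',np.hstack([cv2.resize(x,(260,225),interpolation=2) for x in (a,b,c)]))"; python3 lid.py pics/w15.png w15.pkl .078 275 130 335 190; python3 go.py 0.572 0.139 0.33 84
```

```text
t 54.45 pos [0.6092 0.1199 0.3628] yaw -7.82 tilt 1.63 tz_deg(x,y) [-1.44  0.78] w 0.0921 F [-0.5  0.6 -0.1] q7 -0.01
shift mm [ 13.5 -38.5  34. ] yaw 88.18 tx world [0.136 0.991]Traceback (most recent call last):
  File "lid.py", line 13, in <module>
    e=cv2.fitEllipse(W); print('lid px',cv2.boundingRect(c),'xy',np.array(e[0]),'axes',np.array(e[1]))
cv2.error: OpenCV(4.12.0) /io/opencv/modules/imgproc/src/shapedescr.cpp:361: error: (-201:Incorrect size of input array) There should be at least 5 points to fit the ellipse in function 'fitEllipseNoDirect'
```

Emit:
{"method": "step_arm", "body": {
  "plan": [
    [2,-8,0,-7],
    [0,-4,0,-7],
    [0,0,0,-7],
    [0,0,0,-7],
    [0,0,0,-7],
    [0,0,0,-7],
    [0,0,0,-7],
    [0,0,0,-7]
  ]
}}

```text
time: 55.12
eef_pos: [0.6049, 0.1196, 0.3674]
ee_rot: [0.347, 0.938, 0.002, -0.009]
contact_force: [0.4, 0.2, 0.1]
width: 0.0922
```

Emit:
{"method": "step_arm", "body": {
  "plan": [
    [0,0,0,-7],
    [0,0,0,-7],
    [0,0,0,-7],
    [0,0,0,-7],
    [0,0,0,-6],
    [0,0,0,0]
  ]
}}

```text
time: 55.62
eef_pos: [0.612, 0.1136, 0.3698]
ee_rot: [0.049, 0.999, 0.004, -0.004]
contact_force: [0.1, 0.8, 0.2]
width: 0.0917
```

```bash
python3 q.py; python3 go.py 0.573 0.139 0.13 84
```

```text
55.62 [0.612  0.1136 0.3698] tz [-0.44  0.46] yaw 84.37 q [-0.761  0.357  0.72   1.506 -0.246  1.376  1.45 ] F [0.1 0.8 0.2] w 0.0917
t 55.62 pos [0.612  0.1136 0.3698] yaw 84.37 tilt 0.64 tz_deg(x,y) [-0.44  0.46] w 0.0917 F [0.1 0.8 0.2] q7 1.45
shift mm [ 39.3  19.7 240.3] yaw 0.37 tx world [-0.995  0.098]
```

Emit:
{"method": "step_arm", "body": {
  "plan": [
    [14,7,0,0],
    [18,8,8,0],
    [8,6,18,0],
    [1,3,25,0],
    [1,1,28,0],
    [1,1,28,0],
    [0,1,25,0],
    [0,0,12,0]
  ]
}}

```text
time: 56.28
eef_pos: [0.5809, 0.1415, 0.2274]
ee_rot: [0.068, 0.998, 0.005, 0.004]
contact_force: [0.2, -0.1, -0.2]
width: 0.092
```

```bash
python3 q.py; python3 go.py 0.573 0.139 0.13 84;python3 -c "
from h import *
import pickle
s,im=snap('wrist','w16'); pickle.dump(s,open('w16.pkl','wb'))"
```

```text
56.28 [0.5809 0.1415 0.2274] tz [0.5 0.6] yaw 82.2 q [-0.81   0.408  0.678  1.767 -0.3    1.059  1.41 ] F [ 0.2 -0.1 -0.2] w 0.092
t 56.28 pos [0.5809 0.1415 0.2274] yaw 82.2 tilt 0.78 tz_deg(x,y) [0.5 0.6] w 0.092 F [ 0.2 -0.1 -0.2] q7 1.41
shift mm [ 8.2 -4.7 97.3] yaw -1.8 tx world [-0.991  0.136]
```

```bash
python3 -c "
import pickle
from h import *
s=pickle.load(open('w16.pkl','rb'))
for p in [(318,187),(292,187),(344,187),(318,161),(318,213)]: print(on_plane('wrist',*p,.078,s).round(4))"
```

```text
[0.5728 0.1397 0.078 ]
[0.5689 0.1124 0.078 ]
[0.5766 0.167  0.078 ]
[0.5454 0.1436 0.078 ]
[0.6014 0.1357 0.078 ]
```

Emit:
{"method": "step_arm", "body": {
  "plan": [
    [4,-2,8,-2],
    [3,-1,15,0],
    [1,0,20,0],
    [0,0,22,0],
    [0,1,22,0],
    [0,1,20,0],
    [0,1,14,0]
  ]
}}

```text
time: 56.92
eef_pos: [0.5854, 0.1411, 0.1108]
ee_rot: [0.059, 0.998, 0.007, 0.012]
contact_force: [-0.1, -0.0, -0.5]
width: 0.0923
```

```bash
python3 q.py; python3 go.py 0.573 0.1397 0.0265 84
```

```text
56.92 [0.5854 0.1411 0.1108] tz [1.4  0.73] yaw 83.28 q [-0.737  0.55   0.596  1.859 -0.419  0.83   1.524] F [-0.1 -0.  -0.5] w 0.0923
t 56.92 pos [0.5854 0.1411 0.1108] yaw 83.28 tilt 1.58 tz_deg(x,y) [1.4  0.73] w 0.0923 F [-0.1 -0.  -0.5] q7 1.52
shift mm [14.1 -4.1 84. ] yaw -0.72 tx world [-0.993  0.117]
```

Emit:
{"method": "step_arm", "body": {
  "plan": [
    [7,-2,4,0],
    [7,-2,8,0],
    [3,0,14,0],
    [2,0,16,0],
    [2,0,16,0],
    [1,0,14,0],
    [0,0,8,0]
  ]
}}

```text
time: 57.5
eef_pos: [0.5678, 0.1403, 0.0322]
ee_rot: [0.062, 0.998, 0.009, 0.016]
contact_force: [-0.8, -0.0, 0.5]
width: 0.0917
```

```bash
python3 q.py; python3 go.py 0.573 0.1397 0.0265 84
```

```text
57.5 [0.5678 0.1403 0.0322] tz [1.94 0.91] yaw 82.94 q [-0.691  0.636  0.517  1.938 -0.511  0.659  1.591] F [-0.8 -0.   0.5] w 0.0917
t 57.5 pos [0.5678 0.1403 0.0322] yaw 82.94 tilt 2.14 tz_deg(x,y) [1.94 0.91] w 0.0917 F [-0.8 -0.   0.5] q7 1.59
shift mm [-5.  -0.1  5.8] yaw -1.06 tx world [-0.992  0.123]
```

Emit:
{"method": "step_arm", "body": {
  "plan": [
    [-3,0,3,0],
    [-2,0,3,0],
    [0,0,1,0],
    [0,0,0,0],
    [0,0,0,0],
    [0,0,0,0],
    [0,0,0,0]
  ],
  "jaw": 45
}}

```text
time: 58.08
eef_pos: [0.5754, 0.1396, 0.0278]
ee_rot: [0.062, 0.998, 0.01, 0.018]
contact_force: [0.6, -0.3, -1.8]
width: 0.0566
```

```bash
python3 q.py; python3 go.py 0.573 0.1397 0.0265 84
```

```text
58.08 [0.5754 0.1396 0.0278] tz [2.17 0.98] yaw 82.87 q [-0.679  0.65   0.51   1.924 -0.519  0.655  1.598] F [ 0.6 -0.3 -1.8] w 0.0566
t 58.08 pos [0.5754 0.1396 0.0278] yaw 82.87 tilt 2.39 tz_deg(x,y) [2.17 0.98] w 0.0566 F [ 0.6 -0.3 -1.8] q7 1.6
shift mm [ 2.4 -0.2  1.2] yaw -1.13 tx world [-0.992  0.125]
```

Emit:
{"method": "step_arm", "body": {
  "plan": [
    [0,0,-8,0],
    [0,0,-16,0],
    [0,0,-25,0],
    [0,0,-30,0],
    [4,-6,-30,0],
    [6,-15,-28,0],
    [6,-24,-15,0],
    [6,-28,-5,0]
  ]
}}

```text
time: 58.75
eef_pos: [0.5366, 0.071, 0.1901]
ee_rot: [0.058, 0.998, 0.01, 0.016]
contact_force: [0.9, -0.5, -0.7]
width: 0.0565
```

Emit:
{"method": "step_arm", "body": {
  "plan": [
    [4,-28,0,0],
    [2,-28,0,0],
    [0,-28,0,0],
    [0,-28,0,0],
    [0,-20,0,3],
    [0,-12,0,6],
    [0,0,0,7],
    [0,0,0,7]
  ]
}}

```text
time: 59.42
eef_pos: [0.5091, -0.0843, 0.1952]
ee_rot: [0.262, 0.965, 0.018, 0.018]
contact_force: [-0.4, -0.3, -1.8]
width: 0.057
```

```bash
python3 q.py
```

```text
59.42 [ 0.5091 -0.0843  0.1952] tz [2.53 1.41] yaw 59.66 q [-0.587  0.303  0.846  2.018 -0.331  0.908  1.476] F [-0.4 -0.3 -1.8] w 0.057
```

Emit:
{"method": "step_arm", "body": {
  "plan": [
    [0,0,0,7],
    [0,0,0,7],
    [0,0,0,7],
    [0,0,0,7],
    [0,0,0,7],
    [0,0,0,7],
    [0,0,0,7],
    [0,0,0,7]
  ]
}}

```text
time: 60.08
eef_pos: [0.5063, -0.0856, 0.1996]
ee_rot: [0.691, 0.722, 0.028, 0.006]
contact_force: [-0.2, 0.3, -1.8]
width: 0.0565
```

```bash
python3 q.py;python3 go.py 0.494 -0.413 0.13 -1.8
```

```text
60.08 [ 0.5063 -0.0856  0.1996] tz [2.7  1.82] yaw 2.44 q [-0.759  0.366  1.093  2.028 -0.457  0.953  0.613] F [-0.2  0.3 -1.8] w 0.0565
t 60.08 pos [ 0.5063 -0.0856  0.1996] yaw 2.44 tilt 3.26 tz_deg(x,y) [2.7  1.82] w 0.0565 F [-0.2  0.3 -1.8] q7 0.61
shift mm [-328.5  -29.6   58.5] yaw 4.24 tx world [-0.044  0.999]
```

Emit:
{"method": "step_arm", "body": {
  "plan": [
    [-14,0,0,2],
    [-24,0,0,2],
    [-28,-1,0,0],
    [-28,-1,0,0],
    [-28,-1,0,0],
    [-28,-1,0,0],
    [-28,-1,0,0],
    [-28,-1,0,0]
  ]
}}

```text
time: 60.75
eef_pos: [0.497, -0.2881, 0.1938]
ee_rot: [0.713, 0.7, 0.032, 0.001]
contact_force: [-0.1, 0.2, -0.4]
width: 0.0561
```

```bash
python3 q.py;python3 go.py 0.494 -0.413 0.13 -1.8
```

```text
60.75 [ 0.497  -0.2881  0.1938] tz [2.73 2.45] yaw -1.13 q [-0.253  0.506  1.009  1.874 -0.57   1.047  0.982] F [-0.1  0.2 -0.4] w 0.0561
t 60.75 pos [ 0.497  -0.2881  0.1938] yaw -1.13 tilt 3.67 tz_deg(x,y) [2.73 2.45] w 0.0561 F [-0.1  0.2 -0.4] q7 0.98
shift mm [-127.6   -3.5   58.2] yaw 0.67 tx world [0.018 0.999]
```

Emit:
{"method": "step_arm", "body": {
  "plan": [
    [-24,-1,0,0],
    [-26,-1,4,0],
    [-26,-1,8,0],
    [-24,-1,8,0],
    [-14,0,8,0],
    [-4,0,8,0],
    [0,0,4,0]
  ]
}}

```text
time: 61.33
eef_pos: [0.489, -0.4164, 0.1513]
ee_rot: [0.716, 0.697, 0.033, 0.004]
contact_force: [-0.7, -0.0, -1.4]
width: 0.0567
```

```bash
python3 q.py;python3 go.py 0.494 -0.413 0.10 -1.8; python3 -c "
from h import *
import pickle
s,im=snap('wrist','w17'); pickle.dump(s,open('w17.pkl','wb')); snap('scene','c17')"
```

```text
61.33 [ 0.489  -0.4164  0.1513] tz [2.99 2.27] yaw -1.6 q [ 0.059  0.669  0.914  1.732 -0.675  1.066  1.193] F [-0.7 -0.  -1.4] w 0.0567
t 61.33 pos [ 0.489  -0.4164  0.1513] yaw -1.6 tilt 3.76 tz_deg(x,y) [2.99 2.27] w 0.0567 F [-0.7 -0.  -1.4] q7 1.19
shift mm [ 1.4  2.2 51.6] yaw 0.2 tx world [0.026 0.999]
```

```bash
python3 -c "
import pickle
from h import *
s=pickle.load(open('w17.pkl','rb'))
for p in [(201,160),(320,160),(438,160)]: print('bar',on_plane('wrist',*p,.043,s).round(4))
for p in [(205,75),(440,75),(205,244),(435,242)]: print('wall corner top',on_plane('wrist',*p,.043,s).round(4))
for p in [(193,70),(444,68)]: print('mat corner',on_plane('wrist',*p,.003,s).round(4))
"

```

```text
bar [ 0.3804 -0.3641  0.043 ]
bar [ 0.4924 -0.37    0.043 ]
bar [ 0.6073 -0.3716  0.043 ]
wall corner top [ 0.388 -0.284  0.043]
wall corner top [ 0.6104 -0.2878  0.043 ]
wall corner top [ 0.3747 -0.4475  0.043 ]
wall corner top [ 0.609  -0.4562  0.043 ]
mat corner [ 0.361  -0.2679  0.003 ]
mat corner [ 0.6342 -0.2711  0.003 ]
```

Emit:
{"method": "step_arm", "body": {
  "plan": [
    [0,1,10,0],
    [-1,0,16,0],
    [-1,0,20,0],
    [-1,0,18,0],
    [0,0,10,0]
  ]
}}

```text
time: 61.85
eef_pos: [0.5001, -0.409, 0.0756]
ee_rot: [0.712, 0.701, 0.036, 0.006]
contact_force: [0.4, 1.4, -0.9]
width: 0.0567
```

```bash
python3 q.py;python3 go.py 0.493 -0.413 0.022 -1.8
```

```text
61.85 [ 0.5001 -0.409   0.0756] tz [3.37 2.4 ] yaw -1.02 q [ 0.097  0.758  0.831  1.766 -0.77   0.954  1.255] F [ 0.4  1.4 -0.9] w 0.0567
t 61.85 pos [ 0.5001 -0.409   0.0756] yaw -1.02 tilt 4.14 tz_deg(x,y) [3.37 2.4 ] w 0.0567 F [ 0.4  1.4 -0.9] q7 1.25
shift mm [ -6.4 -10.1  52.9] yaw 0.78 tx world [0.015 0.999]
```

Emit:
{"method": "step_arm", "body": {
  "plan": [
    [-4,-4,6,1],
    [-3,-4,10,0],
    [-1,-1,12,0],
    [-1,-1,12,0],
    [0,0,6,0]
  ]
}}

```text
time: 62.27
eef_pos: [0.4925, -0.4134, 0.0229]
ee_rot: [0.718, 0.695, 0.036, 0.004]
contact_force: [0.1, -0.3, -2.4]
width: 0.0565
```

```bash
python3 q.py;python3 go.py 0.493 -0.413 0.02 -1.8
```

```text
62.27 [ 0.4925 -0.4134  0.0229] tz [3.29 2.51] yaw -1.94 q [ 0.144  0.824  0.776  1.784 -0.836  0.883  1.303] F [ 0.1 -0.3 -2.4] w 0.0565
t 62.27 pos [ 0.4925 -0.4134  0.0229] yaw -1.94 tilt 4.14 tz_deg(x,y) [3.29 2.51] w 0.0565 F [ 0.1 -0.3 -2.4] q7 1.3
shift mm [0.3 0.3 3. ] yaw -0.14 tx world [0.031 0.998]
```

Emit:
{"method": "step_arm", "body": {
  "plan": [
    [0,0,2,0],
    [0,0,2,0]
  ]
}}

```text
time: 62.43
eef_pos: [0.4929, -0.4127, 0.0193]
ee_rot: [0.718, 0.695, 0.037, 0.003]
contact_force: [-3.5, 7.1, 21.7]
width: 0.0566
```

```bash
python3 q.py
```

```text
62.43 [ 0.4929 -0.4127  0.0193] tz [3.31 2.69] yaw -1.95 q [ 0.148  0.829  0.771  1.784 -0.842  0.881  1.307] F [-3.5  7.1 21.7] w 0.0566
```

Emit:
{"method": "step_arm", "body": {
  "plan": [
    [0,0,0,0],
    [0,0,0,0],
    [0,0,0,0],
    [0,0,0,0],
    [0,0,0,0]
  ],
  "jaw": 90
}}

```text
time: 62.85
eef_pos: [0.4946, -0.4147, 0.0216]
ee_rot: [0.718, 0.695, 0.038, 0.006]
contact_force: [-0.1, -0.3, -0.5]
width: 0.0825
```

Emit:
{"method": "step_arm", "body": {
  "plan": [
    [0,0,-8,0],
    [0,0,-16,0],
    [0,0,-24,0],
    [0,0,-28,0],
    [0,0,-28,0],
    [0,0,-28,0],
    [10,0,-28,0],
    [20,0,-10,0]
  ]
}}

```text
time: 63.52
eef_pos: [0.4802, -0.3961, 0.2046]
ee_rot: [0.721, 0.692, 0.036, 0.005]
contact_force: [0.2, -0.3, 1.1]
width: 0.0827
```

```bash
python3 q.py; python3 -c "
from h import *
import pickle
s,im=snap('wrist','w18'); pickle.dump(s,open('w18.pkl','wb')); snap('scene','c18'); snap('side','s18')"
```

```text
63.52 [ 0.4802 -0.3961  0.2046] tz [3.34 2.4 ] yaw -2.42 q [-0.016  0.578  0.978  1.744 -0.609  1.124  1.126] F [ 0.2 -0.3  1.1] w 0.0827
```

Emit:
{"method": "step_arm", "body": {
  "plan": [
    [15,0,0,0],
    [24,0,0,0],
    [28,0,0,0],
    [28,0,0,0],
    [28,0,0,-3],
    [28,-2,0,-6],
    [25,-4,0,-7],
    [20,-6,0,-7]
  ],
  "jaw": 100
}}

```text
time: 64.33
eef_pos: [0.4608, -0.1989, 0.2036]
ee_rot: [0.566, 0.824, 0.028, 0.007]
contact_force: [1.1, -0.2, -0.3]
width: 0.0918
```

Emit:
{"method": "step_arm", "body": {
  "plan": [
    [10,-5,0,-7],
    [0,0,0,-7],
    [0,0,0,-7],
    [0,0,0,-7],
    [0,0,0,-7],
    [0,0,0,-7],
    [0,0,0,-7],
    [0,0,0,-7]
  ]
}}

```text
time: 65.0
eef_pos: [0.4457, -0.187, 0.1979]
ee_rot: [0.103, 0.994, 0.022, 0.013]
contact_force: [1.0, -0.8, -0.5]
width: 0.0918
```

```bash
python3 q.py; python3 -c "
from h import *
import pickle
s,im=snap('wrist','w19'); pickle.dump(s,open('w19.pkl','wb'))"
```

```text
65.0 [ 0.4457 -0.187   0.1979] tz [1.75 2.4 ] yaw 78.2 q [-0.327  0.235  0.798  2.065 -0.276  0.921  1.991] F [ 1.  -0.8 -0.5] w 0.0918
```

```bash
python3 lid.py pics/w19.png w19.pkl .073 340 155 425 235; python3 go.py 0.455 -0.106 0.13 86
```

```text
lid px (354, 165, 56, 55) xy [ 0.4546 -0.1204] axes [0.0554 0.0584]
t 65.05 pos [ 0.4456 -0.1871  0.1979] yaw 78.52 tilt 2.97 tz_deg(x,y) [1.74 2.4 ] w 0.0914 F [-1.2 -0.3  0.9] q7 2.0
shift mm [ 8.5 78.  71.5] yaw -7.48 tx world [-0.98  0.2 ]
```

Emit:
{"method": "step_arm", "body": {
  "plan": [
    [0,14,0,-4],
    [0,22,4,-3],
    [0,20,8,0],
    [0,8,8,0],
    [0,0,4,0]
  ]
}}

```text
time: 65.47
eef_pos: [0.4531, -0.1249, 0.1745]
ee_rot: [0.046, 0.999, 0.02, 0.013]
contact_force: [0.2, -0.7, 0.1]
width: 0.0921
```

```bash
python3 q.py; python3 -c "
from h import *
import pickle
s,im=snap('wrist','w20'); pickle.dump(s,open('w20.pkl','wb'))"
```

```text
65.47 [ 0.4531 -0.1249  0.1745] tz [1.6  2.27] yaw 84.74 q [-0.411  0.237  0.739  2.117 -0.274  0.852  1.972] F [ 0.2 -0.7  0.1] w 0.0921
```

```bash
python3 lid.py pics/w20.png w20.pkl .073 285 170 365 242; python3 go.py 0.456 -0.1205 0.0155 85
```

```text
lid px (295, 179, 59, 56) xy [ 0.4546 -0.1195] axes [0.0557 0.0566]
t 65.52 pos [ 0.4526 -0.1256  0.174 ] yaw 84.72 tilt 2.72 tz_deg(x,y) [1.53 2.24] w 0.0922 F [-0.2 -0.7 -0.9] q7 1.97
shift mm [  0.7  -1.2 158.6] yaw -0.28 tx world [-0.995  0.093]
```

Emit:
{"method": "step_arm", "body": {
  "plan": [
    [0,0,10,0],
    [0,0,16,0],
    [0,0,20,0],
    [0,0,22,0],
    [0,0,18,0],
    [0,0,8,0]
  ]
}}

```text
time: 66.02
eef_pos: [0.4563, -0.1298, 0.0754]
ee_rot: [0.053, 0.998, 0.018, 0.015]
contact_force: [0.9, -0.8, -1.0]
width: 0.092
```

```bash
python3 q.py; python3 go.py 0.456 -0.1195 0.0155 85
```

```text
66.02 [ 0.4563 -0.1298  0.0754] tz [1.79 1.93] yaw 84.0 q [-0.283  0.429  0.625  2.176 -0.489  0.648  2.158] F [ 0.9 -0.8 -1. ] w 0.092
t 66.02 pos [ 0.4563 -0.1298  0.0754] yaw 84.0 tilt 2.63 tz_deg(x,y) [1.79 1.93] w 0.092 F [ 0.9 -0.8 -1. ] q7 2.16
shift mm [ 3.   8.  60.2] yaw -1.0 tx world [-0.994  0.106]
```

Emit:
{"method": "step_arm", "body": {
  "plan": [
    [1,6,2,0],
    [1,5,8,0],
    [0,2,14,0],
    [0,1,14,0],
    [0,1,14,0],
    [0,0,8,0]
  ]
}}

```text
time: 66.52
eef_pos: [0.4592, -0.1141, 0.0138]
ee_rot: [0.056, 0.998, 0.017, 0.017]
contact_force: [0.7, 0.1, 0.2]
width: 0.092
```

```bash
python3 q.py; python3 go.py 0.456 -0.1195 0.0155 85
```

```text
66.52 [ 0.4592 -0.1141  0.0138] tz [2.   1.78] yaw 83.66 q [-0.22   0.541  0.508  2.198 -0.622  0.516  2.235] F [0.7 0.1 0.2] w 0.092
t 66.52 pos [ 0.4592 -0.1141  0.0138] yaw 83.66 tilt 2.68 tz_deg(x,y) [2.   1.78] w 0.092 F [0.7 0.1 0.2] q7 2.24
shift mm [ 2.6 -5.7 -1.9] yaw -1.34 tx world [-0.993  0.111]
```

Emit:
{"method": "step_arm", "body": {
  "plan": [
    [1,-6,0,0],
    [0,-1,0,0],
    [0,0,0,0],
    [0,0,0,0],
    [0,0,0,0],
    [0,0,0,0],
    [0,0,0,0]
  ],
  "jaw": 45
}}

```text
time: 67.1
eef_pos: [0.4588, -0.122, 0.0155]
ee_rot: [0.056, 0.998, 0.017, 0.018]
contact_force: [-0.5, 0.8, -2.2]
width: 0.0572
```

```bash
python3 q.py
```

```text
67.1 [ 0.4588 -0.122   0.0155] tz [2.2  1.78] yaw 83.62 q [-0.203  0.538  0.509  2.196 -0.621  0.517  2.25 ] F [-0.5  0.8 -2.2] w 0.0572
```

Emit:
{"method": "step_arm", "body": {
  "plan": [
    [0,0,-8,0],
    [0,0,-16,0],
    [0,0,-24,0],
    [0,0,-26,0],
    [-2,4,-26,0],
    [-4,12,-22,0],
    [-8,20,-10,0],
    [-10,24,0,0]
  ]
}}

```text
time: 67.77
eef_pos: [0.4799, -0.0736, 0.1583]
ee_rot: [0.063, 0.998, 0.016, 0.016]
contact_force: [0.1, 0.1, -2.0]
width: 0.0568
```

Emit:
{"method": "step_arm", "body": {
  "plan": [
    [-12,26,0,0],
    [-12,26,0,0],
    [-12,26,0,0],
    [-12,26,0,0],
    [-12,26,0,0],
    [-12,26,0,0],
    [-10,24,0,0],
    [-5,16,0,0]
  ]
}}

```text
time: 68.43
eef_pos: [0.5943, 0.1194, 0.1757]
ee_rot: [0.064, 0.998, 0.018, 0.018]
contact_force: [-0.5, -0.3, -1.1]
width: 0.0567
```

```bash
python3 q.py; python3 go.py 0.576 0.139 0.13 84
```

```text
68.43 [0.5943 0.1194 0.1757] tz [2.22 1.92] yaw 82.69 q [-0.74   0.465  0.657  1.821 -0.383  0.933  1.529] F [-0.5 -0.3 -1.1] w 0.0567
t 68.43 pos [0.5943 0.1194 0.1757] yaw 82.69 tilt 2.94 tz_deg(x,y) [2.22 1.92] w 0.0567 F [-0.5 -0.3 -1.1] q7 1.53
shift mm [22.2 15.3 45.6] yaw -1.31 tx world [-0.991  0.128]
```

Emit:
{"method": "step_arm", "body": {
  "plan": [
    [10,6,0,-1],
    [9,6,4,0],
    [4,5,10,0],
    [1,2,16,0],
    [1,1,18,0],
    [0,1,18,0],
    [0,0,10,0]
  ]
}}

```text
time: 69.02
eef_pos: [0.5692, 0.1491, 0.098]
ee_rot: [0.053, 0.998, 0.018, 0.019]
contact_force: [-0.8, 0.2, -1.6]
width: 0.0574
```

```bash
python3 q.py; python3 go.py 0.576 0.139 0.0275 84
```

```text
69.02 [0.5692 0.1491 0.098 ] tz [2.28 1.99] yaw 83.91 q [-0.751  0.538  0.587  1.916 -0.457  0.77   1.557] F [-0.8  0.2 -1.6] w 0.0574
t 69.02 pos [0.5692 0.1491 0.098 ] yaw 83.91 tilt 3.03 tz_deg(x,y) [2.28 1.99] w 0.0574 F [-0.8  0.2 -1.6] q7 1.56
shift mm [ -5.3 -12.   70.4] yaw -0.09 tx world [-0.994  0.107]
```

Emit:
{"method": "step_arm", "body": {
  "plan": [
    [-3,-6,4,0],
    [-2,-5,10,0],
    [0,-1,14,0],
    [0,0,14,0],
    [0,0,12,0],
    [0,0,6,0]
  ]
}}

```text
time: 69.52
eef_pos: [0.5744, 0.1315, 0.0341]
ee_rot: [0.057, 0.998, 0.017, 0.019]
contact_force: [0.1, -0.7, -1.2]
width: 0.0567
```

```bash
python3 q.py; python3 go.py 0.576 0.139 0.0275 84
```

```text
69.52 [0.5744 0.1315 0.0341] tz [2.29 1.86] yaw 83.52 q [-0.665  0.635  0.518  1.934 -0.538  0.661  1.647] F [ 0.1 -0.7 -1.2] w 0.0567
t 69.52 pos [0.5744 0.1315 0.0341] yaw 83.52 tilt 2.95 tz_deg(x,y) [2.29 1.86] w 0.0567 F [ 0.1 -0.7 -1.2] q7 1.65
shift mm [-0.5  7.4  6.9] yaw -0.48 tx world [-0.993  0.114]
```

Emit:
{"method": "step_arm", "body": {
  "plan": [
    [0,5,0,0],
    [0,4,2,0],
    [0,0,3,0],
    [0,0,3,0]
  ]
}}

```text
time: 69.85
eef_pos: [0.5767, 0.14, 0.0267]
ee_rot: [0.058, 0.998, 0.017, 0.019]
contact_force: [-11.2, -4.0, 37.9]
width: 0.0571
```

```bash
python3 q.py; python3 go.py 0.576 0.139 0.0275 84
```

```text
69.85 [0.5767 0.14   0.0267] tz [2.32 1.83] yaw 83.42 q [-0.672  0.652  0.511  1.926 -0.547  0.653  1.638] F [-11.2  -4.   37.9] w 0.0571
t 69.85 pos [0.5767 0.14   0.0267] yaw 83.42 tilt 2.96 tz_deg(x,y) [2.32 1.83] w 0.0571 F [-11.2  -4.   37.9] q7 1.64
shift mm [ 0.6 -1.  -0.9] yaw -0.58 tx world [-0.993  0.116]
```

Emit:
{"method": "step_arm", "body": {
  "plan": [
    [0,0,-1,0],
    [0,0,0,0],
    [0,0,0,0],
    [0,0,0,0],
    [0,0,0,0]
  ],
  "jaw": 100
}}

```text
time: 70.27
eef_pos: [0.579, 0.1413, 0.0302]
ee_rot: [0.057, 0.998, 0.018, 0.022]
contact_force: [0.7, 0.3, 1.0]
width: 0.0881
```

Emit:
{"method": "step_arm", "body": {
  "plan": [
    [0,0,-8,0],
    [0,0,-16,0],
    [0,0,-24,0],
    [2,0,-30,0],
    [3,0,-32,0],
    [3,0,-32,0],
    [3,0,-32,0],
    [3,0,-32,0]
  ]
}}

```text
time: 70.93
eef_pos: [0.5507, 0.1337, 0.2391]
ee_rot: [0.058, 0.998, 0.015, 0.015]
contact_force: [0.5, 1.7, 1.7]
width: 0.0917
```

```bash
python3 q.py;  python3 -c "
from h import *
import pickle
s,im=snap('wrist','w21'); pickle.dump(s,open('w21.pkl','wb'))"
```

```text
70.93 [0.5507 0.1337 0.2391] tz [1.83 1.57] yaw 83.35 q [-0.866  0.321  0.717  1.851 -0.271  1.024  1.415] F [0.5 1.7 1.7] w 0.0917
```

```bash
python3 -c "
import pickle
from h import *
s=pickle.load(open('w21.pkl','rb'))
im=cv2.imread('pics/w21.png'); 
for p in [(327,207),(302,207),(352,207),(327,182),(327,232)]: print('lid',on_plane('wrist',*p,.086,s).round(4))
for p in [(289,191),(358,191),(323,159)]: print('anvil',on_plane('wrist',*p,.016,s).round(4))
cv2.imwrite('pics/w21c.png',cv2.resize(im[100:300,260:390],None,fx=3,fy=3,interpolation=2))"; python3 go.py 0.673 0.09 0.34 -6
```

```text
lid [0.5705 0.1413 0.086 ]
lid [0.5671 0.1143 0.086 ]
lid [0.574  0.1686 0.086 ]
lid [0.5427 0.1444 0.086 ]
lid [0.5998 0.138  0.086 ]
anvil [0.5651 0.0951 0.016 ]
anvil [0.5763 0.185  0.016 ]
anvil [0.5287 0.1441 0.016 ]
t 70.98 pos [0.5539 0.1339 0.2456] yaw 83.32 tilt 2.97 tz_deg(x,y) [2.34 1.84] w 0.0918 F [ 1.7 -1.2  3.2] q7 1.41
shift mm [-126.9  -26.3  -90.8] yaw 89.32 tx world [-0.992  0.118]
```

Emit:
{"method": "step_arm", "body": {
  "plan": [
    [0,0,-12,7],
    [0,0,-12,7],
    [0,0,-12,7],
    [0,0,-12,7],
    [0,0,-12,7],
    [0,0,-12,7],
    [0,0,-12,7],
    [0,0,-8,7]
  ]
}}

```text
time: 71.65
eef_pos: [0.5488, 0.1287, 0.3478]
ee_rot: [0.53, 0.847, 0.03, 0.009]
contact_force: [-0.4, 0.4, -0.6]
width: 0.092
```

Emit:
{"method": "step_arm", "body": {
  "plan": [
    [0,0,0,7],
    [0,0,0,7],
    [0,0,0,7],
    [0,0,0,7],
    [0,0,0,4],
    [0,0,0,0]
  ]
}}

```text
time: 72.15
eef_pos: [0.549, 0.1273, 0.3521]
ee_rot: [0.75, 0.661, 0.034, -0.001]
contact_force: [0.5, 0.1, -0.1]
width: 0.0915
```

```bash
python3 q.py; python3 go.py 0.673 0.09 0.34 -6
```

```text
72.15 [0.549  0.1273 0.3521] tz [2.91 2.66] yaw -7.28 q [-1.153  0.247  1.076  1.739 -0.273  1.239 -0.138] F [ 0.5  0.1 -0.1] w 0.0915
t 72.15 pos [0.549  0.1273 0.3521] yaw -7.28 tilt 3.95 tz_deg(x,y) [2.91 2.66] w 0.0915 F [ 0.5  0.1 -0.1] q7 -0.14
shift mm [-22.2 127.   16.7] yaw -1.28 tx world [0.124 0.991]
```

Emit:
{"method": "step_arm", "body": {
  "plan": [
    [-3,12,0,-1],
    [-4,22,0,0],
    [-4,28,0,0],
    [-4,28,2,0],
    [-3,22,6,0],
    [-1,8,12,0],
    [0,0,14,0],
    [0,0,14,0]
  ]
}}

```text
time: 72.82
eef_pos: [0.6735, 0.0982, 0.3091]
ee_rot: [0.736, 0.676, 0.038, -0.002]
contact_force: [-0.6, 0.3, -0.3]
width: 0.0921
```

```bash
python3 q.py; python3 go.py 0.673 0.09 0.2463 -6
```

```text
72.82 [0.6735 0.0982 0.3091] tz [3.04 3.04] yaw -4.97 q [-0.805  0.542  0.957  1.51  -0.515  1.282  0.127] F [-0.6  0.3 -0.3] w 0.0921
t 72.82 pos [0.6735 0.0982 0.3091] yaw -4.97 tilt 4.3 tz_deg(x,y) [3.04 3.04] w 0.0921 F [-0.6  0.3 -0.3] q7 0.13
shift mm [-11.8  -2.8  62.2] yaw 1.03 tx world [0.084 0.995]
```

Emit:
{"method": "step_arm", "body": {
  "plan": [
    [-6,-2,10,1],
    [-5,-2,16,0],
    [-2,-1,18,0],
    [0,0,12,0],
    [0,0,6,0]
  ]
}}

```text
time: 73.23
eef_pos: [0.6646, 0.0898, 0.2392]
ee_rot: [0.742, 0.67, 0.036, -0.005]
contact_force: [0.1, 0.8, 0.1]
width: 0.0921
```

```bash
python3 q.py; python3 go.py 0.673 0.09 0.2463 -6
```

```text
73.23 [0.6646 0.0898 0.2392] tz [2.7  3.16] yaw -5.92 q [-0.786  0.584  0.925  1.615 -0.564  1.162  0.171] F [0.1 0.8 0.1] w 0.0921
t 73.23 pos [0.6646 0.0898 0.2392] yaw -5.92 tilt 4.16 tz_deg(x,y) [2.7  3.16] w 0.0921 F [0.1 0.8 0.1] q7 0.17
shift mm [ 1.5  8.6 -6.7] yaw 0.08 tx world [0.101 0.993]
```

Emit:
{"method": "step_arm", "body": {
  "plan": [
    [1,6,-5,0],
    [0,3,0,0],
    [0,0,0,0],
    [0,0,0,0],
    [0,0,0,0],
    [0,0,0,0],
    [0,0,0,0],
    [0,0,1,0]
  ],
  "jaw": 0
}}

```text
time: 73.9
eef_pos: [0.6749, 0.0911, 0.247]
ee_rot: [0.741, 0.671, 0.038, -0.004]
contact_force: [0.7, -0.3, -1.2]
width: 0.0404
```

Emit:
{"method": "step_arm", "body": {
  "plan": [
    [0,0,1,0],
    [0,0,1,0],
    [0,0,1,0],
    [0,0,1,0],
    [0,0,1,0]
  ]
}}

```text
time: 74.32
eef_pos: [0.675, 0.0913, 0.2434]
ee_rot: [0.741, 0.67, 0.038, -0.005]
contact_force: [-3.4, 0.4, 8.9]
width: 0.017
```

```bash
python3 arc.py
```

```text
t 74.32 bar rel hinge 0.0308 0.164 r 0.1669 alpha 10.6 along -0.0387 F [-3.4  0.4  8.9] tz [2.91 3.34] q3 0.92 yaw -5.8 w 0.017
```

Emit:
{"method": "step_arm", "body": {
  "plan": [
    [0,-6,-1,0],
    [0,-10,-1,0],
    [0,-14,-1,0],
    [0,-14,0,0],
    [0,-14,2,0],
    [0,-14,3,0],
    [0,-13,4,0],
    [0,-13,5,0]
  ]
}}

```text
time: 74.98
eef_pos: [0.5962, 0.1002, 0.2388]
ee_rot: [0.741, 0.668, 0.059, 0.014]
contact_force: [1.9, -1.6, 11.8]
width: 0.0172
```

```bash
python3 arc.py
```

```text
t 74.98 bar rel hinge -0.0495 0.1593 r 0.1668 alpha -17.3 along -0.0383 F [ 1.9 -1.6 11.8] tz [6.15 3.33] q3 0.994 yaw -6.12 w 0.0172
```

Emit:
{"method": "step_arm", "body": {
  "plan": [
    [0,-13,5,0],
    [0,-13,6,0],
    [0,-12,7,0],
    [0,-12,8,0],
    [0,-11,9,0],
    [0,-10,10,0],
    [0,-9,11,0],
    [0,-8,12,0]
  ]
}}

```text
time: 75.65
eef_pos: [0.515, 0.1096, 0.1773]
ee_rot: [0.741, 0.667, 0.069, 0.01]
contact_force: [-14.0, -2.8, 16.8]
width: 0.0166
```

```bash
python3 arc.py
```

```text
t 75.65 bar rel hinge -0.1314 0.0978 r 0.1638 alpha -53.3 along -0.0378 F [-14.   -2.8  16.8] tz [6.61 4.4 ] q3 0.995 yaw -6.28 w 0.0166
```

Emit:
{"method": "step_arm", "body": {
  "plan": [
    [0,-10,10,0],
    [0,-9,11,0],
    [0,-7,12,0],
    [0,-6,13,0],
    [0,-5,13,0],
    [0,-4,14,0],
    [0,-3,13,0]
  ]
}}

```text
time: 76.23
eef_pos: [0.4799, 0.1136, 0.0893]
ee_rot: [0.742, 0.666, 0.073, 0.013]
contact_force: [-1.6, -2.9, 7.2]
width: 0.0171
```

```bash
python3 arc.py
```

```text
t 76.23 bar rel hinge -0.1669 0.0098 r 0.1672 alpha -86.6 along -0.0376 F [-1.6 -2.9  7.2] tz [7.17 4.42] q3 0.837 yaw -6.52 w 0.0171
```

Emit:
{"method": "step_arm", "body": {
  "plan": [
    [0,-1,6,0],
    [0,0,6,0],
    [0,0,5,0]
  ]
}}

```text
time: 76.48
eef_pos: [0.4787, 0.1138, 0.0726]
ee_rot: [0.743, 0.666, 0.072, 0.012]
contact_force: [-6.8, -1.7, 17.3]
width: 0.0172
```

```bash
python3 arc.py
```

```text
t 76.48 bar rel hinge -0.1681 -0.0069 r 0.1683 alpha -92.3 along -0.0376 F [-6.8 -1.7 17.3] tz [7.04 4.54] q3 0.79 yaw -6.54 w 0.0172
```

Emit:
{"method": "step_arm", "body": {
  "plan": [
    [0,0,6,0],
    [0,0,6,0]
  ]
}}

```text
time: 76.65
eef_pos: [0.4789, 0.1142, 0.0633]
ee_rot: [0.743, 0.666, 0.074, 0.009]
contact_force: [-16.8, -4.0, 50.8]
width: 0.0167
```

```bash
python3 arc.py
```

```text
t 76.65 bar rel hinge -0.1679 -0.0162 r 0.1686 alpha -95.5 along -0.0372 F [-16.8  -4.   50.8] tz [6.95 4.84] q3 0.759 yaw -6.58 w 0.0167
```

Emit:
{"method": "step_arm", "body": {
  "plan": [
    [0,0,6,0]
  ]
}}

```text
time: 76.73
eef_pos: [0.4794, 0.1147, 0.0598]
ee_rot: [0.743, 0.665, 0.075, 0.007]
contact_force: [-17.5, -5.3, 50.4]
width: 0.0177
```

```bash
python3 arc.py;python3 -c "
from h import *
snap('side','s22'); snap('scene','c22')
import numpy as np
a=cv2.imread('pics/c22.png')[190:320,290:450]; b=cv2.imread('pics/s22.png')[120:270,220:380]
cv2.imwrite('pics/cs22.png',np.hstack([cv2.resize(a,(400,330),interpolation=2),cv2.resize(b,(352,330),interpolation=2)]))"
```

```text
t 76.73 bar rel hinge -0.1675 -0.0197 r 0.1686 alpha -96.7 along -0.0367 F [-17.5  -5.3  50.4] tz [6.92 5.11] q3 0.745 yaw -6.62 w 0.0177
```

Emit:
{"method": "step_arm", "body": {
  "plan": [
    [0,0,-8,0],
    [0,2,-10,0],
    [0,4,-11,0],
    [0,5,-11,0]
  ]
}}

```text
time: 77.17
eef_pos: [0.4854, 0.1141, 0.104]
ee_rot: [0.742, 0.666, 0.078, 0.005]
contact_force: [3.2, 5.5, -2.0]
width: 0.0171
```

```bash
python3 arc.py
```

```text
t 77.17 bar rel hinge -0.1614 0.0244 r 0.1633 alpha -81.4 along -0.0369 F [ 3.2  5.5 -2. ] tz [7.01 5.58] q3 0.851 yaw -6.5 w 0.0171
```

Emit:
{"method": "step_arm", "body": {
  "plan": [
    [0,5,-11,0],
    [0,6,-11,0],
    [0,7,-10,0],
    [0,8,-10,0],
    [0,9,-9,0]
  ]
}}

```text
time: 77.58
eef_pos: [0.5127, 0.1113, 0.1622]
ee_rot: [0.739, 0.668, 0.081, 0.002]
contact_force: [0.3, 2.5, -2.5]
width: 0.0172
```

```bash
python3 arc.py
```

```text
t 77.58 bar rel hinge -0.1339 0.0827 r 0.1574 alpha -58.3 along -0.037 F [ 0.3  2.5 -2.5] tz [7.02 6.07] q3 0.945 yaw -6.17 w 0.0172
```

Emit:
{"method": "step_arm", "body": {
  "plan": [
    [0,9,-9,0],
    [0,10,-8,0],
    [0,11,-7,0],
    [0,12,-6,0],
    [0,12,-5,0],
    [0,13,-4,0],
    [0,13,-3,0],
    [0,13,-2,0]
  ]
}}

```text
time: 78.25
eef_pos: [0.5854, 0.1039, 0.2182]
ee_rot: [0.737, 0.672, 0.075, -0.016]
contact_force: [-4.8, 0.8, 11.7]
width: 0.0171
```

```bash
python3 arc.py
```

```text
t 78.25 bar rel hinge -0.0602 0.1387 r 0.1512 alpha -23.5 along -0.037 F [-4.8  0.8 11.7] tz [5.12 7.15] q3 0.937 yaw -5.56 w 0.0171
```

Emit:
{"method": "step_arm", "body": {
  "plan": [
    [0,14,-2,0],
    [0,14,0,0],
    [0,14,1,0],
    [0,14,2,0],
    [0,8,1,0],
    [0,6,0,0]
  ]
}}

```text
time: 78.75
eef_pos: [0.6528, 0.0967, 0.2272]
ee_rot: [0.737, 0.672, 0.075, -0.022]
contact_force: [-2.3, 0.3, 1.6]
width: 0.0172
```

```bash
python3 arc.py
```

```text
t 78.75 bar rel hinge 0.0078 0.1476 r 0.1479 alpha 3.0 along -0.0372 F [-2.3  0.3  1.6] tz [4.65 7.61] q3 0.892 yaw -5.54 w 0.0172
```

Emit:
{"method": "step_arm", "body": {
  "plan": [
    [0,12,1,0],
    [2,10,0,0],
    [6,6,0,0],
    [8,5,0,0],
    [8,5,0,0],
    [8,5,0,0]
  ]
}}

```text
time: 79.25
eef_pos: [0.6777, 0.0927, 0.2246]
ee_rot: [0.745, 0.665, 0.044, -0.026]
contact_force: [-22.0, -12.8, 11.3]
width: 0.0169
```

```bash
python3 arc.py
```

```text
t 79.25 bar rel hinge 0.0338 0.1452 r 0.1491 alpha 13.1 along -0.0378 F [-22.  -12.8  11.3] tz [1.84 5.56] q3 0.889 yaw -6.6 w 0.0169
```

Emit:
{"method": "step_arm", "body": {
  "plan": [
    [10,4,0,-1],
    [10,3,0,0],
    [10,3,0,0],
    [10,2,0,0],
    [10,2,0,0],
    [10,2,0,0]
  ]
}}

```text
time: 79.75
eef_pos: [0.6737, 0.0912, 0.2247]
ee_rot: [0.756, 0.655, 0.001, -0.02]
contact_force: [-10.9, -16.6, 4.8]
width: 0.017
```

```bash
python3 arc.py
```

```text
t 79.75 bar rel hinge 0.0309 0.1454 r 0.1486 alpha 12.0 along -0.0384 F [-10.9 -16.6   4.8] tz [-1.4   1.86] q3 0.913 yaw -8.17 w 0.017
```

Emit:
{"method": "step_arm", "body": {
  "plan": [
    [10,1,0,0],
    [10,1,0,0],
    [10,1,0,0],
    [10,1,0,0]
  ]
}}

```text
time: 80.08
eef_pos: [0.6723, 0.0895, 0.2248]
ee_rot: [0.766, 0.643, -0.023, -0.01]
contact_force: [-7.7, -16.5, 3.7]
width: 0.0174
```

Emit:
{"method": "step_arm", "body": {
  "plan": [
    [0,0,0,0],
    [0,0,0,0],
    [0,0,0,0],
    [0,0,0,0],
    [0,0,-2,0]
  ],
  "jaw": 100
}}

```text
time: 80.5
eef_pos: [0.6703, 0.0876, 0.2253]
ee_rot: [0.766, 0.642, -0.025, -0.01]
contact_force: [0.2, 0.3, -0.5]
width: 0.0488
```

```bash
python3 arc.py
```

```text
t 80.5 bar rel hinge 0.0283 0.1459 r 0.1486 alpha 11.0 along -0.0413 F [ 0.2  0.3 -0.5] tz [-2.92 -0.97] q3 0.938 yaw -10.14 w 0.0488
```

Emit:
{"method": "step_arm", "body": {
  "plan": [
    [0,0,-10,0],
    [0,0,-20,0],
    [0,0,-28,0],
    [0,0,-30,0],
    [1,-3,-26,0],
    [4,-12,-12,0],
    [6,-22,-2,0],
    [8,-26,0,0]
  ]
}}

```text
time: 81.17
eef_pos: [0.6201, 0.1208, 0.3656]
ee_rot: [0.766, 0.642, -0.024, -0.008]
contact_force: [-0.7, 0.5, 0.2]
width: 0.0924
```

```bash
python3 q.py; python3 -c "
from h import *
import pickle
s,im=snap('wrist','w23'); pickle.dump(s,open('w23.pkl','wb'));snap('scene','c23'); snap('side','s23')
import numpy as np
a=cv2.imread('pics/c23.png')[190:300,290:420]; b=cv2.imread('pics/s23.png')[130:250,240:350]
cv2.imwrite('pics/cs23.png',np.hstack([cv2.resize(a,(390,330),interpolation=2),cv2.resize(b,(303,330),interpolation=2)]))"
```

```text
81.17 [0.6201 0.1208 0.3656] tz [-2.65 -1.07] yaw -10.12 q [-0.934  0.498  1.036  1.463 -0.405  1.466 -0.068] F [-0.7  0.5  0.2] w 0.0924
```

Lid is home (no orange showing), lever back up at rest. Now rotate back and fetch the tin.

Emit:
{"method": "step_arm", "body": {
  "plan": [
    [2,-8,0,-7],
    [0,-4,0,-7],
    [0,0,0,-7],
    [0,0,0,-7],
    [0,0,0,-7],
    [0,0,0,-7],
    [0,0,0,-7],
    [0,0,0,-7]
  ]
}}

```text
time: 81.98
eef_pos: [0.6118, 0.125, 0.3674]
ee_rot: [0.363, 0.932, -0.017, -0.017]
contact_force: [-0.4, -0.4, 0.2]
width: 0.0915
```

Emit:
{"method": "step_arm", "body": {
  "plan": [
    [0,0,0,-7],
    [0,0,0,-7],
    [0,0,0,-7],
    [0,0,0,-7],
    [0,0,0,-7],
    [0,0,0,-1],
    [0,0,0,0]
  ]
}}

```text
time: 82.57
eef_pos: [0.617, 0.1196, 0.3682]
ee_rot: [0.05, 0.998, -0.012, -0.02]
contact_force: [0.5, 0.6, -0.1]
width: 0.0914
```

```bash
python3 q.py; python3 go.py 0.573 0.14 0.13 84
```

```text
82.57 [0.617  0.1196 0.3682] tz [-2.36 -1.22] yaw 84.26 q [-0.728  0.39   0.673  1.459 -0.224  1.419  1.422] F [ 0.5  0.6 -0.1] w 0.0914
t 82.57 pos [0.617  0.1196 0.3682] yaw 84.26 tilt 2.66 tz_deg(x,y) [-2.36 -1.22] w 0.0914 F [ 0.5  0.6 -0.1] q7 1.42
shift mm [ 36.6  22.  239.3] yaw 0.26 tx world [-0.994  0.101]
```

Emit:
{"method": "step_arm", "body": {
  "plan": [
    [14,7,0,0],
    [18,8,8,0],
    [10,6,18,0],
    [1,2,25,0],
    [1,1,28,0],
    [1,1,28,0],
    [0,1,25,0],
    [0,0,12,0]
  ]
}}

```text
time: 83.23
eef_pos: [0.5739, 0.1454, 0.2243]
ee_rot: [0.067, 0.998, -0.011, -0.014]
contact_force: [-0.3, 1.0, 0.6]
width: 0.0917
```

```bash
python3 q.py; python3 -c "
from h import *
import pickle
s,im=snap('wrist','w24'); pickle.dump(s,open('w24.pkl','wb'))"; python3 go.py 0.573 0.14 0.12 84
```

```text
83.23 [0.5739 0.1454 0.2243] tz [-1.71 -1.1 ] yaw 82.35 q [-0.791  0.421  0.635  1.746 -0.261  1.098  1.367] F [-0.3  1.   0.6] w 0.0917
t 83.28 pos [0.573  0.145  0.2228] yaw 82.34 tilt 2.2 tz_deg(x,y) [-1.86 -1.17] w 0.0916 F [-0.4 -1.  -0.4] q7 1.37
shift mm [ -3.7  -2.4 102.8] yaw -1.66 tx world [-0.991  0.134]
```

```bash
python3 -c "
import pickle
from h import *
s=pickle.load(open('w24.pkl','rb'))
for p in [(321,199),(295,199),(347,199),(321,173),(321,225)]: print(on_plane('wrist',*p,.078,s).round(4))"
```

```text
[0.5728 0.1407 0.078 ]
[0.5692 0.1133 0.078 ]
[0.5763 0.168  0.078 ]
[0.5453 0.1444 0.078 ]
[0.6014 0.1368 0.078 ]
```

Emit:
{"method": "step_arm", "body": {
  "plan": [
    [-1,-1,8,-1],
    [0,-1,15,0],
    [1,0,20,0],
    [1,0,22,0],
    [1,0,22,0],
    [1,0,14,0]
  ]
}}

```text
time: 83.78
eef_pos: [0.5743, 0.1404, 0.1237]
ee_rot: [0.062, 0.998, -0.009, -0.009]
contact_force: [-0.1, 0.1, 0.3]
width: 0.0921
```

```bash
python3 q.py; python3 go.py 0.572 0.1405 0.0275 84
```

```text
83.78 [0.5743 0.1404 0.1237] tz [-1.1  -1.02] yaw 82.87 q [-0.737  0.535  0.579  1.837 -0.348  0.898  1.45 ] F [-0.1  0.1  0.3] w 0.0921
t 83.78 pos [0.5743 0.1404 0.1237] yaw 82.87 tilt 1.5 tz_deg(x,y) [-1.1  -1.02] w 0.0921 F [-0.1  0.1  0.3] q7 1.45
shift mm [ 0.6  1.7 96.3] yaw -1.13 tx world [-0.992  0.124]
```

Emit:
{"method": "step_arm", "body": {
  "plan": [
    [1,1,10,0],
    [1,1,16,0],
    [1,1,18,0],
    [1,1,18,0],
    [1,0,16,0],
    [0,0,8,0]
  ]
}}

```text
time: 84.28
eef_pos: [0.5738, 0.1436, 0.0366]
ee_rot: [0.065, 0.998, -0.008, -0.005]
contact_force: [-0.3, 1.1, -0.6]
width: 0.0919
```

```bash
python3 q.py; python3 go.py 0.572 0.1405 0.0275 84
```

```text
84.28 [0.5738 0.1436 0.0366] tz [-0.61 -0.91] yaw 82.55 q [-0.687  0.656  0.506  1.878 -0.437  0.735  1.505] F [-0.3  1.1 -0.6] w 0.0919
t 84.28 pos [0.5738 0.1436 0.0366] yaw 82.55 tilt 1.1 tz_deg(x,y) [-0.61 -0.91] w 0.0919 F [-0.3  1.1 -0.6] q7 1.51
shift mm [ 1.3 -3.2  9.1] yaw -1.45 tx world [-0.992  0.13 ]
```

Emit:
{"method": "step_arm", "body": {
  "plan": [
    [1,-3,4,0],
    [0,0,4,0],
    [0,0,2,0],
    [0,0,0,0],
    [0,0,0,0],
    [0,0,0,0],
    [0,0,0,0]
  ],
  "jaw": 45
}}

```text
time: 84.87
eef_pos: [0.5754, 0.1402, 0.0282]
ee_rot: [0.066, 0.998, -0.008, -0.003]
contact_force: [0.3, -0.1, -1.0]
width: 0.0566
```

```bash
python3 q.py
```

```text
84.87 [0.5754 0.1402 0.0282] tz [-0.35 -0.86] yaw 82.44 q [-0.676  0.668  0.498  1.881 -0.447  0.716  1.517] F [ 0.3 -0.1 -1. ] w 0.0566
```

Emit:
{"method": "step_arm", "body": {
  "plan": [
    [0,0,-8,0],
    [0,0,-16,0],
    [0,0,-25,0],
    [0,0,-30,0],
    [4,-6,-30,0],
    [6,-15,-28,0],
    [6,-24,-15,0],
    [6,-28,-5,0]
  ]
}}

```text
time: 85.53
eef_pos: [0.5439, 0.0778, 0.1951]
ee_rot: [0.061, 0.998, -0.007, -0.004]
contact_force: [0.8, 0.4, -1.7]
width: 0.0562
```

Emit:
{"method": "step_arm", "body": {
  "plan": [
    [4,-28,0,0],
    [2,-28,0,0],
    [0,-28,0,0],
    [0,-28,0,0],
    [0,-20,0,3],
    [0,-12,0,6],
    [0,0,0,7],
    [0,0,0,7]
  ]
}}

```text
time: 86.2
eef_pos: [0.517, -0.077, 0.2066]
ee_rot: [0.267, 0.964, -0.003, 0.003]
contact_force: [0.3, 0.5, -0.9]
width: 0.0568
```

Emit:
{"method": "step_arm", "body": {
  "plan": [
    [0,0,0,7],
    [0,0,0,7],
    [0,0,0,7],
    [0,0,0,7],
    [0,0,0,7],
    [0,0,0,7],
    [0,0,0,7],
    [0,0,0,7]
  ]
}}

```text
time: 86.87
eef_pos: [0.5168, -0.0773, 0.2099]
ee_rot: [0.695, 0.719, 0.002, 0.003]
contact_force: [-0.5, -0.3, -2.0]
width: 0.0567
```

```bash
python3 q.py; python3 go.py 0.495 -0.325 0.12 -1.8
```

```text
86.87 [ 0.5168 -0.0773  0.2099] tz [ 0.36 -0.09] yaw 1.93 q [-0.755  0.38   1.05   1.971 -0.391  1.004  0.512] F [-0.5 -0.3 -2. ] w 0.0567
t 86.87 pos [ 0.5168 -0.0773  0.2099] yaw 1.93 tilt 0.37 tz_deg(x,y) [ 0.36 -0.09] w 0.0567 F [-0.5 -0.3 -2. ] q7 0.51
shift mm [-246.7  -30.7   90.1] yaw 3.73 tx world [-0.034  0.999]
```

Same route, ending over the near lane; the underside stays above the other tin until there.

Emit:
{"method": "step_arm", "body": {
  "plan": [
    [-14,-1,0,2],
    [-24,-3,0,2],
    [-28,-3,0,0],
    [-28,-3,0,0],
    [-28,-3,0,0],
    [-28,-3,0,0],
    [-28,-3,2,0],
    [-26,-3,4,0]
  ]
}}

```text
time: 87.53
eef_pos: [0.4894, -0.2863, 0.2055]
ee_rot: [0.717, 0.697, 0.003, 0.003]
contact_force: [0.7, -0.6, -0.6]
width: 0.0567
```

Emit:
{"method": "step_arm", "body": {
  "plan": [
    [-22,-3,6,0],
    [-12,-2,8,0],
    [-4,0,8,0],
    [0,0,6,0]
  ]
}}

```text
time: 87.87
eef_pos: [0.4786, -0.3377, 0.1786]
ee_rot: [0.721, 0.693, 0.002, 0.006]
contact_force: [-0.1, 0.1, -1.0]
width: 0.0569
```

```bash
python3 q.py; python3 go.py 0.495 -0.325 0.12 -1.8; python3 -c "
from h import *
import pickle
s,im=snap('wrist','w25'); pickle.dump(s,open('w25.pkl','wb'))"
```

```text
87.87 [ 0.4786 -0.3377  0.1786] tz [ 0.65 -0.32] yaw -2.27 q [-0.154  0.541  0.967  1.854 -0.527  1.013  0.992] F [-0.1  0.1 -1. ] w 0.0569
t 87.87 pos [ 0.4786 -0.3377  0.1786] yaw -2.27 tilt 0.72 tz_deg(x,y) [ 0.65 -0.32] w 0.0569 F [-0.1  0.1 -1. ] q7 0.99
shift mm [13.7 15.2 58.8] yaw -0.47 tx world [0.04  0.999]
```

```bash
python3 -c "
import pickle
from h import *
s=pickle.load(open('w25.pkl','rb'))
for p in [(231,222),(443,222),(410,222)]: print('bar',on_plane('wrist',*p,.043,s).round(4))
for p in [(225,150),(448,150),(335,147)]: print('wall top',on_plane('wrist',*p,.043,s).round(4))
for p in [(218,133),(449,132)]: print('mat',on_plane('wrist',*p,.003,s).round(4))"
```

```text
bar [ 0.3797 -0.361   0.043 ]
bar [ 0.6111 -0.3715  0.043 ]
bar [ 0.572  -0.3693  0.043 ]
wall top [ 0.3818 -0.2839  0.043 ]
wall top [ 0.6123 -0.2919  0.043 ]
wall top [ 0.4932 -0.2873  0.043 ]
mat [ 0.3623 -0.2668  0.003 ]
mat [ 0.6307 -0.2748  0.003 ]
```

Emit:
{"method": "step_arm", "body": {
  "plan": [
    [7,8,4,0],
    [6,7,10,0],
    [1,1,16,0],
    [0,0,18,0],
    [0,0,14,0]
  ]
}}

```text
time: 88.33
eef_pos: [0.5034, -0.3157, 0.1139]
ee_rot: [0.717, 0.697, 0.005, 0.006]
contact_force: [0.4, 0.4, -1.6]
width: 0.0567
```

```bash
python3 q.py; python3 go.py 0.494 -0.325 0.022 -1.8
```

```text
88.33 [ 0.5034 -0.3157  0.1139] tz [ 0.92 -0.12] yaw -1.65 q [-0.135  0.631  0.882  1.878 -0.623  0.915  1.017] F [ 0.4  0.4 -1.6] w 0.0567
t 88.33 pos [ 0.5034 -0.3157  0.1139] yaw -1.65 tilt 0.93 tz_deg(x,y) [ 0.92 -0.12] w 0.0567 F [ 0.4  0.4 -1.6] q7 1.02
shift mm [ -9.4 -10.6  91.7] yaw 0.15 tx world [0.029 1.   ]
```

Emit:
{"method": "step_arm", "body": {
  "plan": [
    [-5,-5,4,0],
    [-4,-5,10,0],
    [-1,-1,16,0],
    [0,0,18,0],
    [0,0,14,0],
    [0,0,6,0]
  ]
}}

```text
time: 88.83
eef_pos: [0.4942, -0.3218, 0.0395]
ee_rot: [0.714, 0.7, 0.005, 0.005]
contact_force: [0.1, -0.2, -1.2]
width: 0.0569
```

```bash
python3 q.py; python3 go.py 0.494 -0.325 0.02 -1.8
```

```text
88.83 [ 0.4942 -0.3218  0.0395] tz [ 0.86 -0.03] yaw -1.2 q [-0.049  0.724  0.781  1.916 -0.725  0.795  1.118] F [ 0.1 -0.2 -1.2] w 0.0569
t 88.83 pos [ 0.4942 -0.3218  0.0395] yaw -1.2 tilt 0.86 tz_deg(x,y) [ 0.86 -0.03] w 0.0569 F [ 0.1 -0.2 -1.2] q7 1.12
shift mm [-3.2 -0.4 19.5] yaw 0.6 tx world [0.021 1.   ]
```

Emit:
{"method": "step_arm", "body": {
  "plan": [
    [-2,0,8,0],
    [-1,0,8,0],
    [0,0,2,0]
  ]
}}

```text
time: 89.08
eef_pos: [0.4941, -0.3256, 0.0196]
ee_rot: [0.715, 0.7, 0.005, 0.005]
contact_force: [-0.7, 0.3, -1.8]
width: 0.0565
```

Emit:
{"method": "step_arm", "body": {
  "plan": [
    [0,0,2,0]
  ]
}}

```text
time: 89.17
eef_pos: [0.4944, -0.326, 0.0184]
ee_rot: [0.715, 0.7, 0.005, 0.005]
contact_force: [-3.4, 3.9, 24.8]
width: 0.0565
```

Emit:
{"method": "step_arm", "body": {
  "plan": [
    [0,0,1,0]
  ]
}}

```text
time: 89.25
eef_pos: [0.4944, -0.3261, 0.0185]
ee_rot: [0.715, 0.699, 0.006, 0.005]
contact_force: [-3.1, 4.1, 10.1]
width: 0.0567
```

Contact at the expected height; release.

Emit:
{"method": "step_arm", "body": {
  "plan": [
    [0,0,0,0],
    [0,0,0,0],
    [0,0,0,0],
    [0,0,0,0],
    [0,0,0,0]
  ],
  "jaw": 90
}}

```text
time: 89.67
eef_pos: [0.4966, -0.3279, 0.0212]
ee_rot: [0.715, 0.699, 0.007, 0.008]
contact_force: [-1.2, -0.4, -0.4]
width: 0.0826
```

Emit:
{"method": "step_arm", "body": {
  "plan": [
    [0,0,-6,0],
    [0,0,-12,0],
    [0,0,-18,0],
    [0,0,-24,0],
    [0,0,-28,0],
    [0,0,-28,0],
    [0,0,-28,0],
    [0,0,-28,0]
  ]
}}

```text
time: 90.33
eef_pos: [0.489, -0.3261, 0.1997]
ee_rot: [0.716, 0.698, 0.005, 0.003]
contact_force: [1.1, 1.0, 0.5]
width: 0.083
```

Emit:
{"method": "step_arm", "body": {
  "plan": [
    [0,0,-28,0],
    [0,0,-24,0],
    [0,0,-12,0],
    [0,0,0,0],
    [0,0,0,0]
  ]
}}

```text
time: 90.75
eef_pos: [0.4885, -0.3287, 0.2764]
ee_rot: [0.717, 0.697, 0.008, 0.008]
contact_force: [-0.9, 0.6, -0.3]
width: 0.0827
```

```bash
python3 - <<'E'
from cell import manip
import cv2, numpy as np
s=manip.observe();print(s["time"],s["eef_pos"],s["contact_force"],s["width"])
ims={n:manip.grab_frame(n) for n in("wrist","scene","side")}
for n,i in ims.items(): cv2.imwrite(f"pics/fin_{n}.png",cv2.cvtColor(i,cv2.COLOR_RGB2BGR))
E
```

```text
90.75 [ 0.48848068 -0.32868924  0.27636166] [-0.91086726  0.64741927 -0.28197885] 0.08270663788012507
```

View pics/fin_wrist.png

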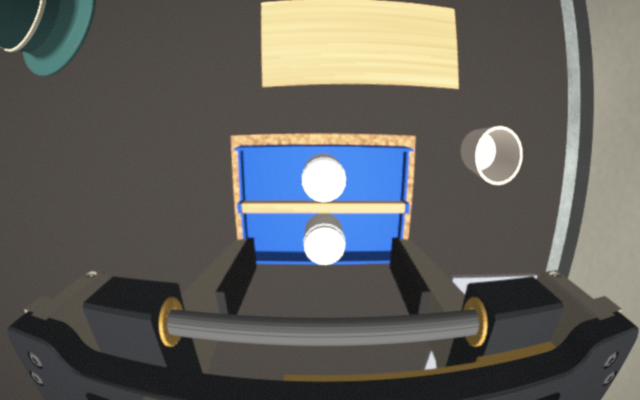

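View pics/fin_scene.png

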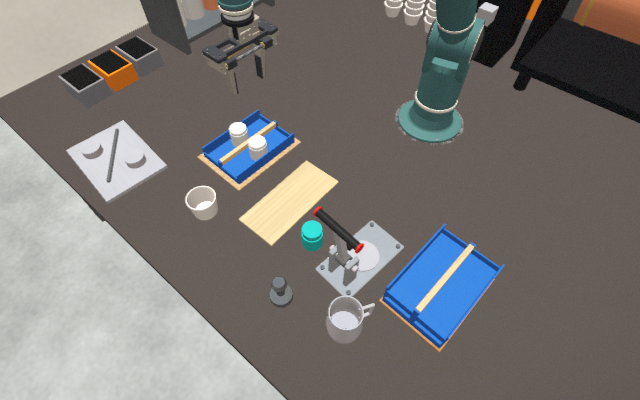

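View pics/fin_side.png

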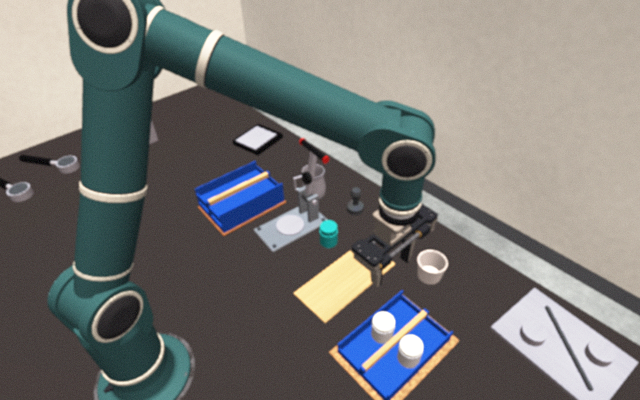

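The wrist view shows both tins, at (324,180) and (324,243), upright in the lanes either side of the bar. The scene and side views show the lever up, and the pile, jug, tamper, cup and turquoise look-alike where they were. Next I'll check enlarged crops for orange under the lids and for tray centring.

```bash
sed -n 1,60p h.py; python3 - <<'E'
import cv2, numpy as np
a=cv2.imread("pics/fin_scene.png")[100:195,190:310]; b=cv2.imread("pics/fin_side.png")[285:400,325:465]
a=cv2.resize(a,(400,317),interpolation=cv2.INTER_CUBIC); b=cv2.resize(b,(386,317),interpolation=cv2.INTER_CUBIC)
cv2.imwrite("pics/fin_crop.png",np.hstack([a,b]))
E
```

```text
import numpy as np, cv2, json
from cell import manip
from scipy.spatial.transform import Rotation as R
def snap(name, fn=None):
    s=manip.observe(); im=manip.grab_frame(name)
    if fn: cv2.imwrite(f'pics/{fn}.png', im[:,:,::-1])
    return s,im
def cam(name,s=None):
    m=manip.camera_model(name); f=200/np.tan(np.radians(m['fov_y'])/2)
    if 'pose' in m: T=np.array(m['pose'])
    else:
        W=np.eye(4); W[:3,:3]=R.from_quat(s['ee_rot']).as_matrix(); W[:3,3]=s['eef_pos']; T=W@np.array(m['tool_from_camera'])
    return f,m['cx'],m['cy'],T
def ray(name,u,v,s=None):
    f,cx,cy,T=cam(name,s); a=np.array([u-cx,v-cy])
    if name=='wrist':
        r=np.hypot(*a); th=r/f; d=np.array([*(a/max(r,1e-9)*np.sin(th)),np.cos(th)])
    else: d=np.array([a[0]/f,a[1]/f,1.]); d/=np.linalg.norm(d)
    return T[:3,3],T[:3,:3]@d
def on_plane(name,u,v,z,s=None):
    o,d=ray(name,u,v,s); return o+d*(z-o[2])/d[2]
def proj(name,p,s=None):
    f,cx,cy,T=cam(name,s); q=T[:3,:3].T@(np.array(p)-T[:3,3])
    if name=='wrist':
        r=np.hypot(q[0],q[1]); th=np.arctan2(r,q[2]); return cx+f*th*q[0]/r, cy+f*th*q[1]/r
    return cx+f*q[0]/q[2], cy+f*q[1]/q[2]
def isect(rays):
    A=np.zeros((3,3));b=np.zeros(3)
    for o,d in rays:
        P=np.eye(3)-np.outer(d,d);A+=P;b+=P@o
    x=np.linalg.solve(A,b); return x,[np.linalg.norm((np.eye(3)-np.outer(d,d))@(x-o)) for o,d in rays]
```

View pics/fin_crop.png

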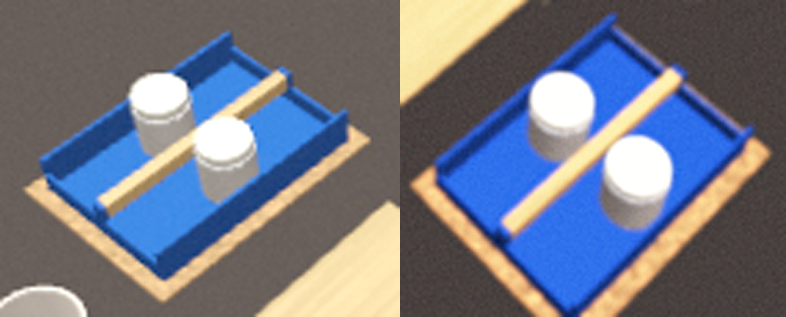

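No orange shows under either lid and both tins stand upright. One last numeric check of centring from the wrist view.

```bash
python3 - <<'E'
import cv2, numpy as np
from h import *
s,im=snap("wrist","fin_w2")
hsv=cv2.cvtColor(im,cv2.COLOR_RGB2HSV)
blue=((hsv[...,0]>100)&(hsv[...,0]<130)&(hsv[...,1]>150)).astype(np.uint8)
tan=((hsv[...,0]>8)&(hsv[...,0]<28)&(hsv[...,1]>60)&(hsv[...,2]>120)).astype(np.uint8)
# bar: tan at row ~207 span
for v in (205,207,210):
    c=np.where(tan[v,225:425])[0]+225
    runs=np.split(c,np.where(np.diff(c)>1)[0]+1); print(v,[(r[0],r[-1]) for r in runs])
for v in (160,175,195):
    c=np.where(tan[v,225:425])[0]+225
    runs=np.split(c,np.where(np.diff(c)>1)[0]+1); 
    l,r=runs[0],runs[-1]
    print(v,[(q[0],q[-1]) for q in runs], on_plane("wrist",l[0]-.5,v,.003,s)[:2],on_plane("wrist",r[-1]+.5,v,.003,s)[:2])
for u in (270,380):
    c=np.where(tan[120:300,u])[0]+120
    runs=np.split(c,np.where(np.diff(c)>1)[0]+1); print(u,[(r[0],r[-1]) for r in runs])
    print(' mat far edge',on_plane("wrist",u,runs[0][0]-.5,.003,s)[:2])
    for r in runs[1:2]: print(' bar',on_plane("wrist",u,r.mean(),.043,s)[:2])
for e in ((240.5,207.5),(405.5,207.5)): print('barend',on_plane("wrist",*e,.043,s)[:2])
print(s['contact_force'],s['time'])
E
python3 - <<'E'
import cv2
a=cv2.imread("pics/fin_w2.png")[125:275,220:425]
cv2.imwrite("pics/fin_w2c.png",cv2.resize(a,None,fx=3.8,fy=3.8,interpolation=cv2.INTER_CUBIC))
E
```

```text
205 [(np.int64(234), np.int64(236)), (np.int64(243), np.int64(405)), (np.int64(412), np.int64(413))]
207 [(np.int64(235), np.int64(236)), (np.int64(243), np.int64(405)), (np.int64(412), np.int64(412))]
210 [(np.int64(235), np.int64(237)), (np.int64(243), np.int64(405)), (np.int64(412), np.int64(412))]
160 [(np.int64(232), np.int64(237)), (np.int64(411), np.int64(416))] [ 0.359183   -0.30130617] [ 0.63263609 -0.30926802]
175 [(np.int64(232), np.int64(238)), (np.int64(410), np.int64(415))] [ 0.35728031 -0.3236871 ] [ 0.63178625 -0.33203418]
195 [(np.int64(234), np.int64(239)), (np.int64(409), np.int64(413))] [ 0.35750671 -0.35427956] [ 0.62990158 -0.36297819]
270 [(np.int64(134), np.int64(144)), (np.int64(203), np.int64(212))]
 mat far edge [ 0.41891784 -0.26602591]
 bar [ 0.41882608 -0.36428332]
380 [(np.int64(134), np.int64(145)), (np.int64(203), np.int64(212))]
 mat far edge [ 0.57641058 -0.27022627]
 bar [ 0.56924482 -0.3692348 ]
barend [ 0.37732611 -0.36293406]
barend [ 0.60594197 -0.3704571 ]
[-0.32664007 -0.14517529 -0.25039098] 90.9
```

View pics/fin_w2c.png

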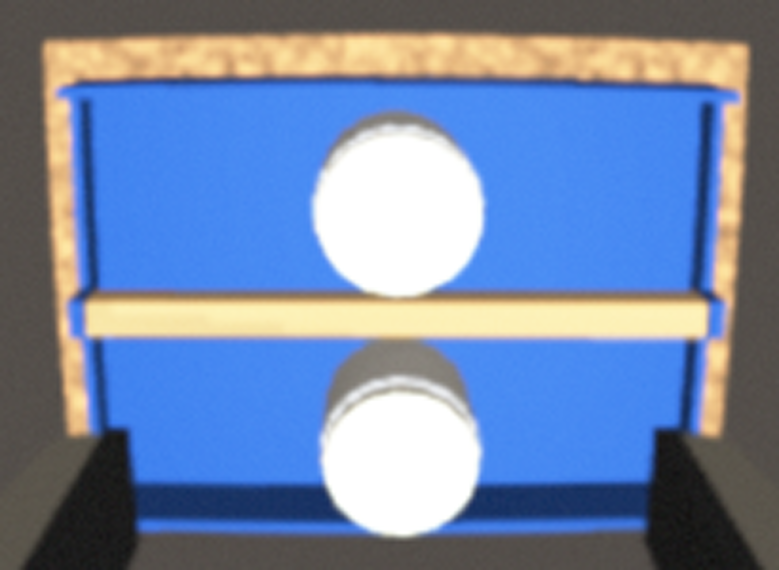

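```bash
python3 -c "
from cell import manip
print(manip.sign_off())"
```

```text
the job is handed in; nothing more can be done
None
```

The job is done and handed in at about 91 s of the 210 s allowed. The top tray is on the cork mat, and both sample tins there were are pressed and standing in it.

- **Tray:** the last wrist picture put its centre within about 3 mm of the mat's, lined up along it.
- **Tins:** only two white tins were present. The third was absent, and I left the turquoise look-alike alone. Tin 2 was knocked aside during the run, so I measured it again before picking it up. Both now stand upright, one in each lane, with no orange neck showing under either lid.
- **Press and the rest:** the lever is back up at rest. The other trays, jug, tamper and cup look unmoved, and the gripper was clear of everything with about zero force reading.

No final check failed. I judged the lids home, the tins upright and the other things unmoved by eye from the pictures; the tray's near edge was hidden from the wrist camera, so its centring rests on the carry bar and the mat's far and end edges.

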